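Ratchet sample tubes into the transport clamp

ROBOT

A 7-joint arm with a two-finger parallel gripper is mounted at the origin on a cart in front of the work surface, level with it; the furniture and walls round the work are solid. World frame = base frame: x ahead of the robot, y to its left, z up, the work surface at z = 0. Lengths are in m, angles in rad, forces in N, time in s.
With the tool pointing down it reaches from about 0.4 to 0.85 m from the base axis. Payload 4.4 kg.
Tool frame: the origin (TCP) lies on the centre line of the jaws, within the pads' length; the fingertips stand manip.tcp_to_tips ahead of it and the grasp point (between the pads) is the TCP (manip.tcp_to_tips is the distance from the TCP to the fingertips, in m); z points along the fingers, y is the direction in which the jaws open and shut (so a half turn about z gives the same grasp; the last joint's range is limited). The gripper opens to 94 mm and grips with 3 to 60 N. Pads are 16 mm wide; open, the fingers measure 119 mm over their backs; the gripper's body (75 mm by 177 mm) begins 78 mm behind the grasp point.
Start: joints at [-1.374, 0.628, 0.038, 1.517, -0.027, 0.996, -0.02], TCP at [0.169, 0.628, 0.224] pointing down, gripper open.
Joint ranges: [-3.06, 3.06], [-0.37, 2.12], [-1.25, 1.32], [0.18, 2.47], [-1.1, 4.24], [0.23, 1.98], [-2.94, 2.94]. Speed limits (rad/s): [2.57, 2.57, 3.14, 3.14, 3.14, 3.14, 3.14].

INTERFACE

Orientations are given as a unit quaternion [x, y, z, w].
In Python, from rig import sensors, viewer, workorder, finder, manip gives the robot as it stands.
- The arm moves only by the tool carry_out, never from a script. Its argument "series" is a list of rows, each an object with "translation": the shift along the world's x, y, z in mm, a list of three; "twist": the turn, a rotation vector about the world's x, y, z in rad, a list of three. In form: [{"translation": [dx, dy, dz], "twist": [rx, ry, rz]}, ...]. A call has 1 to 20 rows; each row shifts and turns the pose as measured when the row begins; what a row does not reach is not made up. A row lasts 1/12 s, in which the tool goes at most 41.7 mm and 7.16 degrees, less where a joint would pass 70% of its speed; a pose out of reach is approached as far as the arm can. A call with a gripper value outside its range is refused whole. "claw" is the gripper's target within -1 to 1 (fully open at 1, half-way at 0, shut at -1), set as the call begins (left out, the last holds). The fingers move at their own pace and stop on an object; the grip force is fixed at half the most. Time passes only in rows, so rows that do not move let the fingers close. It gives the time, the measured TCP pose, the force and the opening at its end, in the units of the state.
- sensors.read_state(): the state, without advancing time (a new reading comes with each control period).
- viewer.capture(name): name is "scene" or "top"; returns the picture (384x512x3 uint8, blue, green, red); there is no depth.
- viewer.get_calibration(name): a dict with "camera_matrix" (3x3 intrinsics, pixels), "world_to_cam" (4x4, takes a point from world to camera coordinates). Camera axes: x right, y down, z forward; pixel columns grow to the right and rows downward; lengths in m; the calibration is good to about 2 mm. A picture is of the moment at which its call begins. get_calibration takes no time and is no camera call.
- workorder.job_done(): hands the job in, once; it reports no verdict.
Trained networks look in the newest picture that a camera, given by its name, has taken for a name from the list of things; names that differ only in an ending like _2 or _b are one class to them, and where a whole thing is asked for, a point or a joint stands for the part that bears it (a point fixed in the world has none). Each returns a list of dicts, best first, with "confidence" (0 to 1); they miss things now and then, are a little off and sometimes report something else, mostly with a low value. They report only what shows in the picture. A call takes as long as a camera call.
- finder.regions_of(camera, query): "pixels" (384x512 bool, what is visible of it) and "bbox" ([left, top, right, bottom] in pixels, round what is visible of it).
The state is a dict: "time_s": time; "joint_pos": joint angles; "joint_velocities": joint speeds; "joint_torque": joint torques, N m; "position": TCP position; "eef_rot": TCP orientation; "ft_force": force on the tool from outside, world axes, zero at the start; "wrist_torque": the same for the moment, N m; "opening": finger opening in m.
Only numpy, scipy, OpenCV 4.12 (cv2) and the standard library are available. Lean on these libraries where they do the work, as an engineer would, in place of code of your own. Each camera call takes 0.05 s, during which the arm holds its last target.

TASK

Get the sample tubes ready for transport: flip the ratchet's direction pawl to opening and swing the handle back and forth until the clamp is fully open, then stand every tube from the foam rack upright between the jaws. Flip the pawl back and ratchet the jaw fully closed on the tubes, leaving the pawl set to closing. Last, lift the lopsided hold-down bar near its balance point so that it hangs level, and lay it over the tubes with its two dark bands in the two saddles, heavy end on the side away from the ratchet; never tip a tube over, and leave the label printer and the water bottle where they are.

Things in the scene. Friction and masses are not known exactly. Their poses are not given: they have to be found in the camera images.
- clamp: transport clamp fixed to the desk, aluminium base 105 x 350 x 10 mm. Origin on the desk under the middle of the tube slot; x across the slot, away from the robot; y along it to the left, towards the ratchet; z up. Fixed jaw: face at x = +9 mm, y -75 to 75 mm, top at z = 60 mm. Sliding jaw opposite at lower x, same length and height, 14 mm thick. Ratchet's vertical axis at x = 0, y = 165 mm
- clamp_slot (a point): middle of the slot floor, 10 mm above the desk, with the clamp's axes; tubes stand on this floor. Pinched tubes stand at x = 0; when open, their centres may stand at x = -18 to 0 mm. Four fit at y = -45, -15, 15 and 45 mm
- saddle_left (a point): seat of the left saddle (nearer the ratchet), a post at clamp y = +110 mm, 10 mm thick along y; this point is the middle of its seat, 112 mm above the desk, between two cheeks 18 mm high with a 34 mm wide gap across clamp x. The bar lies in this gap
- saddle_right (a point): seat of the right saddle, the same, at clamp y = -110 mm
- jaw_face (a point): middle of the top edge of the sliding jaw's rubber face, 60 mm above the desk; distance to the fixed jaw's face is the slot width: 14 mm closed and empty (18 mm with tubes in), 36 mm fully open
- wheel (a joint): ratchet wheel angle (rad), turned only through the pawl; 0 = stop, jaw fully closed; 3.1 = stop, fully open; it draws the jaw by a crank, 11 mm x (1 - cos angle); grows anticlockwise from above. The last 0.8 rad of closing press the sprung jaw on the tubes with a few N. 16 teeth: up to 0.4 rad of a working stroke is idle. Stays where left (friction 0.5 N m)
- handle (a joint): handle angle (rad), -0.75 to 0.75, vertical axis; at 0 the handle points along clamp -x, towards the robot; grows anticlockwise from above, so a growing angle moves the grip to the right (clamp -y). Friction 0.35 N m, stays where it is left
- handle_grip (a point): middle of the handle's upright round black grip, 22 mm diameter, from 40 to 90 mm above the desk (this point at 68 mm), 120 mm from the ratchet axis; can be pinched from above and swung
- pawl (a joint): direction pawl angle relative to the handle (rad). About +0.3 = opening: the wheel follows while the handle angle grows, the pawl clicks over the teeth while it shrinks. About -0.3 = closing: the wheel follows while the handle angle shrinks. Its claws are sprung; the pawl itself has friction and stays where it is put, so push it fully over, to its stop at 0.3 or -0.3
- pawl_tab (a point): middle of the pawl's upright steel thumb tab, 12 mm along the handle x 9 mm wide, 45 to 75 mm above the desk (this point 62), 22 mm outward of the pawl's pivot, 66 mm from the ratchet axis. Push it sideways 13 mm with 3 to 5 N to flip: towards the growing-angle side (clamp -y) for opening, else closing. It sticks while a tooth is loaded; swinging the handle back 0.1 rad frees it
- bar_mid (a point): middle of the loose hold-down bar: aluminium, 270 x 24 x 20 mm (x along it, z up; this point 10 mm above its underside), with a dark steel block 34 x 46 x 32 mm at its +x end, undersides flush, and a dark band 16 mm wide 110 mm either side of this point. 0.28 to 0.5 kg. Its balance point lies 38 to 82 mm from this point towards the block and differs from run to run
- bar_heavy_end (a point): centre of the bar's cross-section in the heavy block, 135 mm from bar_mid along bar x, 10 mm above the underside; it shall end up on the side away from the ratchet (clamp y about -135 mm)
- rack: white foam tube rack 105 x 105 x 34 mm, fixed to the desk, origin under its middle; tubes stand in its four corner holes (37 mm from the middle in x and y of the rack), 27 mm deep, 21 mm wide
- tube_0_mid (a point): centre of a screw-cap sample tube, upright, z along it: 98 mm tall, body 18 mm diameter, cap 24 mm diameter over the top 17 mm; this point lies 49 mm above its underside. Weighs 17 g; two to four tubes are there
- tube_1_mid (a point): centre of a screw-cap sample tube, upright, z along it: 98 mm tall, body 18 mm diameter, cap 24 mm diameter over the top 17 mm; this point lies 49 mm above its underside. Weighs 17 g; two to four tubes are there
- tube_2_mid (a point): centre of a screw-cap sample tube, upright, z along it: 98 mm tall, body 18 mm diameter, cap 24 mm diameter over the top 17 mm; this point lies 49 mm above its underside. Weighs 17 g; two to four tubes are there
- tube_3_mid (a point): centre of a screw-cap sample tube, upright, z along it: 98 mm tall, body 18 mm diameter, cap 24 mm diameter over the top 17 mm; this point lies 49 mm above its underside. Weighs 17 g; two to four tubes are there
- printer: label printer, bystander, 194 x 118 x 85 mm, origin under its middle
- water: water bottle, bystander, 67 mm diameter, 228 mm tall, origin under its middle

How it is judged:
On the way, in this order (a step that is already met when the one before it is completed fails the run):
1. the clamp is ratcheted open (wheel beyond 2.9 rad) (value of joint wheel above 2.9 rad), for 0.2 s.
2. every tube stands upright between the open jaws (y of tube_0_mid in the frame of clamp between -0.075 and 0.075 m and x of tube_0_mid in the frame of clamp between -0.022 and 0.012 m and z of tube_0_mid in the frame of clamp between 0.05 and 0.067 m and angle between each of tube_0_mid, tube_1_mid, tube_2_mid, tube_3_mid's own z axis and vertical below 0.25 rad and y of tube_1_mid in the frame of clamp between -0.075 and 0.075 m and x of tube_1_mid in the frame of clamp between -0.022 and 0.012 m and z of tube_1_mid in the frame of clamp between 0.05 and 0.067 m and y of tube_2_mid in the frame of clamp between -0.075 and 0.075 m and x of tube_2_mid in the frame of clamp between -0.022 and 0.012 m and z of tube_2_mid in the frame of clamp between 0.05 and 0.067 m and y of tube_3_mid in the frame of clamp between -0.075 and 0.075 m and x of tube_3_mid in the frame of clamp between -0.022 and 0.012 m and z of tube_3_mid in the frame of clamp between 0.05 and 0.067 m and value of joint wheel above 2.3 rad), for 0.2 s.
3. the jaw is ratcheted closed on the tubes (wheel below 0.4 rad) (y of tube_0_mid in the frame of clamp between -0.075 and 0.075 m and x of tube_0_mid in the frame of clamp between -0.008 and 0.008 m and z of tube_0_mid in the frame of clamp between 0.05 and 0.067 m and angle between each of tube_0_mid, tube_1_mid, tube_2_mid, tube_3_mid's own z axis and vertical below 0.25 rad and y of tube_1_mid in the frame of clamp between -0.075 and 0.075 m and x of tube_1_mid in the frame of clamp between -0.008 and 0.008 m and z of tube_1_mid in the frame of clamp between 0.05 and 0.067 m and y of tube_2_mid in the frame of clamp between -0.075 and 0.075 m and x of tube_2_mid in the frame of clamp between -0.008 and 0.008 m and z of tube_2_mid in the frame of clamp between 0.05 and 0.067 m and y of tube_3_mid in the frame of clamp between -0.075 and 0.075 m and x of tube_3_mid in the frame of clamp between -0.008 and 0.008 m and z of tube_3_mid in the frame of clamp between 0.05 and 0.067 m and value of joint wheel below 0.4 rad), for 0.2 s.
4. the bar hangs level (within 9 degrees), its middle more than 50 mm above the desk (height (world z) of bar_mid above 0.05 m and angle between bar_mid's own z axis and vertical below 0.157 rad), for 0.4 s.
At the end, for the whole second after the job is handed in: All tubes stand upright (within 14 degrees) on the slot floor, held between the jaws; wheel below 0.4 rad; pawl on the closing side; the bar lies at rest and level in both saddles, within 16 mm lengthways and 14 mm across, heavy end away from the ratchet (all of step 3 and x of bar_mid in the frame of clamp between -0.014 and 0.014 m and y of bar_mid in the frame of clamp between -0.016 and 0.016 m and z of bar_mid in the frame of clamp between 0.117 and 0.128 m and x of bar_heavy_end in the frame of clamp between -0.014 and 0.014 m and y of bar_heavy_end in the frame of clamp between -0.151 and -0.119 m and z of bar_heavy_end in the frame of clamp between 0.117 and 0.128 m and value of joint pawl below -0.1 rad and angle between bar_mid's own z axis and vertical below 0.1 rad and linear speed of bar below 0.02 m/s); the robot touches nothing.
It fails at once if a tube is tipped over (more than 46 degrees) (angle between any of tube_0_mid, tube_1_mid, tube_2_mid, tube_3_mid's own z axis and vertical above 0.8 rad).
It fails at once if the label printer or the water bottle is moved more than 40 mm (distance of any of printer, water from where it was at the start of the episode above 0.04 m).
Of tube_0, tube_1, tube_2, tube_3 only 2 to 4 are there at a start; the rules pass over those that are not, and their reading is None.
At some moment in a run one of bar may be knocked a few centimetres aside while the robot is not near it.
It also fails if it takes over 210 s, if anything falls off the work surface, if the arm or the gripper's body presses on something with over 40 N, if the wrist force passes 120 N, or if a joint passes its speed limit or range.

## Working session

There is one attempt and no reset: what is moved stays moved. The work goes in short steps, Python scripts to look and compute and a tool call to move; the robot and the scene stay as the last step left them, time stands still between calls to the robot, and variables do not carry over. Pictures are saved under pics/ and viewed, and the job is handed in when it is done.

Besides the shell and the picture viewer there is one more tool, called in YAML: its name, and indented under it one key for each argument. carry_out: Moves the arm, as the interface text tells. Its arguments: {"type":"object","properties":{"series":{"type":"array"},"claw":{"type":"number"}},"required":["series"]}

```bash
ls; mkdir -p pics; python3 - <<'E'
from rig import sensors, viewer, workorder, finder, manip
import cv2
print(manip.tcp_to_tips, sensors.read_state())
for n in("scene","top"):
    im=viewer.capture(n); cv2.imwrite(f"pics/{n}0.png",im)
    c=viewer.get_calibration(n); print(n,c)
E
```

```text
pics
0.019 {'time_s': 0.0, 'joint_pos': array([-1.37381121,  0.62932948,  0.03844659,  1.51830545, -0.02701226,
        0.99630523, -0.02001279]), 'joint_velocities': array([-6.65482704e-04, -1.35023286e-03,  4.13132008e-05, -7.63036431e-05,
        3.20830716e-04, -8.27532476e-04,  7.10293120e-04]), 'joint_torque': array([-4.69823007e-06, -5.49731791e+01,  1.14324655e+00, -1.86635327e+01,
       -5.23179886e-02,  2.35833018e-02,  1.64259668e-04]), 'position': array([0.16866402, 0.62711086, 0.22358497]), 'eef_rot': array([ 1.31025574e-01,  9.91378567e-01, -9.07791008e-04, -1.12669750e-04]), 'ft_force': array([ 0.2219916 , -0.96506477, -0.38963525]), 'wrist_torque': array([ 0.0651569 , -0.01711002, -0.03642997]), 'opening': 0.09394003984087661}
scene {'camera_matrix': array([[377.99303905,   0.        , 252.3705804 ],
       [  0.        , 377.99303905, 186.0814695 ],
       [  0.        ,   0.        ,   1.        ]]), 'world_to_cam': array([[ 0.52214065, -0.85277082, -0.01229054, -0.30383006],
       [-0.4496626 , -0.26302024, -0.8535947 ,  0.28946957],
       [ 0.72468799,  0.45122309, -0.5207927 ,  0.67979881],
       [ 0.        ,  0.        ,  0.        ,  1.        ]])}
top {'camera_matrix': array([[354.69023237,   0.        , 255.20992177],
       [  0.        , 354.69023237, 189.37853404],
       [  0.        ,   0.        ,   1.        ]]), 'world_to_cam': array([[ 0.01546934, -0.9998605 ,  0.0062999 , -0.09089503],
       [-0.99697458, -0.01590407, -0.07608377,  0.46377231],
       [ 0.07617335, -0.00510388, -0.99708153,  1.17029547],
       [ 0.        ,  0.        ,  0.        ,  1.        ]])}
```

View pics/scene0.png

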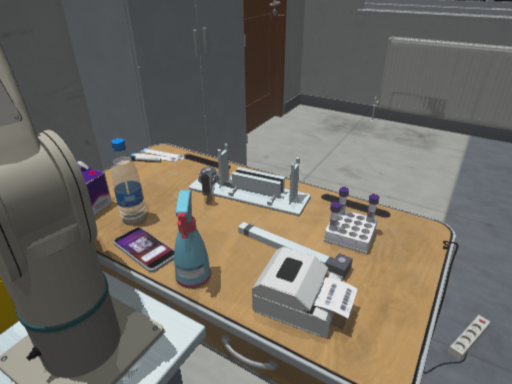

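View pics/top0.png

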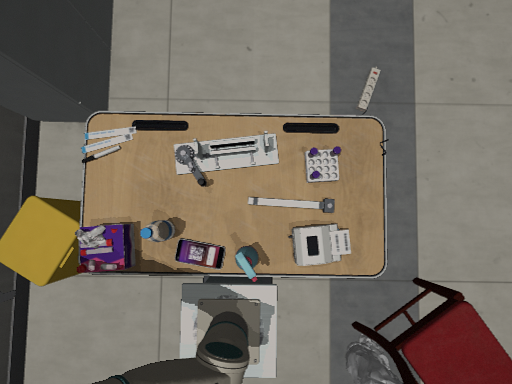

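```bash
cat > h.py <<'E'
from rig import sensors, viewer, workorder, finder, manip
import cv2, numpy as np
from scipy.optimize import least_squares
from scipy.spatial.transform import Rotation as R
CAL={n:viewer.get_calibration(n) for n in("scene","top")}
def proj(n,P):
    P=np.atleast_2d(P); c=CAL[n]; T=c['world_to_cam']
    q=P@T[:3,:3].T+T[:3,3]; q=q@c['camera_matrix'].T
    return q[:,:2]/q[:,2:]
def ray(n,uv,z):
    c=CAL[n];T=c['world_to_cam']; Rm=T[:3,:3]; o=-Rm.T@T[:3,3]
    d=Rm.T@np.linalg.solve(c['camera_matrix'],[uv[0],uv[1],1]); return o+d*(z-o[2])/d[2]
def tri(a,b):  # top uv, scene uv
    def f(p): return np.r_[proj("top",p)[0]-a,proj("scene",p)[0]-b]
    s=least_squares(f,ray("top",a,0.05)); return s.x,s.fun
def crop(im,u0,v0,u1,v1,k,name):
    c=cv2.resize(im[v0:v1,u0:u1],None,fx=k,fy=k,interpolation=cv2.INTER_CUBIC)
    for u in range((u0+9)//10*10,u1,10):
        cv2.putText(c,str(u),((u-u0)*k,8),0,0.3,(0,0,255)); cv2.line(c,((u-u0)*k,10),((u-u0)*k,14),(0,0,255))
    for v in range((v0+9)//10*10,v1,10):
        cv2.putText(c,str(v),(0,(v-v0)*k+4),0,0.3,(0,0,255))
    cv2.imwrite(f"pics/{name}.png",c)
def pose(): 
    s=sensors.read_state(); return s
E
python3 - <<'E'
from h import *
a=cv2.imread("pics/top0.png"); b=cv2.imread("pics/scene0.png")
crop(a,168,128,286,208,6,"t1"); crop(a,240,140,350,230,7,"t2")
crop(b,185,140,315,215,6,"s1"); crop(b,230,180,385,290,5,"s2")
for cam in("top","scene"):
    viewer.capture(cam)
    for q in("clamp","rack","tube_0_mid","bar_mid","handle_grip","pawl_tab","handle","pawl","water","printer"):
        try:
            for r in finder.regions_of(cam,q)[:5]:
                p=r['pixels']; ys,xs=np.nonzero(p); print(cam,q,round(r['confidence'],2),r['bbox'],len(xs),xs.mean().round(1),ys.mean().round(1))
        except Exception as e: print(q,e)
E
```

```text
top clamp 0.94 [175.2, 131.1, 276.4, 185.6] 3202 225.1 154.3
top rack 0.7 [301.7, 153.3, 340.5, 183.3] 817 321.9 167.1
top rack 0.41 [176.3, 148.7, 209.7, 182.7] 396 189.7 163.1
top bar_mid 0.7 [177.0, 130.5, 279.4, 187.8] 3267 225.3 154.2
top bar_mid 0.62 [249.0, 195.4, 333.5, 212.3] 669 295.1 203.4
top handle_grip 0.91 [175.5, 149.6, 210.4, 188.2] 384 191.3 165.4
top handle_grip 0.34 [180.0, 130.0, 276.9, 183.2] 3183 224.9 154.2
top pawl_tab 0.57 [171.5, 132.4, 278.7, 186.4] 3310 224.9 154.5
top pawl_tab 0.49 [184.0, 160.3, 194.3, 173.9] 43 190.7 166.5
top handle 0.73 [291.3, 227.6, 349.8, 263.4] 1999 319.3 243.9
top handle 0.69 [179.5, 146.0, 207.7, 187.0] 436 191.2 165.4
top pawl 0.55 [189.6, 161.2, 197.0, 169.8] 33 190.8 167.0
top pawl 0.53 [311.7, 169.8, 319.8, 179.9] 66 314.7 174.9
top water 0.76 [139.7, 223.1, 171.7, 243.1] 586 158.6 230.9
top water 0.38 [177.8, 131.2, 279.1, 185.2] 3197 225.5 154.2
top water 0.21 [310.3, 173.8, 319.4, 179.2] 43 314.1 175.1
top printer 0.92 [285.7, 226.6, 353.5, 265.5] 2102 319.3 244.1
scene clamp 0.73 [187.4, 149.0, 311.5, 216.3] 3673 251.9 186.7
scene clamp 0.22 [223.0, 174.2, 281.2, 198.9] 804 255.5 184.5
scene rack 0.9 [325.6, 207.6, 378.3, 252.0] 1434 352.0 232.8
scene bar_mid 0.56 [239.6, 221.2, 351.2, 278.7] 1187 298.9 249.1
scene handle_grip 0.61 [202.5, 166.8, 218.5, 194.6] 315 206.9 179.7
scene pawl_tab 0.31 [239.3, 219.6, 353.0, 277.8] 1205 297.5 248.9
scene handle 0.82 [202.1, 170.6, 216.1, 195.9] 315 206.8 180.0
scene handle 0.65 [185.5, 146.6, 307.9, 217.0] 3860 251.6 186.5
scene water 0.56 [108.9, 140.3, 147.2, 225.5] 1886 127.1 186.5
scene water 0.19 [240.1, 223.0, 352.7, 278.5] 1306 299.1 249.6
scene printer 0.92 [254.3, 247.4, 357.5, 336.3] 6162 301.7 292.6
scene printer 0.63 [241.4, 221.6, 349.3, 279.2] 1256 296.6 248.5
```

View pics/t1.png

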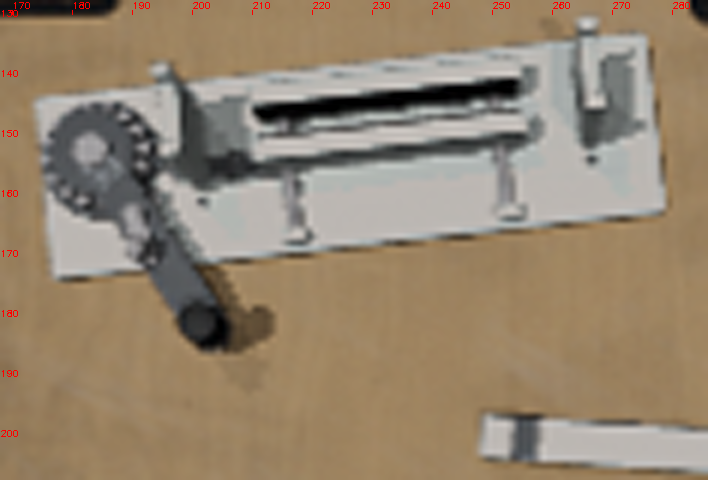

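View pics/s1.png

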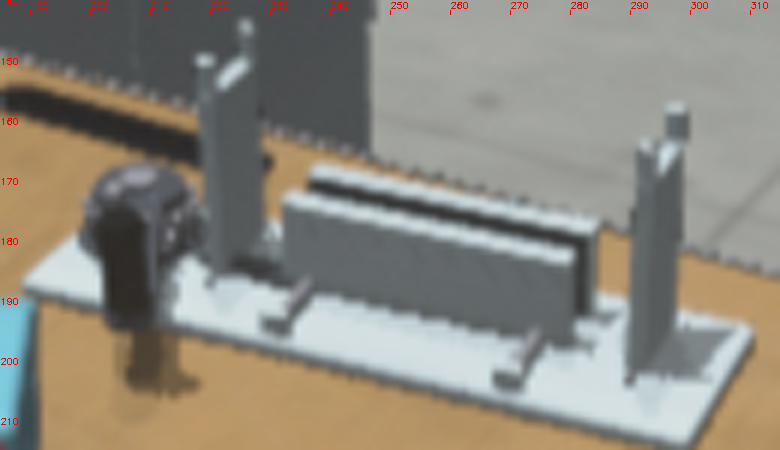

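View pics/t2.png

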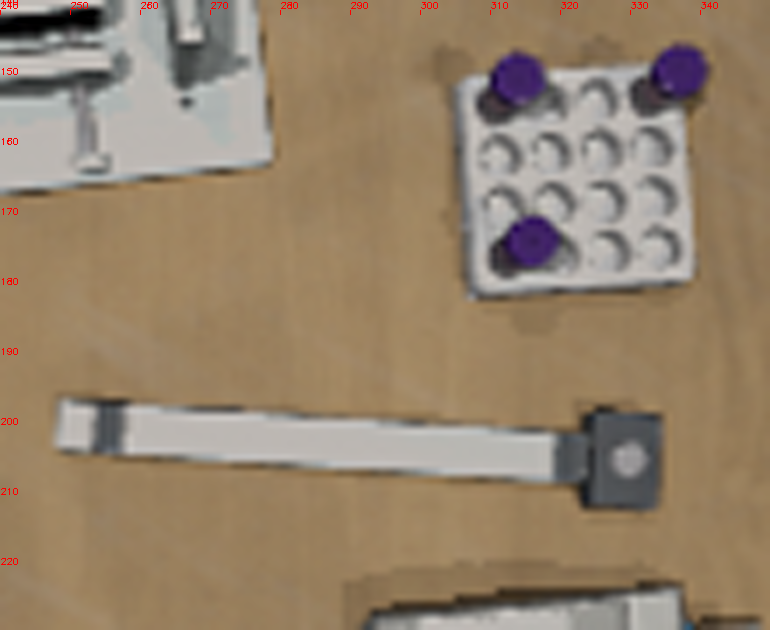

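View pics/s2.png

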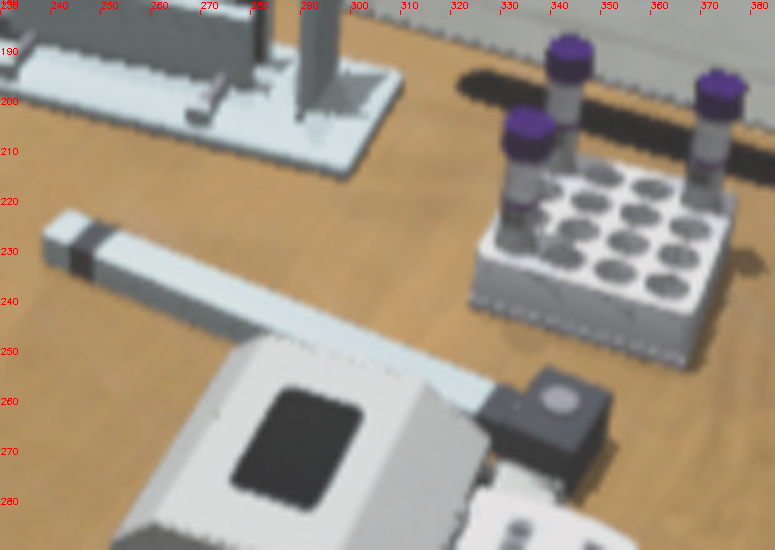

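```bash
cat > fit.py <<'E'
from h import *
def cv(c,u0,v0,k): return np.array([u0+(c[0]+.5)/k-.5, v0+(c[1]+.5)/k-.5])
T=lambda c:cv(c,168,128,6)
S=lambda c:cv(c,185,140,6)
# (model pt, top, scene)
xm,xp,ym,yp='xm','xp','ym','yp'
obs=[
(('xp','yp',10),(35,100),None),(('xp','ym',10),(645,33),(752,327)),(('xm','ym',10),(666,212),(690,443)),(('xm','yp',10),(53,277),(22,290)),
((9,75,60),(257,108),(310,183) if 0 else None),((9,-75,60),(520,80),None),
((21,110,130),(160,66),(246,22)),((-21,110,130),None,(206,58)),((21,-110,130),(587,20),(677,106)),((-21,-110,130),None,(648,146)),
]
def model(p):
    x,y,th,a,b,c,d=p
    D=dict(xm=a,xp=a+105,ym=c,yp=c+350)
    out=[]
    for m,t,s in obs:
        q=np.array([D.get(i,i) for i in m],float)/1000 if 0 else np.array([float(D[i]) if isinstance(i,str) else i for i in m])/1000
        w=np.array([x+q[0]*np.cos(th)-q[1]*np.sin(th), y+q[0]*np.sin(th)+q[1]*np.cos(th), q[2]])
        if t is not None: out.append(proj("top",w)[0]-T(t))
        if s is not None: out.append(proj("scene",w)[0]-S(s))
    return np.array(out)
r=least_squares(lambda p:model(p).ravel(),[0.55,0.0,0.1,-60,0,-150,0],loss='soft_l1',x_scale=[.01,.01,.01,1,1,1,1])
print(r.x.round(4)); print(model(r.x).round(2))
E
python3 fit.py
```

```text
[ 6.02600e-01 -5.50000e-03  1.26300e-01 -6.55111e+01  0.00000e+00
 -1.50023e+02  0.00000e+00]
[[-0.27 -0.4 ]
 [ 0.25 -0.3 ]
 [ 1.07  0.05]
 [ 0.31  0.17]
 [-0.07  0.31]
 [-0.38  0.59]
 [-0.76 -1.18]
 [-1.6   0.17]
 [ 0.31 -0.12]
 [-0.04  0.02]
 [ 0.11  0.45]
 [-0.13  0.27]
 [ 0.13 -0.02]
 [ 0.32 -0.2 ]
 [ 0.07 -0.14]]
```

```bash
cat >> h.py <<'E'
def cv(c,u0,v0,k): return np.array([u0+(c[0]+.5)/k-.5, v0+(c[1]+.5)/k-.5])
CX,CY,CT=0.6026,-0.0055,0.1263
def c2w(q,z=None):
    q=np.array(q,float); c,s=np.cos(CT),np.sin(CT)
    return np.array([CX+q[0]*c-q[1]*s, CY+q[0]*s+q[1]*c, q[2] if len(q)>2 else z])
def w2c(p):
    c,s=np.cos(CT),np.sin(CT); d=np.array(p[:2])-[CX,CY]
    return np.array([c*d[0]+s*d[1],-s*d[0]+c*d[1]]+list(p[2:]))
def rect(name_pts, x,y,th):
    c,s=np.cos(th),np.sin(th); q=np.array(name_pts,float)
    return np.c_[x+q[:,0]*c-q[:,1]*s, y+q[:,0]*s+q[:,1]*c, q[:,2]]
E
python3 - <<'E'
from h import *
T1=lambda c:cv(c,168,128,6); T2=lambda c:cv(c,240,140,7); S1=lambda c:cv(c,185,140,6); S2=lambda c:cv(c,230,180,5)
# grip
g=ray("top",T1((203,324)),.09); ax=ray("top",T1((92,149)),.06)
print("grip",g,w2c(g),"axis",w2c(ax))
gs=tri(T1((203,324)),S1((127,210))); print("grip tri",gs)
def fit(obs,x0):
    def f(p):
        o=[]
        for m,t,s in obs:
            w=rect([m],*p)[0]
            if t is not None:o.append(proj("top",w)[0]-T2(t))
            if s is not None:o.append(proj("scene",w)[0]-S2(s))
        return np.array(o).ravel()
    r=least_squares(f,x0,loss='soft_l1'); print(r.x.round(4)); print(r.fun.reshape(-1,2).round(2).tolist()); return r.x
h=.0525
print("rack")
rk=fit([((h,h,.034),(460,83),None),((h,-h,.034),(684,66),(735,193)),((-h,-h,.034),(692,278),(690,310)),((-h,h,.034),(471,296),(478,245))],[.55,-.3,.1])
print("bar")
# bar x towards heavy end
b=fit([((-.135,.012,.02),(62,398),None),((-.135,-.012,.02),(55,448),None),
 ((.118,.023,.032),(586,410),(547,367)),((.152,.023,.032),(662,413),(611,397)),((.152,-.023,.032),(658,508),(575,450)),((.118,-.023,.032),(582,500),None),
 ((-.135,.012,.02),None,(70,209)),((-.135,-.012,.02),None,(43,234))],[.45,-.1,-1.6])
for i,(t,s) in enumerate([((518,78),(570,47)),((680,72),(721,83)),((533,241),(529,122))]):
    p,res=tri(T2(t),S2(s)); print(i,p.round(4),res.round(2), ray("top",T2(t),.105).round(4))
for sx in(1,-1):
  for sy in(1,-1): print(sx,sy,rect([(.037*sx,.037*sy,.105)],*rk).round(4))
E
```

```text
grip [0.48155022 0.0865098  0.09      ] [-0.10849562  0.10652489  0.09      ] axis [-0.00361825  0.16085698  0.06      ]
grip tri (array([0.48153913, 0.08504914, 0.09548292]), array([ 0.21278185, -0.16049619, -0.22847355,  0.00546154]))
rack
[ 0.5494 -0.3031  0.0745]
[[-0.51, -1.31], [-1.16, -0.68], [0.83, 0.19], [0.11, 0.27], [0.31, 1.28], [0.13, -0.46], [-1.62, 1.63]]
bar
[ 0.4225 -0.1932 -1.6237]
[[-0.69, -0.18], [-0.2, -0.15], [0.92, -0.17], [-0.58, -0.91], [0.32, 0.1], [1.21, -1.11], [0.17, 0.43], [0.06, 0.76], [0.75, 0.87], [-0.34, -0.24], [-0.53, -0.44]]
0 [ 0.5828 -0.2639  0.1051] [-0.07  0.03  0.06 -0.01] [ 0.5829 -0.2641  0.105 ]
1 [ 0.5868 -0.3367  0.1056] [ 0.05 -0.02 -0.04  0.01] [ 0.5868 -0.3367  0.105 ]
2 [ 0.5094 -0.2706  0.1058] [-0.08  0.04  0.06 -0.01] [ 0.5096 -0.271   0.105 ]
1 1 [[ 0.5836 -0.2634  0.105 ]]
1 -1 [[ 0.5891 -0.3372  0.105 ]]
-1 1 [[ 0.5098 -0.2689  0.105 ]]
-1 -1 [[ 0.5153 -0.3427  0.105 ]]
```

```bash
cat >> h.py <<'E'
def u(h): return np.array([-np.cos(h),-np.sin(h)])
def tabpos(h,p): return np.r_[np.array([0,.165])+.044*u(h)+.022*u(h+p),.075]
def grippos(h,z=.09): return np.r_[np.array([0,.165])+.12*u(h),z]
def overlay(names,box,k,h,p,out):
    im=viewer.capture(names); 
    u0,v0,u1,v1=box
    c=cv2.resize(im[v0:v1,u0:u1],None,fx=k,fy=k,interpolation=cv2.INTER_CUBIC)
    def P(q): 
        uv=proj(names,c2w(q))[0]; return (int(round((uv[0]-u0+.5)*k-.5)),int(round((uv[1]-v0+.5)*k-.5)))
    def loop(pts,col):
        for a,b in zip(pts,pts[1:]+pts[:1]): cv2.line(c,P(a),P(b),col,1,cv2.LINE_AA)
    Rr=lambda x0,x1,y0,y1,z:[(x0,y0,z),(x1,y0,z),(x1,y1,z),(x0,y1,z)]
    loop(Rr(-.0655,.0395,-.15,.2,.01),(0,255,0))
    for y in(.11,-.11): loop(Rr(-.017,.017,y-.005,y+.005,.13),(255,0,255))
    loop(Rr(.009,.023,-.075,.075,.06),(0,255,255))
    g=[tuple(grippos(h)+.011*np.array([np.cos(a),np.sin(a),0])) for a in np.linspace(0,6.28,16)[:-1]]; loop(g,(0,0,255))
    for pp,col in((p,(255,128,0)),):
        t=tabpos(h,pp); d=np.r_[u(h+pp),0]; e=np.array([-d[1],d[0],0])
        loop([tuple(t+.006*d+.0045*e),tuple(t-.006*d+.0045*e),tuple(t-.006*d-.0045*e),tuple(t+.006*d-.0045*e)],col)
    cv2.imwrite(f"pics/{out}.png",c)
TB=(168,118,286,208); SB=(185,130,315,215)
E
python3 - <<'E'
from h import *
overlay("top",TB,6,.494,-.3,"o1"); overlay("scene",SB,6,.494,-.3,"o2")
E
```

```text
(no output)
```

View pics/o1.png

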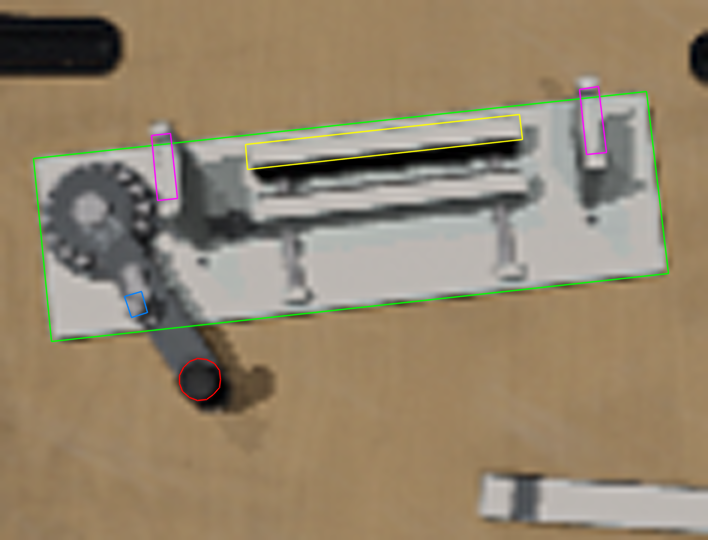

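View pics/o2.png

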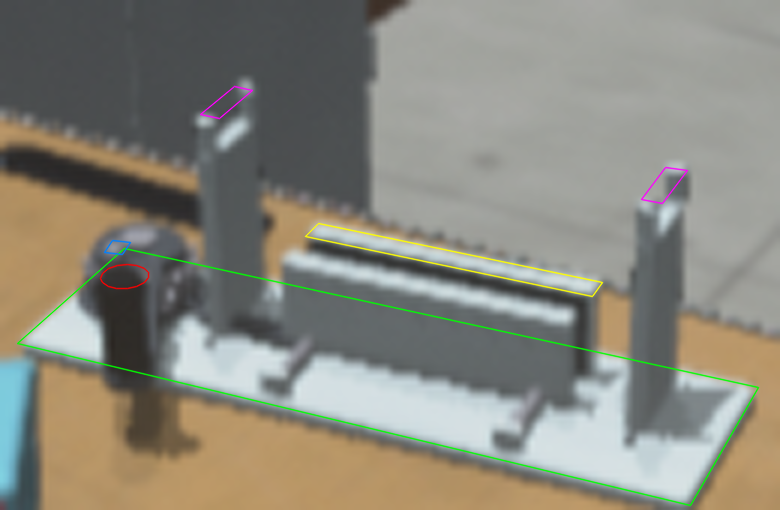

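```bash
cat >> h.py <<'E'
def jawang(): 
    y=R.from_quat(sensors.read_state()['eef_rot']).as_matrix()[:,1]; return np.degrees(np.arctan2(y[1],y[0]))
def tilt():
    return R.from_quat(sensors.read_state()['eef_rot']).as_matrix()[:,2].round(4)
E
python3 - <<'E'
from h import *
print(c2w(tabpos(.494,-.3)),c2w(grippos(.494)),c2w((0,.165,0)))
print("water",ray("top",(150,232),.228),ray("top",(165,229),0.05))
print("spray",ray("top",(247,250),.1))
print(c2w((0,-.045,.1)),c2w((0,.015,.1)),c2w((0,.045,.1)))
E
```

```text
[0.52513178 0.12568272 0.075     ] [0.48417137 0.08843222 0.09      ] [0.58181586 0.15818573 0.        ]
water [0.32800831 0.20245406 0.228     ] [0.32984466 0.20564121 0.05      ]
spray [ 0.27138767 -0.06080905  0.1       ]
[ 0.6082684  -0.05014156  0.1       ] [0.60071053 0.00938052 0.1       ] [0.5969316  0.03914156 0.1       ]
```

carry_out:
  series:
    - {"translation": [0, -10, 40], "twist": [0, 0, -0.12]}
    - {"translation": [5, -20, 35], "twist": [0, 0, -0.12]}
    - {"translation": [15, -30, 20], "twist": [0, 0, -0.12]}
    - {"translation": [20, -30, 5], "twist": [0, 0, -0.12]}
    - {"translation": [20, -30, 0], "twist": [0, 0, -0.12]}
    - {"translation": [20, -30, 0], "twist": [0, 0, -0.12]}
    - {"translation": [20, -30, 0], "twist": [0, 0, -0.12]}
    - {"translation": [20, -30, 0], "twist": [0, 0, -0.12]}
    - {"translation": [20, -30, 0], "twist": [0, 0, -0.12]}
    - {"translation": [20, -30, 0], "twist": [0, 0, -0.12]}
    - {"translation": [20, -30, 0], "twist": [0, 0, -0.12]}
    - {"translation": [20, -30, 0], "twist": [0, 0, -0.12]}
    - {"translation": [20, -30, 0], "twist": [0, 0, -0.12]}
    - {"translation": [20, -30, 0], "twist": [0, 0, -0.12]}
    - {"translation": [20, -30, 0], "twist": [0, 0, -0.12]}
    - {"translation": [20, -20, 0], "twist": [0, 0, -0.12]}
  claw: -0.2

```text
time_s: 2.63
position: [0.4495, 0.1714, 0.33]
eef_rot: [0.903, 0.43, 0.01, -0.005]
ft_force: [0.0, 0.4, 0.4]
opening: 0.0375
```

```bash
cat >> h.py <<'E'
def plan(target_w, ang=None, step=.035):
    s=sensors.read_state(); d=(np.array(target_w)-s['position'])*1000
    M=R.from_quat(s['eef_rot']).as_matrix(); z=M[:,2]
    # tilt fix
    fix=np.cross(z,[0,0,-1.])
    tw=fix.copy()
    if ang is not None:
        a=np.radians(jawang()); e=(np.radians(ang)-a+np.pi/2)%np.pi-np.pi/2; tw[2]+=e
    print("d mm",d.round(1),"twist",tw.round(3),"jaw",round(jawang(),1),"q7",s['joint_pos'][6].round(2),"rows",round(max(np.linalg.norm(d)/1000/step,abs(tw[2])/.12),1))
E
python3 - <<'E'
from h import *
t=tabpos(.494,-.3); d=np.array([np.sin(.494),-np.cos(.494)])
p=c2w(np.r_[t[:2]-.024*d,.072]); print(p, "push dir", (c2w(np.r_[d,0])-c2w((0,0,0))))
plan(p,-54.5)
E
```

```text
[0.51118107 0.14521161 0.072     ] push dir [ 0.5812793  -0.81370411  0.        ]
d mm [  61.7  -26.2 -258. ] twist [-0.017  0.014 -0.27 ] jaw -39.0 q7 -0.84 rows 7.6
```

carry_out:
  series:
    - {"translation": [30, -13, -20], "twist": [-0.008, 0.007, -0.09]}
    - {"translation": [32, -13, -20], "twist": [-0.009, 0.007, -0.09]}
    - {"translation": [0, 0, -35], "twist": [0, 0, -0.09]}
    - {"translation": [0, 0, -40], "twist": [0, 0, 0]}
    - {"translation": [0, 0, -40], "twist": [0, 0, 0]}
    - {"translation": [0, 0, -20], "twist": [0, 0, 0]}
    - {"translation": [0, 0, 0], "twist": [0, 0, 0]}
    - {"translation": [0, 0, 0], "twist": [0, 0, 0]}
  claw: -1

```text
time_s: 3.3
position: [0.5223, 0.135, 0.1521]
eef_rot: [0.957, 0.29, 0.007, 0.004]
ft_force: [-0.7, -0.1, 0.0]
opening: 0.0006
```

```bash
python3 - <<'E'
from h import *
plan((.511,.145,.072),-54.5); print(sensors.read_state()['opening'])
overlay("top",TB,6,.494,-.3,"o3"); overlay("scene",SB,6,.494,-.3,"o4")
E
```

```text
d mm [-11.3  10.  -80.1] twist [0.003 0.017 0.031] jaw -56.3 q7 -0.78 rows 2.3
0.0005583930982267297
```

View pics/o4.png

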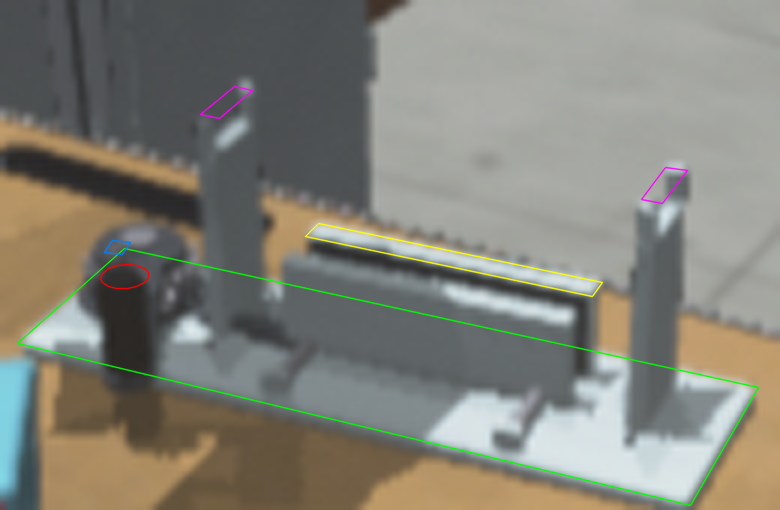

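```bash
python3 - <<'E'
from h import *
p=sensors.read_state()['position'];print(p,proj("scene",p),proj("top",p))
a=viewer.capture("scene");b=viewer.capture("top"); cv2.imwrite("pics/f1.png",np.vstack([a,b])[:, :][:600]); cv2.imwrite("pics/f2.png",b)
E
```

```text
[0.52311855 0.13544536 0.1534334 ] [[198.5562949  145.25071032]] [[182.26777484 165.34292673]]
```

View pics/f1.png

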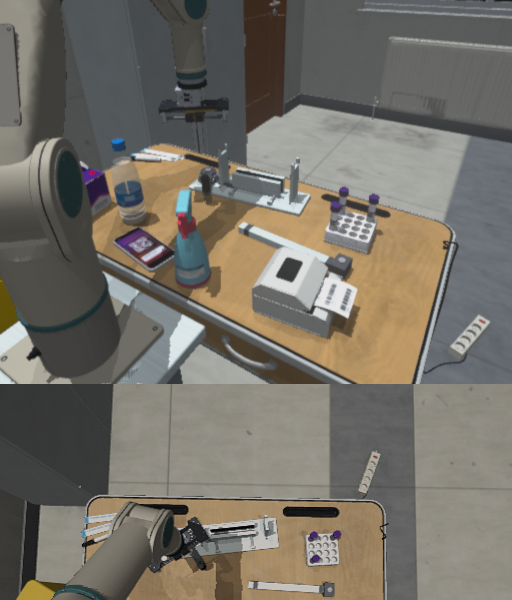

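View pics/f2.png

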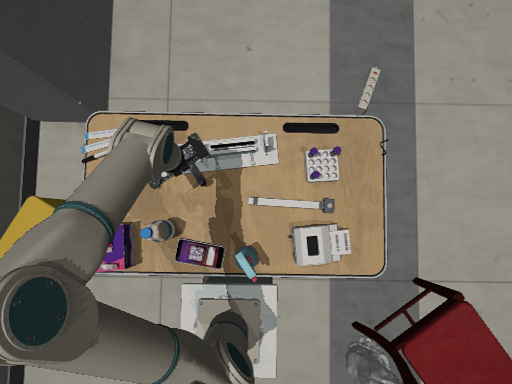

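carry_out:
  series:
    - {"translation": [-12, 10, -10], "twist": [0.003, 0.017, 0.03]}
    - {"translation": [0, 0, -30], "twist": [0, 0, 0]}
    - {"translation": [0, 0, -30], "twist": [0, 0, 0]}
    - {"translation": [0, 0, -11], "twist": [0, 0, 0]}
    - {"translation": [0, 0, 0], "twist": [0, 0, 0]}
    - {"translation": [0, 0, 0], "twist": [0, 0, 0]}

```text
time_s: 4.0
position: [0.5128, 0.1536, 0.0764]
eef_rot: [0.95, 0.311, 0.008, -0.004]
ft_force: [-0.1, -0.7, 0.7]
opening: 0.0003
```

```bash
python3 - <<'E'
from h import *
plan((.511,.145,.072),-54.5); print(sensors.read_state()['ft_force'])
a=viewer.capture("scene");crop(a,150,100,290,210,5,"s5")
a=viewer.capture("top");crop(a,150,120,270,210,6,"t5")
E
```

```text
d mm [-1.8 -8.6 -4.4] twist [-0.012  0.014 -0.013] jaw -53.7 q7 -0.68 rows 0.3
[-0.1222377  -0.69732517  0.7281318 ]
```

View pics/s5.png

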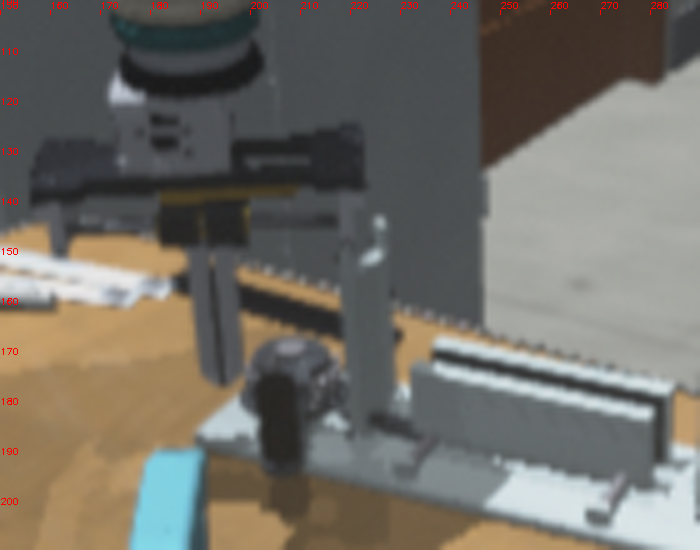

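View pics/t5.png

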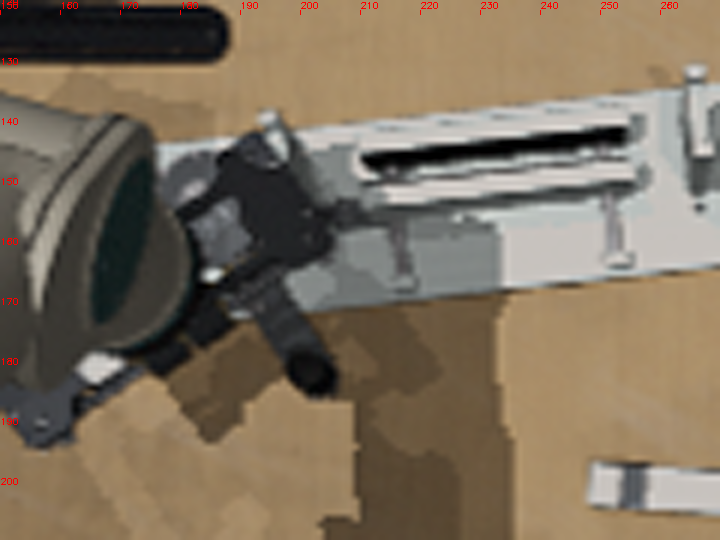

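carry_out:
  series:
    - {"translation": [-1, -8, -4], "twist": [-0.012, 0.014, -0.013]}
    - {"translation": [3, -4, 0], "twist": [0, 0, 0]}
    - {"translation": [3, -4, 0], "twist": [0, 0, 0]}
    - {"translation": [3, -4, 0], "twist": [0, 0, 0]}
    - {"translation": [3, -4, 0], "twist": [0, 0, 0]}

```text
time_s: 4.52
position: [0.5202, 0.1316, 0.0748]
eef_rot: [0.952, 0.306, -0.003, -0.004]
ft_force: [-3.7, 3.2, 0.9]
opening: 0.0005
```

carry_out:
  series:
    - {"translation": [3, -4, 0], "twist": [0, 0, 0]}
    - {"translation": [3, -4, 0], "twist": [0, 0, 0]}
    - {"translation": [3, -4, 0], "twist": [0, 0, 0]}

```text
time_s: 4.77
position: [0.5266, 0.1235, 0.0749]
eef_rot: [0.951, 0.308, -0.006, -0.008]
ft_force: [-2.6, 5.2, -0.2]
opening: 0.0006
```

```bash
python3 - <<'E'
from h import *
a=viewer.capture("scene");crop(a,180,130,270,210,8,"s6")
a=viewer.capture("top");crop(a,170,130,230,190,9,"t6")
E
```

```text
(no output)
```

View pics/t6.png

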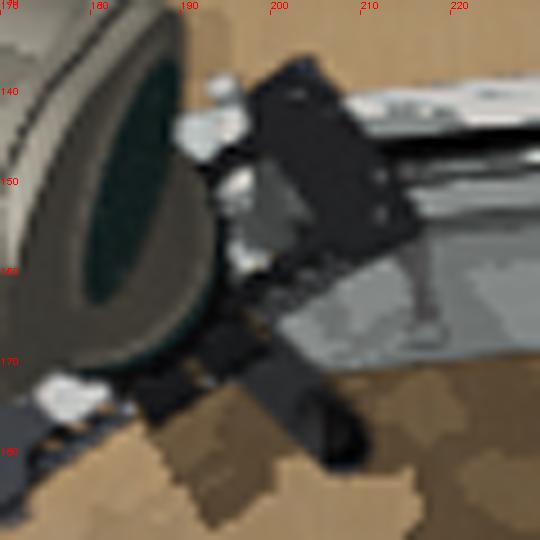

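View pics/s6.png

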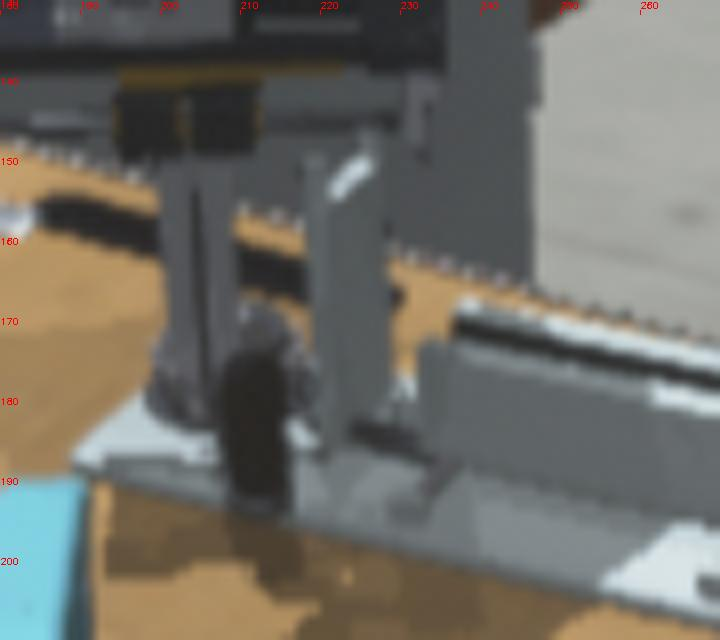

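carry_out:
  series:
    - {"translation": [4, -4, 0], "twist": [0, 0, 0]}
    - {"translation": [4, -4, 0], "twist": [0, 0, 0]}
    - {"translation": [4, -4, 0], "twist": [0, 0, 0]}

```text
time_s: 5.12
position: [0.5328, 0.1177, 0.0747]
eef_rot: [0.951, 0.31, -0.01, -0.015]
ft_force: [-12.0, 12.3, 10.0]
opening: 0.0004
```

```bash
python3 - <<'E'
from h import *
s=sensors.read_state(); print(w2c(s['position']),tilt(),s['ft_force'],s['wrist_torque'])
a=viewer.capture("scene");crop(a,180,130,270,210,8,"s6")
a=viewer.capture("top");crop(a,170,130,230,190,9,"t6")
E
```

```text
[-0.05376496  0.1309999   0.07474555] [-0.0293  0.0221 -0.9993] [-11.983925    12.28966913   9.95581346] [2.77579821 2.911779   0.09890798]
```

View pics/t6.png

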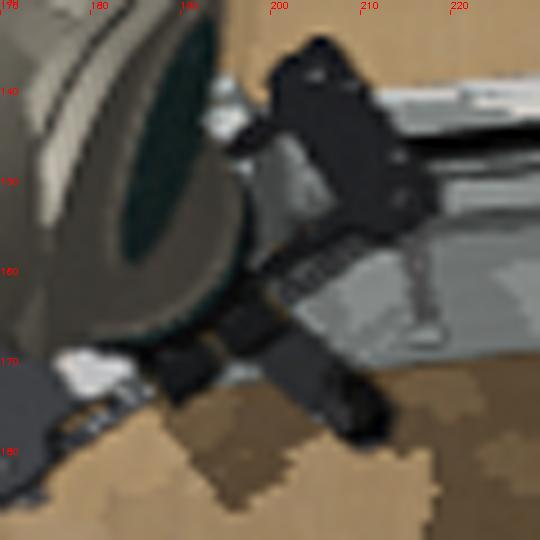

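View pics/s6.png

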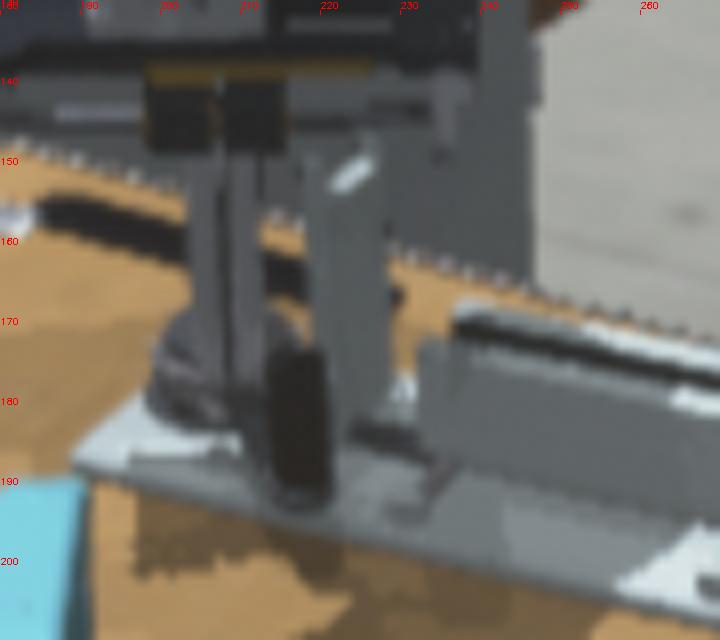

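carry_out:
  series:
    - {"translation": [-6, 8, 0], "twist": [-0.011, 0.015, 0]}
    - {"translation": [-6, 8, 10], "twist": [-0.011, 0.014, 0]}
    - {"translation": [-8, 12, 40], "twist": [0, 0, 0]}
    - {"translation": [-15, 20, 40], "twist": [0, 0, 0]}
    - {"translation": [-20, 20, 30], "twist": [0, 0, 0]}
    - {"translation": [-20, 20, 0], "twist": [0, 0, 0]}
    - {"translation": [-20, 20, 0], "twist": [0, 0, 0]}
    - {"translation": [0, 0, 0], "twist": [0, 0, 0]}
  claw: -0.05

```text
time_s: 5.88
position: [0.4475, 0.221, 0.2006]
eef_rot: [0.953, 0.304, -0.017, -0.004]
ft_force: [-0.6, 0.6, -0.4]
opening: 0.0444
```

```bash
python3 - <<'E'
from h import *
overlay("top",TB,6,.75,.3,"o5"); overlay("scene",SB,6,.75,.3,"o6")
E
```

```text
(no output)
```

View pics/o5.png

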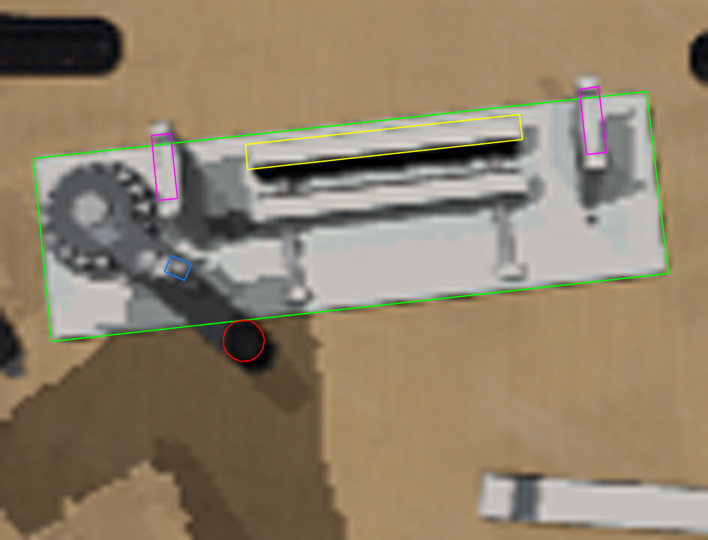

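View pics/o6.png

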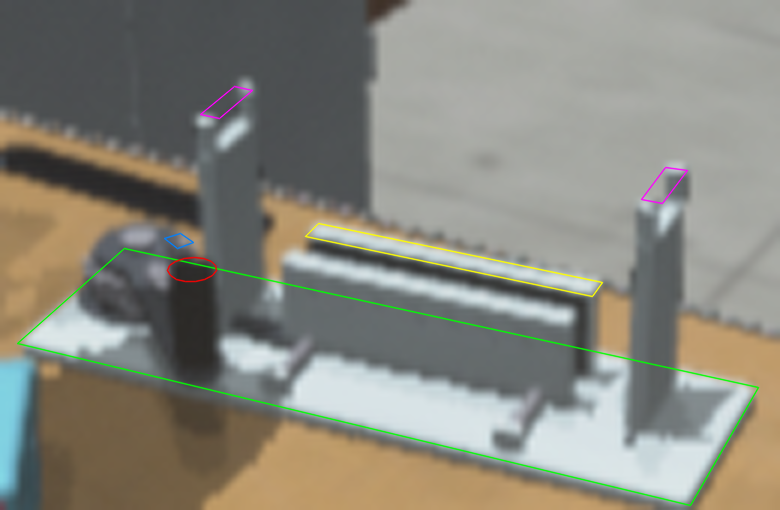

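```bash
python3 - <<'E'
from h import *
T1=lambda c:cv(c,168,118,6)
g=w2c(ray("top",T1((247,347)),.09)); print(g, np.arctan2(.165-g[1],-g[0]))
p=c2w(grippos(.74,.083)); print(p); plan(p,-82.8); print(ray("top",T1((298,293)),.03), w2c(ray("top",T1((298,293)),.03)))
E
```

```text
[-0.09159726  0.08162616  0.09      ] 0.7384339408906426
[0.50409784 0.06675319 0.083     ]
d mm [  53.5 -150.4 -117.6] twist [ 0.006 -0.032 -0.487] jaw -54.9 q7 -1.0 rows 5.7
[0.53888831 0.04405238 0.03      ] [-0.05696237  0.05718309  0.03      ]
```

carry_out:
  series:
    - {"translation": [13, -35, 0], "twist": [0.002, -0.01, -0.1]}
    - {"translation": [13, -35, 0], "twist": [0.002, -0.01, -0.1]}
    - {"translation": [13, -35, 0], "twist": [0.002, -0.01, -0.1]}
    - {"translation": [13, -35, 0], "twist": [0, 0, -0.1]}
    - {"translation": [0, -6, -10], "twist": [0, 0, -0.08]}
    - {"translation": [0, 0, -10], "twist": [0, 0, 0]}
    - {"translation": [0, 0, 0], "twist": [0, 0, 0]}
    - {"translation": [0, 0, 0], "twist": [0, 0, 0]}

```text
time_s: 6.65
position: [0.514, 0.0507, 0.1811]
eef_rot: [0.999, 0.051, 0.009, 0.005]
ft_force: [-0.7, 0.4, 0.6]
opening: 0.0448
```

```bash
python3 - <<'E'
from h import *
plan((.5025,.066,.083),-82.8)
E
```

```text
d mm [-11.5  15.3 -98.1] twist [0.01  0.018 0.023] jaw -84.1 q7 -1.04 rows 2.9
```

carry_out:
  series:
    - {"translation": [-8, 11, 0], "twist": [0.01, 0.018, 0.02]}
    - {"translation": [-1, 1, -20], "twist": [0, 0, 0]}
    - {"translation": [0, 0, -20], "twist": [0, 0, 0]}
    - {"translation": [0, 0, 0], "twist": [0, 0, 0]}
    - {"translation": [0, 0, 0], "twist": [0, 0, 0]}

```text
time_s: 7.07
position: [0.5039, 0.071, 0.1409]
eef_rot: [0.997, 0.071, -0.001, -0.003]
ft_force: [0.8, 0.3, 0.4]
opening: 0.0452
```

```bash
python3 - <<'E'
from h import *
plan((.5025,.066,.083),-82.8)
E
```

```text
d mm [ -1.4  -5.  -57.9] twist [-0.007 -0.003 -0.017] jaw -81.8 q7 -0.98 rows 1.7
```

Within jaw tolerance; go down and close.

carry_out:
  series:
    - {"translation": [-1, -3, -15], "twist": [0, 0, 0]}
    - {"translation": [0, 0, -20], "twist": [0, 0, 0]}
    - {"translation": [0, 0, -15], "twist": [0, 0, 0]}
    - {"translation": [0, 0, 0], "twist": [0, 0, 0]}
    - {"translation": [0, 0, 0], "twist": [0, 0, 0]}

```text
time_s: 7.48
position: [0.5052, 0.0744, 0.0945]
eef_rot: [0.997, 0.078, 0.001, -0.006]
ft_force: [-0.3, -0.9, -0.0]
opening: 0.0449
```

carry_out:
  series:
    - {"translation": [0, 0, 0], "twist": [0, 0, 0]}
    - {"translation": [0, 0, 0], "twist": [0, 0, 0]}
    - {"translation": [0, 0, 0], "twist": [0, 0, 0]}
    - {"translation": [0, 0, 0], "twist": [0, 0, 0]}
    - {"translation": [0, 0, 0], "twist": [0, 0, 0]}
  claw: -1

```text
time_s: 7.9
position: [0.5058, 0.0709, 0.0977]
eef_rot: [0.997, 0.078, 0.003, -0.003]
ft_force: [2.3, 2.3, -13.5]
opening: 0.0209
```

```bash
cat >> h.py <<'E'
def hang():
    p=w2c(sensors.read_state()['position']); return np.arctan2(.165-p[1],-p[0]),np.hypot(.165-p[1],p[0])
E
python3 - <<'E'
from h import *
print(hang())
for h in np.arange(.75,-.76,-.15): print(round(h,2),(c2w(grippos(h-.15))-c2w(grippos(h))).round(4)*1000)
E
```

```text
(np.float64(0.7280189246151857), np.float64(0.11573734098737871))
0.75 [-12.9  12.5   0. ]
0.6 [-10.9  14.3   0. ]
0.45 [-8.6 15.8  0. ]
0.3 [-6.2 16.9  0. ]
0.15 [-3.6 17.6  0. ]
-0.0 [-0.9 18.   0. ]
-0.15 [ 1.8 17.9  0. ]
-0.3 [ 4.4 17.4  0. ]
-0.45 [ 7.  16.6  0. ]
-0.6 [ 9.4 15.3  0. ]
-0.75 [11.6 13.8  0. ]
```

carry_out:
  series:
    - {"translation": [0, 0, 0], "twist": [0, 0, 0]}
    - {"translation": [0, 0, 0], "twist": [0, 0, 0]}
    - {"translation": [-1, 0, -8], "twist": [0, 0, 0]}
    - {"translation": [-1, 0, -10], "twist": [0, 0, 0]}
    - {"translation": [0, 0, -4], "twist": [0, 0, 0]}
    - {"translation": [0, 0, 0], "twist": [0, 0, 0]}
  claw: -0.1

```text
time_s: 8.4
position: [0.5054, 0.0731, 0.076]
eef_rot: [0.997, 0.079, 0.005, -0.004]
ft_force: [0.7, 0.1, -0.2]
opening: 0.0419
```

carry_out:
  series:
    - {"translation": [0, 0, 0], "twist": [0, 0, 0]}
    - {"translation": [0, 0, 0], "twist": [0, 0, 0]}
    - {"translation": [0, 0, 0], "twist": [0, 0, 0]}
    - {"translation": [0, 0, 0], "twist": [0, 0, 0]}
  claw: -1

```text
time_s: 8.73
position: [0.5048, 0.0714, 0.0752]
eef_rot: [0.997, 0.079, 0.004, -0.003]
ft_force: [-0.3, -2.6, -2.0]
opening: 0.0213
```

carry_out:
  series:
    - {"translation": [-13, 13, 0], "twist": [0, 0, 0]}
    - {"translation": [-11, 14, 0], "twist": [0, 0, 0]}
    - {"translation": [-9, 16, 0], "twist": [0, 0, 0]}
    - {"translation": [-6, 17, 0], "twist": [0, 0, 0]}
    - {"translation": [-4, 18, 0], "twist": [0, 0, 0]}
    - {"translation": [-1, 18, 0], "twist": [0, 0, 0]}
    - {"translation": [2, 18, 0], "twist": [0, 0, 0]}
    - {"translation": [0, 0, 0], "twist": [0, 0, 0]}

```text
time_s: 9.4
position: [0.4559, 0.169, 0.075]
eef_rot: [0.998, 0.064, 0.001, 0.008]
ft_force: [4.3, 3.4, -7.2]
opening: 0.0214
```

```bash
python3 -c "
from h import *
print(hang(),tilt())"
```

```text
(np.float64(-0.21177382355357552), np.float64(0.12637898974106024)) [ 0.0022 -0.0151 -0.9999]
```

carry_out:
  series:
    - {"translation": [4, 17, 0], "twist": [0, 0.01, 0]}
    - {"translation": [6, 17, 0], "twist": [0, 0, 0]}
    - {"translation": [8, 16, 0], "twist": [0, 0, 0]}
    - {"translation": [5, 8, 0], "twist": [0, 0, 0]}
    - {"translation": [0, 0, 0], "twist": [0, 0, 0]}

```text
time_s: 9.82
position: [0.4692, 0.2235, 0.0751]
eef_rot: [0.998, 0.061, -0.014, 0.009]
ft_force: [1.4, 0.4, -1.0]
opening: 0.0174
```

```bash
python3 -c "
from h import *
print(hang(),tilt())"
```

```text
(np.float64(-0.6514670260345753), np.float64(0.1301829039837588)) [-0.027  -0.0205 -0.9994]
```

carry_out:
  series:
    - {"translation": [0, 0, 0], "twist": [0, 0, 0]}
    - {"translation": [3, -2, 0], "twist": [-0.02, 0.026, 0]}
    - {"translation": [4, -2, 0], "twist": [0, 0, 0]}
    - {"translation": [0, 0, 0], "twist": [0, 0, 0]}
    - {"translation": [0, 0, 0], "twist": [0, 0, 0]}
  claw: -0.2

```text
time_s: 10.23
position: [0.4774, 0.2181, 0.0755]
eef_rot: [0.998, 0.06, -0.026, 0.018]
ft_force: [-0.0, -0.1, -0.4]
opening: 0.0377
```

```bash
python3 - <<'E'
from h import *
print(hang(),tilt())
a=viewer.capture("scene");crop(a,160,130,260,210,7,"s6")
E
```

```text
(np.float64(-0.647145169514725), np.float64(0.1203828452430369)) [-0.0501 -0.039  -0.998 ]
```

View pics/s6.png

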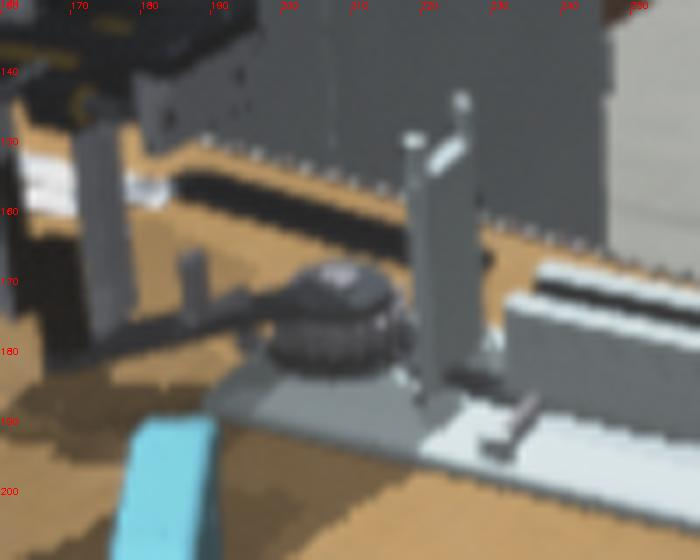

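carry_out:
  series:
    - {"translation": [0, 0, 0], "twist": [0.039, -0.05, 0]}
    - {"translation": [0, 0, 0], "twist": [0, 0, 0]}
    - {"translation": [0, 0, 0], "twist": [0, 0, 0]}
    - {"translation": [0, 0, 0], "twist": [0, 0, 0]}
  claw: -1

```text
time_s: 10.62
position: [0.4756, 0.2198, 0.0753]
eef_rot: [0.998, 0.06, -0.001, -0.002]
ft_force: [-0.3, -1.6, -3.0]
opening: 0.0215
```

```bash
python3 - <<'E'
from h import *
print(hang(),tilt())
E
```

```text
(np.float64(-0.6523274385078415), np.float64(0.12279003519060204)) [-0.0021  0.0041 -1.    ]
```

carry_out:
  series:
    - {"translation": [-9, -15, 0], "twist": [0, 0, 0]}
    - {"translation": [-7, -16, 0], "twist": [0, 0, 0]}
    - {"translation": [-5, -17, 0], "twist": [0, 0, 0]}
    - {"translation": [-2, -18, 0], "twist": [0, 0, 0]}
    - {"translation": [0, 0, 0], "twist": [0, 0, 0]}

```text
time_s: 11.03
position: [0.4543, 0.1644, 0.0751]
eef_rot: [0.998, 0.069, -0.001, -0.007]
ft_force: [-0.8, -1.4, 0.1]
opening: 0.021
```

```bash
python3 - <<'E'
from h import *
print(hang(),tilt())
E
```

```text
(np.float64(-0.1747362324664926), np.float64(0.1276532707656789)) [-0.0024  0.0143 -0.9999]
```

carry_out:
  series:
    - {"translation": [2, -18, 0], "twist": [0, 0, 0]}
    - {"translation": [3, -18, 0], "twist": [0, 0, 0]}
    - {"translation": [6, -17, 0], "twist": [0, 0, 0]}
    - {"translation": [8, -16, 0], "twist": [0, 0, 0]}
    - {"translation": [0, 0, 0], "twist": [0, 0, 0]}

```text
time_s: 11.45
position: [0.4595, 0.1081, 0.075]
eef_rot: [0.997, 0.078, -0.017, -0.018]
ft_force: [-2.5, -1.3, 3.0]
opening: 0.0159
```

```bash
python3 - <<'E'
from h import *
print(hang(),tilt())
E
```

```text
(np.float64(0.2626352182204408), np.float64(0.13218802254027998)) [-0.0367  0.0339 -0.9988]
```

carry_out:
  series:
    - {"translation": [0, 0, 0], "twist": [0, 0, 0]}
    - {"translation": [6, 3, 0], "twist": [-0.034, -0.037, 0]}
    - {"translation": [6, 3, 0], "twist": [0, 0, 0]}
    - {"translation": [0, 0, 0], "twist": [0, 0, 0]}
    - {"translation": [0, 0, 0], "twist": [0, 0, 0]}
  claw: -0.2

```text
time_s: 11.87
position: [0.4743, 0.1148, 0.0748]
eef_rot: [0.997, 0.078, 0.001, 0.002]
ft_force: [-0.5, -0.6, -0.1]
opening: 0.0372
```

```bash
python3 - <<'E'
from h import *
print(hang(),tilt())
a=viewer.capture("scene");crop(a,160,130,260,210,7,"s6")
E
```

```text
(np.float64(0.25718836509569093), np.float64(0.11594827303092436)) [ 0.0023 -0.004  -1.    ]
```

View pics/s6.png

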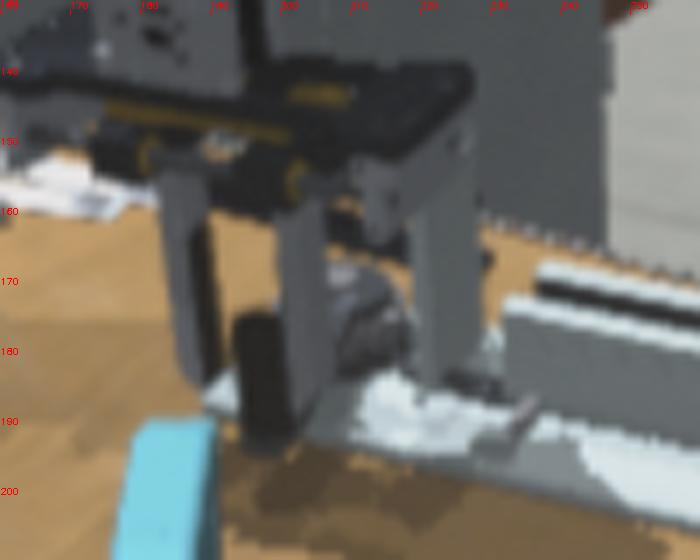

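carry_out:
  series:
    - {"translation": [0, 0, 0], "twist": [0, 0, 0.12]}
    - {"translation": [6, -13, 0], "twist": [0, 0, 0.12]}
    - {"translation": [8, -12, 0], "twist": [0, 0, 0.12]}
    - {"translation": [9, -11, 0], "twist": [0, 0, 0.12]}
    - {"translation": [10, -10, 0], "twist": [0, 0, 0.12]}
  claw: -0.45

```text
time_s: 12.33
position: [0.5006, 0.0787, 0.0739]
eef_rot: [0.925, 0.38, -0.005, -0.007]
ft_force: [-4.8, 5.8, 3.2]
opening: 0.0258
```

```bash
python3 - <<'E'
from h import *
print(hang(),tilt(),jawang())
E
```

```text
(np.float64(0.6485318920933067), np.float64(0.11364928692414446)) [-0.015   0.0094 -0.9998] -45.33290089725941
```

carry_out:
  series:
    - {"translation": [8, -10, 0], "twist": [-0.009, -0.015, 0.05]}
    - {"translation": [5, -6, 0], "twist": [0, 0, 0]}
    - {"translation": [5, -6, 0], "twist": [0, 0, 0]}

```text
time_s: 12.58
position: [0.5099, 0.0685, 0.0735]
eef_rot: [0.912, 0.409, -0.006, -0.014]
ft_force: [-10.5, 15.9, 10.7]
opening: 0.0258
```

```bash
python3 - <<'E'
from h import *
print(hang(),tilt(),jawang())
a=viewer.capture("scene");crop(a,190,130,310,220,6,"s6")
E
```

```text
(np.float64(0.7688324359473983), np.float64(0.11495304772842924)) [-0.023   0.0215 -0.9995] -41.734636327788195
```

View pics/s6.png

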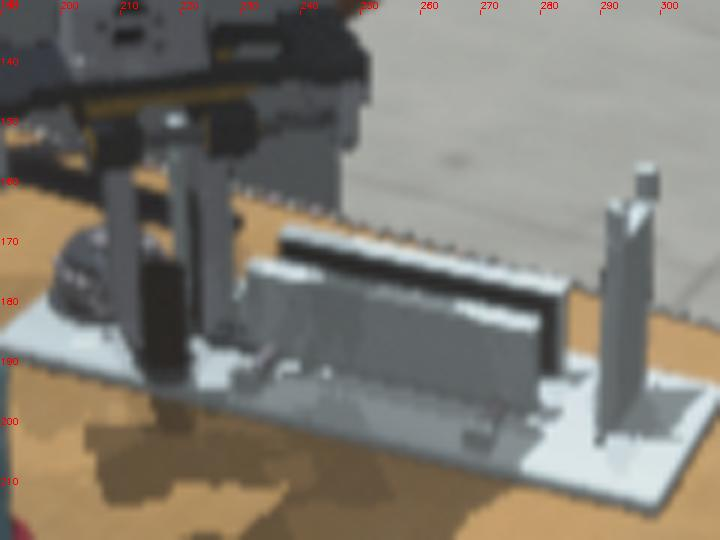

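carry_out:
  series:
    - {"translation": [-11, 9, 0], "twist": [-0.02, -0.02, -0.12]}
    - {"translation": [-10, 10, 0], "twist": [0, 0, -0.12]}
    - {"translation": [-9, 12, 0], "twist": [0, 0, -0.12]}
    - {"translation": [-7, 13, 0], "twist": [0, 0, -0.12]}
    - {"translation": [-6, 13, 0], "twist": [0, 0, -0.12]}
    - {"translation": [-4, 14, 0], "twist": [0, 0, -0.12]}
    - {"translation": [-2, 14, 0], "twist": [0, 0, -0.12]}
    - {"translation": [0, 0, 0], "twist": [0, 0, 0]}

```text
time_s: 13.3
position: [0.4664, 0.1473, 0.0746]
eef_rot: [1.0, -0.018, 0.006, 0.005]
ft_force: [0.1, -0.2, -0.0]
opening: 0.0254
```

```bash
cat >> h.py <<'E'
def hh():
    h,r=hang(); s=sensors.read_state(); print("h %.3f r %.4f jaw %.1f (want %.1f) tilt"%(h,r,jawang(),-82.8+np.degrees(h)),tilt(),s['ft_force'].round(1),s['time_s'],s['position'].round(4))
E
python3 -c "
from h import *
hh()"
```

```text
h -0.032 r 0.1160 jaw -92.0 (want -84.6) tilt [ 0.0116 -0.0093 -0.9999] [ 0.1 -0.2 -0. ] 13.3 [0.4664 0.1473 0.0746]
```

carry_out:
  series:
    - {"translation": [-2, 14, 0], "twist": [0, 0, -0.07]}
    - {"translation": [0, 14, 0], "twist": [0, 0, -0.12]}
    - {"translation": [1, 14, 0], "twist": [0, 0, -0.12]}
    - {"translation": [3, 14, 0], "twist": [0, 0, -0.12]}
    - {"translation": [5, 14, 0], "twist": [0, 0, -0.12]}
    - {"translation": [6, 12, 0], "twist": [0, 0, -0.08]}
    - {"translation": [5, 8, 0], "twist": [0, 0, 0]}

```text
time_s: 13.88
position: [0.4848, 0.2252, 0.0751]
eef_rot: [0.942, -0.335, 0.003, 0.014]
ft_force: [-4.7, -1.5, 1.9]
opening: 0.026
```

```bash

python3 -c "
from h import *
hh()"
```

```text
h -0.730 r 0.1179 jaw -129.2 (want -124.6) tilt [-0.0042 -0.0292 -0.9996] [-4.7 -1.5  1.9] 13.8833 [0.4848 0.2252 0.0751]
```

Now the working stroke up.

carry_out:
  series:
    - {"translation": [-8, -12, 0], "twist": [0.029, 0, 0.12]}
    - {"translation": [-6, -13, 0], "twist": [0, 0, 0.12]}
    - {"translation": [-5, -14, 0], "twist": [0, 0, 0.12]}
    - {"translation": [-3, -14, 0], "twist": [0, 0, 0.12]}
    - {"translation": [-1, -14, 0], "twist": [0, 0, 0.12]}
    - {"translation": [1, -14, 0], "twist": [0, 0, 0.12]}
    - {"translation": [2, -14, 0], "twist": [0, 0, 0.12]}

```text
time_s: 14.47
position: [0.4674, 0.1478, 0.0737]
eef_rot: [0.995, 0.1, -0.003, -0.013]
ft_force: [-1.2, 7.5, -4.0]
opening: 0.0259
```

```bash

python3 -c "
from h import *
hh()"
```

```text
h -0.036 r 0.1149 jaw -78.6 (want -84.9) tilt [-0.0079  0.0254 -0.9996] [-1.2  7.5 -4. ] 14.4667 [0.4674 0.1478 0.0737]
```

carry_out:
  series:
    - {"translation": [2, -14, 0], "twist": [-0.025, -0.008, 0.08]}
    - {"translation": [4, -14, 0], "twist": [0, 0, 0.12]}
    - {"translation": [5, -14, 0], "twist": [0, 0, 0.12]}
    - {"translation": [7, -13, 0], "twist": [0, 0, 0.12]}
    - {"translation": [8, -12, 0], "twist": [0, 0, 0.1]}
    - {"translation": [9, -11, 0], "twist": [0, 0, 0.1]}
    - {"translation": [9, -10, 0], "twist": [0, 0, 0]}

```text
time_s: 15.05
position: [0.503, 0.0752, 0.0736]
eef_rot: [0.9, 0.436, -0.007, -0.019]
ft_force: [-4.3, 5.8, 1.3]
opening: 0.0253
```

```bash

python3 -c "
from h import *
hh()
a=viewer.capture('scene');crop(a,190,130,310,220,6,'s6')"
```

```text
h 0.685 r 0.1144 jaw -38.3 (want -43.5) tilt [-0.0301  0.0286 -0.9991] [-4.3  5.8  1.3] 15.05 [0.503  0.0752 0.0736]
```

View pics/s6.png

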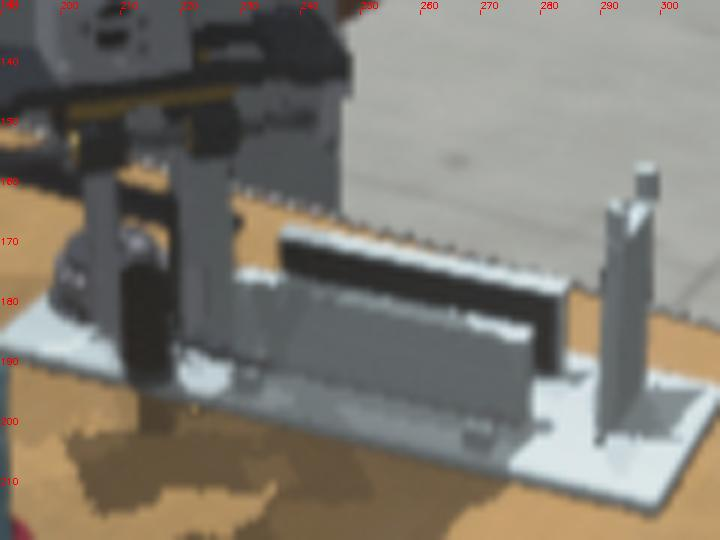

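carry_out:
  series:
    - {"translation": [6, -7, 0], "twist": [-0.028, -0.03, 0]}
    - {"translation": [5, -6, 0], "twist": [0, 0, 0]}
    - {"translation": [-11, 9, 0], "twist": [0, 0, -0.12]}
    - {"translation": [-11, 9, 0], "twist": [0, 0, -0.12]}
    - {"translation": [-10, 10, 0], "twist": [0, 0, -0.12]}
    - {"translation": [-9, 12, 0], "twist": [0, 0, -0.12]}
    - {"translation": [-7, 13, 0], "twist": [0, 0, -0.12]}
    - {"translation": [-6, 13, 0], "twist": [0, 0, -0.12]}
    - {"translation": [-4, 14, 0], "twist": [0, 0, -0.12]}
    - {"translation": [0, 0, 0], "twist": [0, 0, 0]}

```text
time_s: 15.93
position: [0.4647, 0.1392, 0.0772]
eef_rot: [1.0, 0.022, 0.016, 0.001]
ft_force: [0.2, -0.0, -0.7]
opening: 0.0261
```

```bash

python3 -c "
from h import *
hh()"
```

```text
h 0.034 r 0.1187 jaw -87.5 (want -80.8) tilt [ 0.0323 -0.0022 -0.9995] [ 0.2 -0.  -0.7] 15.9333 [0.4647 0.1392 0.0772]
```

carry_out:
  series:
    - {"translation": [-2, 14, 0], "twist": [0, 0.032, -0.07]}
    - {"translation": [0, 14, 0], "twist": [0, 0, -0.12]}
    - {"translation": [1, 14, 0], "twist": [0, 0, -0.12]}
    - {"translation": [3, 14, 0], "twist": [0, 0, -0.12]}
    - {"translation": [5, 14, 0], "twist": [0, 0, -0.12]}
    - {"translation": [6, 13, 0], "twist": [0, 0, -0.12]}
    - {"translation": [7, 12, 0], "twist": [0, 0, 0]}
    - {"translation": [3, 4, 0], "twist": [0, 0, 0]}

```text
time_s: 16.6
position: [0.4834, 0.2244, 0.0772]
eef_rot: [0.952, -0.306, -0.007, 0.01]
ft_force: [-3.1, -1.5, 1.8]
opening: 0.026
```

```bash

python3 -c "
from h import *
hh()"
```

```text
h -0.718 r 0.1186 jaw -125.7 (want -124.0) tilt [-0.0196 -0.015  -0.9997] [-3.1 -1.5  1.8] 16.6 [0.4834 0.2244 0.0772]
```

carry_out:
  series:
    - {"translation": [-8, -12, 0], "twist": [0.015, -0.02, 0.12]}
    - {"translation": [-6, -13, 0], "twist": [0, 0, 0.12]}
    - {"translation": [-4, -14, 0], "twist": [0, 0, 0.12]}
    - {"translation": [-2, -14, 0], "twist": [0, 0, 0.12]}
    - {"translation": [0, -14, 0], "twist": [0, 0, 0.12]}
    - {"translation": [1, -14, 0], "twist": [0, 0, 0.12]}
    - {"translation": [2, -14, 0], "twist": [0, 0, 0.12]}

```text
time_s: 17.18
position: [0.4677, 0.1438, 0.0765]
eef_rot: [0.992, 0.128, -0.0, -0.014]
ft_force: [-0.9, 6.6, -5.3]
opening: 0.0265
```

```bash

python3 -c "
from h import *
hh()"
```

```text
h -0.001 r 0.1150 jaw -75.3 (want -82.9) tilt [-0.0043  0.027  -0.9996] [-0.9  6.6 -5.3] 17.1833 [0.4677 0.1438 0.0765]
```

carry_out:
  series:
    - {"translation": [2, -14, 0], "twist": [-0.027, -0.004, 0.05]}
    - {"translation": [4, -14, 0], "twist": [0, 0, 0.12]}
    - {"translation": [5, -14, 0], "twist": [0, 0, 0.12]}
    - {"translation": [7, -13, 0], "twist": [0, 0, 0.12]}

```text
time_s: 17.52
position: [0.4841, 0.0973, 0.077]
eef_rot: [0.94, 0.34, -0.001, -0.01]
ft_force: [-3.2, 12.8, -6.1]
opening: 0.026
```

```bash

python3 -c "
from h import *
hh()"
```

```text
h 0.431 r 0.1151 jaw -50.3 (want -58.1) tilt [-0.0088  0.0181 -0.9998] [-3.2 12.8 -6.1] 17.5167 [0.4841 0.0973 0.077 ]
```

carry_out:
  series:
    - {"translation": [5, -7, 0], "twist": [-0.018, -0.009, 0]}
    - {"translation": [5, -7, 0], "twist": [0, 0, 0]}

```text
time_s: 17.68
position: [0.4883, 0.0897, 0.0769]
eef_rot: [0.937, 0.348, -0.003, -0.01]
ft_force: [-7.6, 14.5, 1.5]
opening: 0.0259
```

```bash

python3 -c "
from h import *
hh()"
```

```text
h 0.506 r 0.1159 jaw -49.3 (want -53.8) tilt [-0.0132  0.0157 -0.9998] [-7.6 14.5  1.5] 17.6833 [0.4883 0.0897 0.0769]
```

carry_out:
  series:
    - {"translation": [5, -7, 0], "twist": [-0.015, -0.013, 0]}
    - {"translation": [5, -7, 0], "twist": [0, 0, 0]}

```text
time_s: 17.85
position: [0.4901, 0.0868, 0.0767]
eef_rot: [0.935, 0.356, -0.005, -0.013]
ft_force: [-7.9, 15.7, 1.7]
opening: 0.0262
```

```bash

python3 -c "
from h import *
hh()
a=viewer.capture('scene');crop(a,190,130,310,220,6,'s6')
a=viewer.capture('top');crop(a,170,120,290,210,6,'t6')"
```

```text
h 0.535 r 0.1162 jaw -48.3 (want -52.1) tilt [-0.0181  0.021  -0.9996] [-7.9 15.7  1.7] 17.85 [0.4901 0.0868 0.0767]
```

View pics/t6.png

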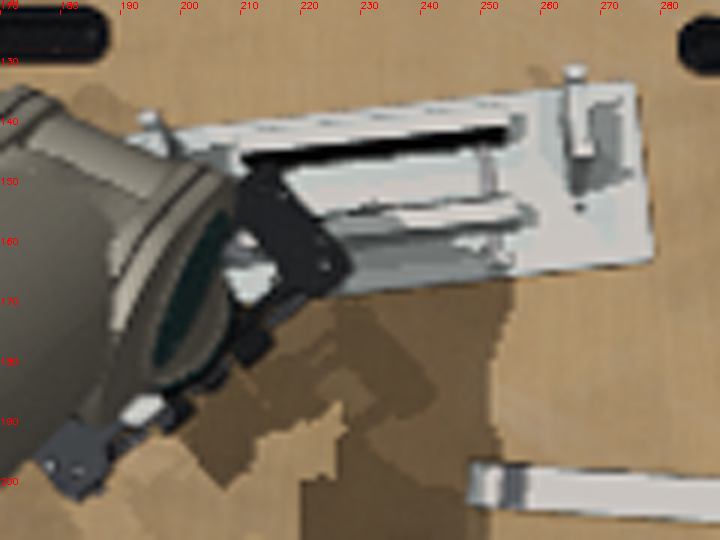

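View pics/s6.png

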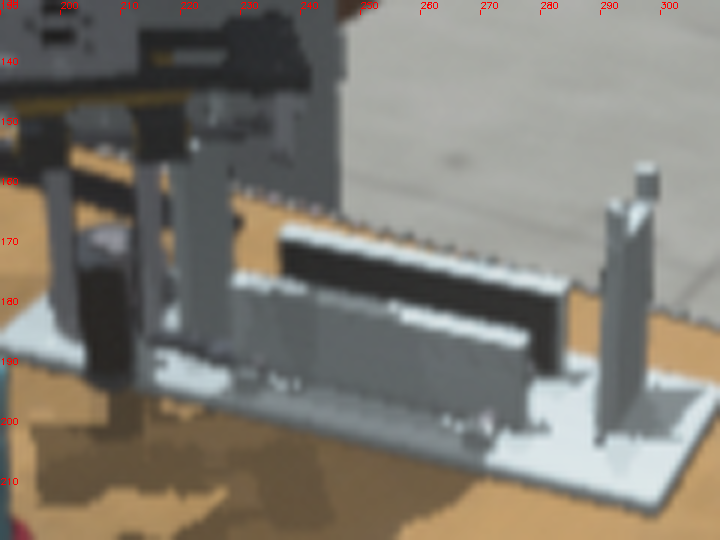

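```bash

python3 -c "
from h import *
for x in(.009,-.027,-.041):
  for n,(u0,v0) in(('top',(170,120)),('scene',(190,130))):
    p=proj(n,c2w((x,-.075,.06)))[0]; print(x,n,((p-[u0,v0]+.5)*6).round())
"
```

```text
0.009 top [510. 128.]
0.009 scene [562. 296.]
-0.027 top [518. 193.]
-0.027 scene [535. 333.]
-0.041 top [520. 218.]
-0.041 scene [524. 348.]
```

carry_out:
  series:
    - {"translation": [-5, 9, 0], "twist": [-0.02, -0.018, 0]}
    - {"translation": [0, 0, 10], "twist": [0, 0, 0]}
    - {"translation": [0, 0, 30], "twist": [0, 0, 0]}
    - {"translation": [0, 0, 38], "twist": [0, 0, 0]}
    - {"translation": [0, 0, 38], "twist": [0, 0, 0]}
    - {"translation": [5, -15, 35], "twist": [0, 0, 0.1]}
    - {"translation": [8, -30, 15], "twist": [0, 0, 0.1]}
    - {"translation": [8, -30, 0], "twist": [0, 0, 0.1]}
    - {"translation": [8, -30, 0], "twist": [0, 0, 0.1]}
    - {"translation": [8, -30, 0], "twist": [0, 0, 0.1]}
    - {"translation": [8, -30, 0], "twist": [0, 0, 0.1]}
    - {"translation": [8, -30, 0], "twist": [0, 0, 0.1]}
    - {"translation": [8, -30, 0], "twist": [0, 0, 0.1]}
    - {"translation": [8, -30, 0], "twist": [0, 0, 0.1]}
    - {"translation": [8, -30, 0], "twist": [0, 0, 0.06]}
    - {"translation": [8, -30, 0], "twist": [0, 0, 0]}
    - {"translation": [6, -20, 0], "twist": [0, 0, 0]}
    - {"translation": [3, -10, 0], "twist": [0, 0, 0]}
    - {"translation": [0, 0, 0], "twist": [0, 0, 0]}
    - {"translation": [0, 0, 0], "twist": [0, 0, 0]}
  claw: -0.04

```text
time_s: 19.62
position: [0.5855, -0.3002, 0.2691]
eef_rot: [0.621, 0.783, 0.012, 0.022]
ft_force: [0.0, 0.6, -0.8]
opening: 0.0451
```

```bash

python3 - <<'E'
from h import *
plan((.5828,-.2640,.15),7.2)
a=viewer.capture('scene');cv2.imwrite('pics/f3.png',a)
b=viewer.capture('top');crop(b,168,118,286,208,6,'t7')
E
```

```text
d mm [  -2.7   36.2 -119.1] twist [ 0.008  0.049 -0.105] jaw 13.2 q7 0.88 rows 3.6
```

View pics/f3.png

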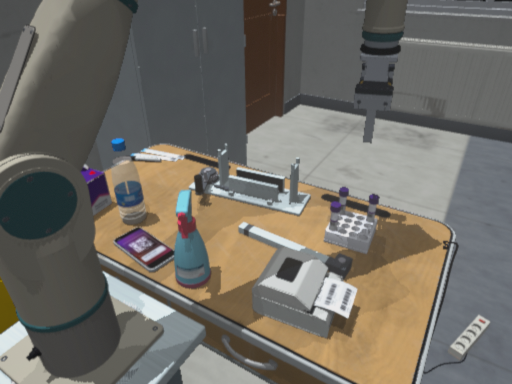

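View pics/t7.png

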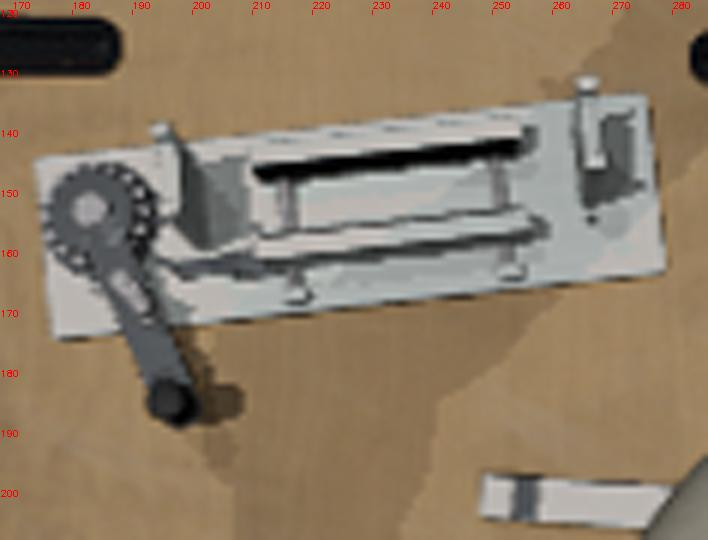

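carry_out:
  series:
    - {"translation": [-1, 18, 0], "twist": [0.008, 0.049, -0.1]}
    - {"translation": [-1, 8, -25], "twist": [0, 0, 0]}
    - {"translation": [0, 0, -30], "twist": [0, 0, 0]}
    - {"translation": [0, 0, -20], "twist": [0, 0, 0]}
    - {"translation": [0, 0, -10], "twist": [0, 0, 0]}
    - {"translation": [0, 0, 0], "twist": [0, 0, 0]}
    - {"translation": [0, 0, 0], "twist": [0, 0, 0]}

```text
time_s: 20.3
position: [0.5859, -0.262, 0.1854]
eef_rot: [0.655, 0.756, 0.002, 0.001]
ft_force: [0.4, 0.1, 1.2]
opening: 0.0454
```

```bash

python3 - <<'E'
from h import *
plan((.5828,-.2640,.096),7.2)
for y in(.036,0,-.036): print(c2w((-.007,y,.1)).round(4))
E
```

```text
d mm [ -3.1  -2.  -89.4] twist [-0.001  0.005 -0.018] jaw 8.2 q7 0.78 rows 2.6
[0.5911 0.0293 0.1   ]
[ 0.5957 -0.0064  0.1   ]
[ 0.6002 -0.0421  0.1   ]
```

carry_out:
  series:
    - {"translation": [-3, -2, -15], "twist": [0, 0.005, -0.018]}
    - {"translation": [0, 0, -25], "twist": [0, 0, 0]}
    - {"translation": [0, 0, -20], "twist": [0, 0, 0]}
    - {"translation": [0, 0, -10], "twist": [0, 0, 0]}
    - {"translation": [0, 0, 0], "twist": [0, 0, 0]}
    - {"translation": [0, 0, 0], "twist": [0, 0, 0]}

```text
time_s: 20.8
position: [0.5887, -0.2649, 0.1225]
eef_rot: [0.66, 0.751, 0.003, 0.007]
ft_force: [0.1, 0.2, -0.3]
opening: 0.0451
```

```bash

python3 - <<'E'
from h import *
plan((.5828,-.2640,.096),7.2)
E
```

```text
d mm [ -5.9   0.9 -26.5] twist [ 0.004  0.014 -0.003] jaw 7.4 q7 0.8 rows 0.8
```

carry_out:
  series:
    - {"translation": [-5, 1, 0], "twist": [0.004, 0.014, 0]}
    - {"translation": [-2, 0, -12], "twist": [0, 0, 0]}
    - {"translation": [-1, 0, -12], "twist": [0, 0, 0]}
    - {"translation": [0, 0, 0], "twist": [0, 0, 0]}
    - {"translation": [0, 0, 0], "twist": [0, 0, 0]}

```text
time_s: 21.22
position: [0.5826, -0.2653, 0.1012]
eef_rot: [0.66, 0.751, 0.001, 0.003]
ft_force: [0.4, -0.7, 0.3]
opening: 0.0457
```

```bash

python3 - <<'E'
from h import *
plan((.5828,-.2640,.096),7.2)
E
```

```text
d mm [ 0.2  1.3 -5.2] twist [ 0.002  0.006 -0.004] jaw 7.4 q7 0.81 rows 0.2
```

carry_out:
  series:
    - {"translation": [0, 1, -5], "twist": [0, 0, 0]}
    - {"translation": [0, 0, 0], "twist": [0, 0, 0]}

```text
time_s: 21.38
position: [0.5825, -0.2643, 0.0956]
eef_rot: [0.66, 0.751, 0.001, 0.003]
ft_force: [-0.6, -0.1, 0.7]
opening: 0.0449
```

carry_out:
  series:
    - {"translation": [0, 0, 0], "twist": [0, 0, 0]}
    - {"translation": [0, 0, 0], "twist": [0, 0, 0]}
    - {"translation": [0, 0, 0], "twist": [0, 0, 0]}
    - {"translation": [0, 0, 0], "twist": [0, 0, 0]}
    - {"translation": [0, 0, 0], "twist": [0, 0, 0]}
    - {"translation": [0, 0, 0], "twist": [0, 0, 0]}
  claw: -1

```text
time_s: 21.88
position: [0.583, -0.2644, 0.0959]
eef_rot: [0.66, 0.751, 0.001, 0.003]
ft_force: [-0.1, 0.2, 0.3]
opening: 0.0227
```

```bash

python3 - <<'E'
from h import *
plan((.5828,-.2640,.096),7.2)
E
```

```text
d mm [-0.2  0.4  0.1] twist [ 0.003  0.007 -0.004] jaw 7.4 q7 0.81 rows 0.0
```

carry_out:
  series:
    - {"translation": [0, 0, 10], "twist": [0.003, 0.007, 0]}
    - {"translation": [0, 0, 25], "twist": [0, 0, 0]}
    - {"translation": [0, 0, 35], "twist": [0, 0, 0]}
    - {"translation": [0, 0, 35], "twist": [0, 0, 0]}
    - {"translation": [0, 10, 35], "twist": [0, 0, 0]}
    - {"translation": [1, 25, 20], "twist": [0, 0, 0]}
    - {"translation": [1, 30, 0], "twist": [0, 0, 0]}
    - {"translation": [1, 30, 0], "twist": [0, 0, 0]}
    - {"translation": [1, 30, 0], "twist": [0, 0, 0]}
    - {"translation": [1, 30, 0], "twist": [0, 0, 0]}
    - {"translation": [1, 30, 0], "twist": [0, 0, 0]}
    - {"translation": [1, 30, 0], "twist": [0, 0, 0]}
    - {"translation": [1, 30, 0], "twist": [0, 0, 0]}
    - {"translation": [1, 20, 0], "twist": [0, 0, 0]}
    - {"translation": [0, 10, 0], "twist": [0, 0, 0]}
    - {"translation": [0, 0, 0], "twist": [0, 0, 0]}
    - {"translation": [0, 0, 0], "twist": [0, 0, 0]}

```text
time_s: 23.3
position: [0.5887, 0.0201, 0.2665]
eef_rot: [0.662, 0.749, 0.002, 0.003]
ft_force: [0.0, -0.6, 0.5]
opening: 0.0232
```

```bash

python3 - <<'E'
from h import *
plan((.5911,.0293,.099),7.2); print(sensors.read_state()['opening'])
E
```

```text
d mm [   2.4    9.2 -167.5] twist [0.001 0.007 0.002] jaw 7.1 q7 0.27 rows 4.8
0.02323367482882437
```

carry_out:
  series:
    - {"translation": [2, 9, -20], "twist": [0, 0.007, 0]}
    - {"translation": [0, 0, -30], "twist": [0, 0, 0]}
    - {"translation": [0, 0, -25], "twist": [0, 0, 0]}
    - {"translation": [0, 0, -10], "twist": [0, 0, 0]}
    - {"translation": [0, 0, 0], "twist": [0, 0, 0]}
    - {"translation": [0, 0, 0], "twist": [0, 0, 0]}

```text
time_s: 23.8
position: [0.5927, 0.0166, 0.1816]
eef_rot: [0.667, 0.745, -0.001, 0.005]
ft_force: [0.1, -0.6, -0.3]
opening: 0.0225
```

```bash

python3 - <<'E'
from h import *
plan((.5911,.0293,.099),7.2)
a=viewer.capture('scene');crop(a,190,110,310,210,6,'s7')
E
```

```text
d mm [ -1.6  12.7 -82.6] twist [0.008 0.006 0.016] jaw 6.3 q7 0.3 rows 2.4
```

View pics/s7.png

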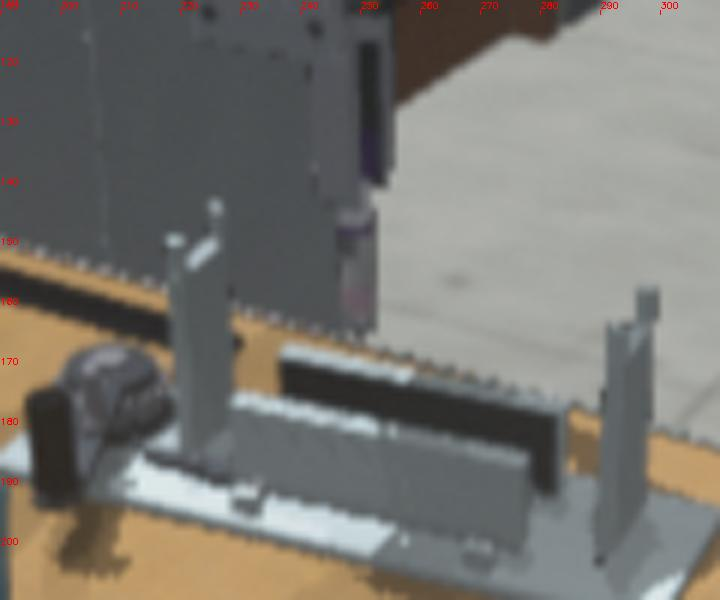

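carry_out:
  series:
    - {"translation": [-2, 7, 0], "twist": [0.008, 0.006, 0.016]}
    - {"translation": [-1, 5, 0], "twist": [0, 0, 0]}
    - {"translation": [0, 0, -10], "twist": [0, 0, 0]}
    - {"translation": [0, 0, -10], "twist": [0, 0, 0]}
    - {"translation": [0, 0, 0], "twist": [0, 0, 0]}
    - {"translation": [0, 0, 0], "twist": [0, 0, 0]}

```text
time_s: 24.35
position: [0.5927, 0.029, 0.165]
eef_rot: [0.661, 0.75, 0.004, 0.003]
ft_force: [0.2, -0.1, -0.6]
opening: 0.0229
```

```bash

python3 - <<'E'
from h import *
plan((.5911,.0293,.099),7.2)
E
```

```text
d mm [ -1.6   0.3 -66. ] twist [-0.002  0.009 -0.001] jaw 7.3 q7 0.31 rows 1.9
```

carry_out:
  series:
    - {"translation": [-1, 0, -15], "twist": [0, 0.009, 0]}
    - {"translation": [-1, 0, -20], "twist": [0, 0, 0]}
    - {"translation": [-1, 0, -12], "twist": [0, 0, 0]}
    - {"translation": [0, 0, -5], "twist": [0, 0, 0]}
    - {"translation": [0, 0, 0], "twist": [0, 0, 0]}
    - {"translation": [0, 0, 0], "twist": [0, 0, 0]}

```text
time_s: 24.85
position: [0.5892, 0.0289, 0.1077]
eef_rot: [0.661, 0.751, -0.0, -0.001]
ft_force: [-0.5, -0.0, -0.3]
opening: 0.0229
```

```bash

python3 - <<'E'
from h import *
plan((.5911,.0293,.099),7.2)
E
```

```text
d mm [ 1.9  0.4 -8.7] twist [-0.002 -0.002 -0.001] jaw 7.3 q7 0.34 rows 0.3
```

Lower with small steps to contact.

carry_out:
  series:
    - {"translation": [2, 0, -4], "twist": [0, 0, 0]}
    - {"translation": [0, 0, -3], "twist": [0, 0, 0]}
    - {"translation": [0, 0, -2], "twist": [0, 0, 0]}
    - {"translation": [0, 0, 0], "twist": [0, 0, 0]}

```text
time_s: 25.18
position: [0.5928, 0.0288, 0.0991]
eef_rot: [0.661, 0.751, 0.001, -0.0]
ft_force: [-0.3, -0.1, -0.6]
opening: 0.0229
```

```bash

python3 - <<'E'
from h import *
plan((.5911,.0293,.099),7.2)
a=viewer.capture('scene');crop(a,190,110,310,210,6,'s7')
E
```

```text
d mm [-1.7  0.5 -0.1] twist [-0.002  0.    -0.002] jaw 7.3 q7 0.35 rows 0.1
```

View pics/s7.png

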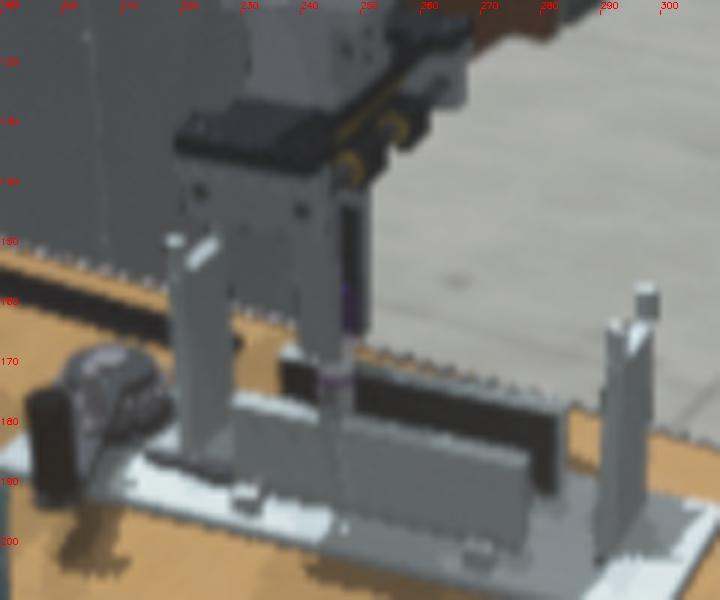

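carry_out:
  series:
    - {"translation": [0, 0, -2], "twist": [0, 0, 0]}
    - {"translation": [0, 0, -2], "twist": [0, 0, 0]}

```text
time_s: 25.4
position: [0.5947, 0.0286, 0.0981]
eef_rot: [0.661, 0.751, 0.002, 0.001]
ft_force: [-3.0, -0.3, 17.5]
opening: 0.0232
```

carry_out:
  series:
    - {"translation": [-1, 0, 1], "twist": [0, 0, 0]}
    - {"translation": [0, 0, 0], "twist": [0, 0, 0]}

```text
time_s: 25.57
position: [0.5946, 0.0286, 0.1006]
eef_rot: [0.661, 0.751, 0.003, 0.002]
ft_force: [-0.2, 0.4, -1.3]
opening: 0.0228
```

carry_out:
  series:
    - {"translation": [0, 0, 0], "twist": [0, 0, 0]}
    - {"translation": [0, 0, 0], "twist": [0, 0, 0]}
    - {"translation": [0, 0, 0], "twist": [0, 0, 0]}
    - {"translation": [0, 0, 0], "twist": [0, 0, 0]}
    - {"translation": [0, 0, 10], "twist": [0, 0, 0]}
    - {"translation": [0, 0, 15], "twist": [0, 0, 0]}
    - {"translation": [0, 0, 30], "twist": [0, 0, 0]}
    - {"translation": [0, 0, 35], "twist": [0, 0, 0]}
    - {"translation": [0, 0, 20], "twist": [0, 0, 0]}
  claw: -0.04

```text
time_s: 26.32
position: [0.5895, 0.0284, 0.2106]
eef_rot: [0.661, 0.75, -0.002, -0.003]
ft_force: [1.4, -0.4, -0.2]
opening: 0.0453
```

```bash

python3 - <<'E'
from h import *
plan((.5868,-.3367,.2),7.2)
a=viewer.capture('scene');crop(a,190,110,310,210,6,'s7')
E
```

```text
d mm [  -2.7 -365.1  -10.6] twist [-0.001 -0.006 -0.001] jaw 7.2 q7 0.29 rows 10.4
```

View pics/s7.png

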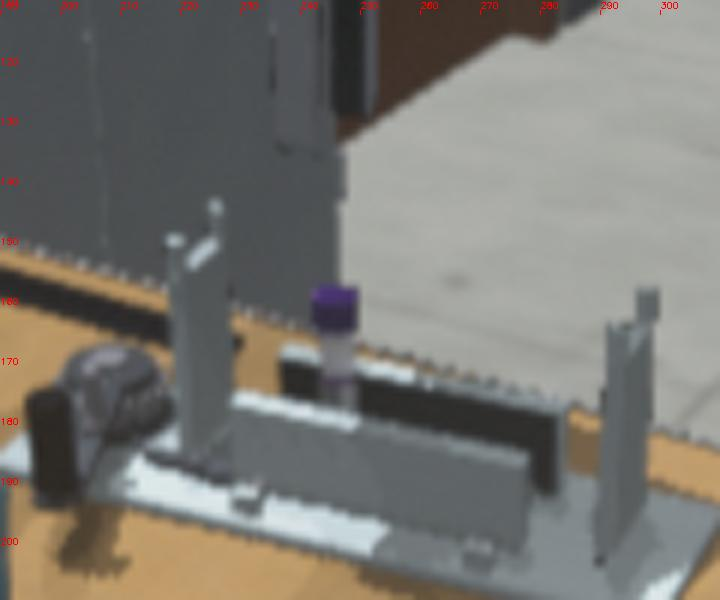

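carry_out:
  series:
    - {"translation": [0, -15, 5], "twist": [0, 0, 0]}
    - {"translation": [0, -30, 0], "twist": [0, 0, 0]}
    - {"translation": [0, -35, 0], "twist": [0, 0, 0]}
    - {"translation": [0, -35, 0], "twist": [0, 0, 0]}
    - {"translation": [0, -35, 0], "twist": [0, 0, 0]}
    - {"translation": [0, -35, 0], "twist": [0, 0, 0]}
    - {"translation": [0, -35, 0], "twist": [0, 0, 0]}
    - {"translation": [0, -35, 0], "twist": [0, 0, 0]}
    - {"translation": [0, -35, 0], "twist": [0, 0, 0]}
    - {"translation": [0, -30, 0], "twist": [0, 0, 0]}
    - {"translation": [0, -20, -5], "twist": [0, 0, 0]}
    - {"translation": [0, -10, -5], "twist": [0, 0, 0]}
    - {"translation": [0, 0, 0], "twist": [0, 0, 0]}
    - {"translation": [0, 0, 0], "twist": [0, 0, 0]}

```text
time_s: 27.53
position: [0.5774, -0.35, 0.2099]
eef_rot: [0.662, 0.749, -0.003, -0.002]
ft_force: [0.2, 0.2, -0.3]
opening: 0.0449
```

```bash

python3 - <<'E'
from h import *
plan((.5868,-.3367,.096),7.2)
E
```

```text
d mm [   9.4   13.3 -113.9] twist [ 0.001 -0.007  0.002] jaw 7.1 q7 0.85 rows 3.3
```

carry_out:
  series:
    - {"translation": [5, 7, 0], "twist": [0, -0.007, 0]}
    - {"translation": [3, 5, -10], "twist": [0, 0, 0]}
    - {"translation": [0, 1, -25], "twist": [0, 0, 0]}
    - {"translation": [0, 1, -25], "twist": [0, 0, 0]}
    - {"translation": [0, 0, -10], "twist": [0, 0, 0]}
    - {"translation": [0, 0, 0], "twist": [0, 0, 0]}
    - {"translation": [0, 0, 0], "twist": [0, 0, 0]}

```text
time_s: 28.12
position: [0.5918, -0.319, 0.1372]
eef_rot: [0.656, 0.755, 0.004, -0.001]
ft_force: [-0.0, 0.4, 0.6]
opening: 0.0451
```

```bash

python3 - <<'E'
from h import *
plan((.5868,-.3367,.096),7.2)
E
```

```text
d mm [ -5.  -17.7 -41.2] twist [-0.008  0.004 -0.014] jaw 8.0 q7 0.86 rows 1.3
```

carry_out:
  series:
    - {"translation": [-2, -6, 0], "twist": [-0.008, 0.004, -0.014]}
    - {"translation": [-2, -6, 0], "twist": [0, 0, 0]}
    - {"translation": [-1, -4, 0], "twist": [0, 0, 0]}
    - {"translation": [0, 0, 0], "twist": [0, 0, 0]}
    - {"translation": [0, 0, 0], "twist": [0, 0, 0]}
    - {"translation": [0, 0, 0], "twist": [0, 0, 0]}

```text
time_s: 28.62
position: [0.5891, -0.3376, 0.1423]
eef_rot: [0.661, 0.75, 0.0, 0.004]
ft_force: [1.1, -0.1, 0.2]
opening: 0.0451
```

```bash

python3 - <<'E'
from h import *
plan((.5868,-.3367,.096),7.2); print(sensors.read_state()['joint_velocities'].round(3))
E
```

```text
d mm [ -2.3   0.9 -46.3] twist [0.005 0.006 0.   ] jaw 7.2 q7 0.86 rows 1.3
[ 0.007 -0.009  0.003 -0.006 -0.003  0.003  0.   ]
```

carry_out:
  series:
    - {"translation": [-1, 0, -12], "twist": [0.005, 0.006, 0]}
    - {"translation": [-1, 0, -15], "twist": [0, 0, 0]}
    - {"translation": [-1, 0, -12], "twist": [0, 0, 0]}
    - {"translation": [0, 0, -5], "twist": [0, 0, 0]}
    - {"translation": [0, 0, 0], "twist": [0, 0, 0]}
    - {"translation": [0, 0, 0], "twist": [0, 0, 0]}

```text
time_s: 29.12
position: [0.5854, -0.3381, 0.0946]
eef_rot: [0.662, 0.75, 0.0, -0.0]
ft_force: [0.2, -0.8, 0.4]
opening: 0.0448
```

```bash

python3 - <<'E'
from h import *
plan((.5868,-.3367,.096),7.2); print(sensors.read_state()['joint_velocities'].round(3))
E
```

```text
d mm [1.4 1.4 1.4] twist [-0.001 -0.     0.001] jaw 7.1 q7 0.88 rows 0.1
[-0.001  0.014 -0.003  0.005 -0.004 -0.003  0.001]
```

Good; grasp and lift.

carry_out:
  series:
    - {"translation": [1, 1, 1], "twist": [0, 0, 0]}
    - {"translation": [0, 0, 0], "twist": [0, 0, 0]}
    - {"translation": [0, 0, 0], "twist": [0, 0, 0]}
    - {"translation": [0, 0, 0], "twist": [0, 0, 0]}
    - {"translation": [0, 0, 0], "twist": [0, 0, 0]}
    - {"translation": [0, 0, 0], "twist": [0, 0, 0]}
  claw: -1

```text
time_s: 29.62
position: [0.5879, -0.3373, 0.0974]
eef_rot: [0.662, 0.75, 0.001, 0.001]
ft_force: [0.1, 1.1, -0.9]
opening: 0.0229
```

carry_out:
  series:
    - {"translation": [0, 0, 10], "twist": [0, 0, 0]}
    - {"translation": [0, 0, 25], "twist": [0, 0, 0]}
    - {"translation": [0, 0, 35], "twist": [0, 0, 0]}
    - {"translation": [0, 0, 35], "twist": [0, 0, 0]}
    - {"translation": [0, 10, 35], "twist": [0, 0, 0]}
    - {"translation": [1, 25, 15], "twist": [0, 0, 0]}
    - {"translation": [1, 30, 0], "twist": [0, 0, 0]}
    - {"translation": [1, 30, 0], "twist": [0, 0, 0]}
    - {"translation": [1, 30, 0], "twist": [0, 0, 0]}
    - {"translation": [1, 30, 0], "twist": [0, 0, 0]}
    - {"translation": [1, 30, 0], "twist": [0, 0, 0]}
    - {"translation": [1, 30, 0], "twist": [0, 0, 0]}
    - {"translation": [1, 30, 0], "twist": [0, 0, 0]}
    - {"translation": [1, 30, 0], "twist": [0, 0, 0]}
    - {"translation": [0, 20, 0], "twist": [0, 0, 0]}
    - {"translation": [0, 10, 0], "twist": [0, 0, 0]}
    - {"translation": [0, 0, 0], "twist": [0, 0, 0]}
    - {"translation": [0, 0, 0], "twist": [0, 0, 0]}
    - {"translation": [0, 0, 0], "twist": [0, 0, 0]}

```text
time_s: 31.2
position: [0.5932, -0.0246, 0.277]
eef_rot: [0.665, 0.747, 0.004, 0.01]
ft_force: [0.5, -1.1, -0.3]
opening: 0.0232
```

```bash

python3 - <<'E'
from h import *
plan((.5957,-.0064,.099),7.2); print(sensors.read_state()['joint_velocities'].round(3))
E
```

```text
d mm [   2.5   18.2 -178. ] twist [0.006 0.02  0.009] jaw 6.7 q7 0.32 rows 5.1
[ 0.018 -0.005  0.014 -0.001  0.014  0.002  0.003]
```

carry_out:
  series:
    - {"translation": [0, 8, -15], "twist": [0.006, 0.02, 0.009]}
    - {"translation": [0, 6, -30], "twist": [0, 0, 0]}
    - {"translation": [0, 4, -30], "twist": [0, 0, 0]}
    - {"translation": [0, 2, -20], "twist": [0, 0, 0]}
    - {"translation": [0, 0, -8], "twist": [0, 0, 0]}
    - {"translation": [0, 0, 0], "twist": [0, 0, 0]}
    - {"translation": [0, 0, 0], "twist": [0, 0, 0]}
    - {"translation": [0, 0, 0], "twist": [0, 0, 0]}

```text
time_s: 31.87
position: [0.5933, -0.0157, 0.1676]
eef_rot: [0.667, 0.745, -0.003, 0.0]
ft_force: [0.3, -0.9, 0.6]
opening: 0.0228
```

```bash

python3 - <<'E'
from h import *
plan((.5957,-.0064,.1),7.2)
E
```

```text
d mm [  2.4   9.3 -67.6] twist [ 0.004 -0.003  0.015] jaw 6.3 q7 0.36 rows 1.9
```

carry_out:
  series:
    - {"translation": [1, 5, 0], "twist": [0.004, 0, 0.015]}
    - {"translation": [1, 4, 0], "twist": [0, 0, 0]}
    - {"translation": [0, 0, -15], "twist": [0, 0, 0]}
    - {"translation": [0, 0, -20], "twist": [0, 0, 0]}
    - {"translation": [0, 0, -12], "twist": [0, 0, 0]}
    - {"translation": [0, 0, -5], "twist": [0, 0, 0]}
    - {"translation": [0, 0, 0], "twist": [0, 0, 0]}
    - {"translation": [0, 0, 0], "twist": [0, 0, 0]}
    - {"translation": [0, 0, 0], "twist": [0, 0, 0]}

```text
time_s: 32.62
position: [0.6015, -0.0046, 0.123]
eef_rot: [0.66, 0.751, 0.005, 0.004]
ft_force: [-1.0, 0.1, -0.2]
opening: 0.023
```

```bash

python3 - <<'E'
from h import *
plan((.5957,-.0064,.1),7.2)
E
```

```text
d mm [ -5.8  -1.8 -23. ] twist [-0.002  0.012 -0.003] jaw 7.4 q7 0.39 rows 0.7
```

carry_out:
  series:
    - {"translation": [-4, -1, 0], "twist": [0, 0.012, 0]}
    - {"translation": [-2, 0, 0], "twist": [0, 0, 0]}
    - {"translation": [0, 0, -6], "twist": [0, 0, 0]}
    - {"translation": [-1, 0, -8], "twist": [0, 0, 0]}
    - {"translation": [0, 0, -4], "twist": [0, 0, 0]}
    - {"translation": [0, 0, 0], "twist": [0, 0, 0]}
    - {"translation": [0, 0, 0], "twist": [0, 0, 0]}

```text
time_s: 33.2
position: [0.597, -0.0056, 0.1063]
eef_rot: [0.66, 0.751, 0.003, 0.002]
ft_force: [0.2, -0.4, -0.5]
opening: 0.0228
```

```bash

python3 - <<'E'
from h import *
plan((.5957,-.0064,.1),7.2)
E
```

```text
d mm [-1.3 -0.8 -6.3] twist [-0.002  0.006 -0.003] jaw 7.4 q7 0.4 rows 0.2
```

carry_out:
  series:
    - {"translation": [-1, -1, -3], "twist": [0, 0.005, 0]}
    - {"translation": [-1, 0, -2], "twist": [0, 0, 0]}
    - {"translation": [0, 0, -1], "twist": [0, 0, 0]}
    - {"translation": [0, 0, -1], "twist": [0, 0, 0]}

```text
time_s: 33.53
position: [0.5953, -0.0069, 0.0992]
eef_rot: [0.66, 0.751, 0.001, -0.0]
ft_force: [-2.2, 0.4, 14.2]
opening: 0.023
```

Seated. Release and rise.

carry_out:
  series:
    - {"translation": [0, 0, 1], "twist": [0, 0, 0]}
    - {"translation": [0, 0, 0], "twist": [0, 0, 0]}

```text
time_s: 33.7
position: [0.5957, -0.0071, 0.1005]
eef_rot: [0.66, 0.751, 0.002, 0.0]
ft_force: [0.9, 0.3, -1.0]
opening: 0.023
```

carry_out:
  series:
    - {"translation": [0, 0, 0], "twist": [0, 0, 0]}
    - {"translation": [0, 0, 0], "twist": [0, 0, 0]}
    - {"translation": [0, 0, 0], "twist": [0, 0, 0]}
    - {"translation": [0, 0, 0], "twist": [0, 0, 0]}
    - {"translation": [0, 0, 10], "twist": [0, 0, 0]}
    - {"translation": [0, 0, 15], "twist": [0, 0, 0]}
    - {"translation": [0, 0, 30], "twist": [0, 0, 0]}
    - {"translation": [0, 0, 35], "twist": [0, 0, 0]}
    - {"translation": [0, 0, 20], "twist": [0, 0, 0]}
    - {"translation": [0, 0, 0], "twist": [0, 0, 0]}
    - {"translation": [0, 0, 0], "twist": [0, 0, 0]}
  claw: -0.04

```text
time_s: 34.62
position: [0.5937, -0.0072, 0.2173]
eef_rot: [0.661, 0.751, 0.001, -0.001]
ft_force: [-0.2, 0.6, -0.0]
opening: 0.0451
```

```bash

python3 - <<'E'
from h import *
plan((.5094,-.2706,.15),7.2)
a=viewer.capture('scene');crop(a,190,110,390,270,4,'s7')
E
```

```text
d mm [ -84.3 -263.4  -67.3] twist [-0.002  0.    -0.002] jaw 7.3 q7 0.34 rows 8.1
```

View pics/s7.png

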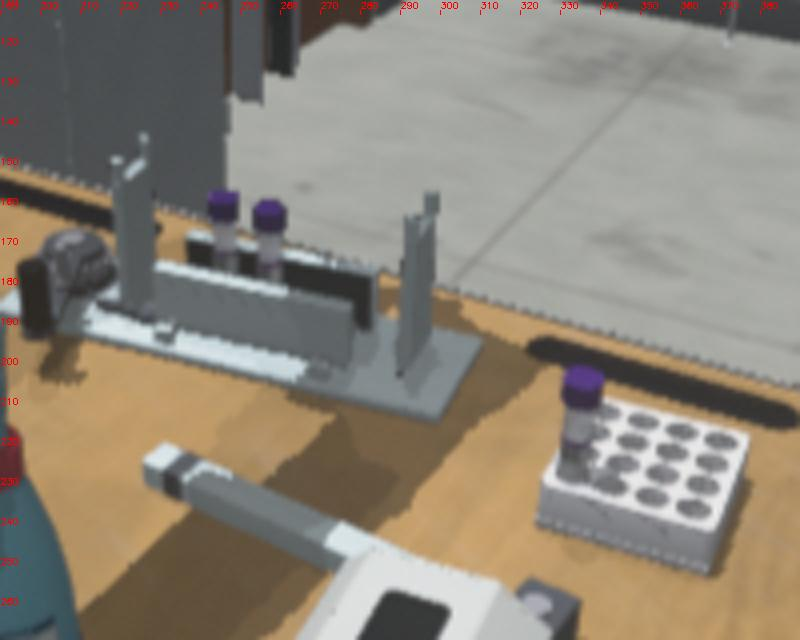

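carry_out:
  series:
    - {"translation": [-5, -15, 0], "twist": [0, 0, 0]}
    - {"translation": [-10, -30, 0], "twist": [0, 0, 0]}
    - {"translation": [-11, -35, 0], "twist": [0, 0, 0]}
    - {"translation": [-11, -35, 0], "twist": [0, 0, 0]}
    - {"translation": [-11, -35, 0], "twist": [0, 0, 0]}
    - {"translation": [-11, -35, 0], "twist": [0, 0, 0]}
    - {"translation": [-11, -30, -5], "twist": [0, 0, 0]}
    - {"translation": [-6, -18, -15], "twist": [0, 0, 0]}
    - {"translation": [-3, -8, -15], "twist": [0, 0, 0]}
    - {"translation": [0, 0, -10], "twist": [0, 0, 0]}
    - {"translation": [0, 0, 0], "twist": [0, 0, 0]}
    - {"translation": [0, 0, 0], "twist": [0, 0, 0]}
    - {"translation": [0, 0, 0], "twist": [0, 0, 0]}

```text
time_s: 35.75
position: [0.5013, -0.2503, 0.1563]
eef_rot: [0.658, 0.753, -0.003, -0.012]
ft_force: [-0.0, -0.2, -0.0]
opening: 0.0448
```

```bash

python3 - <<'E'
from h import *
plan((.5094,-.2706,.096),7.2)
E
```

```text
d mm [  8.1 -20.3 -60.3] twist [-0.011 -0.023 -0.009] jaw 7.7 q7 0.82 rows 1.8
```

carry_out:
  series:
    - {"translation": [3, -7, 0], "twist": [-0.011, -0.023, -0.009]}
    - {"translation": [3, -7, 0], "twist": [0, 0, 0]}
    - {"translation": [2, -5, 0], "twist": [0, 0, 0]}
    - {"translation": [0, 0, -10], "twist": [0, 0, 0]}
    - {"translation": [0, 0, -10], "twist": [0, 0, 0]}
    - {"translation": [0, 0, 0], "twist": [0, 0, 0]}
    - {"translation": [0, 0, 0], "twist": [0, 0, 0]}
    - {"translation": [0, 0, 0], "twist": [0, 0, 0]}

```text
time_s: 36.42
position: [0.5144, -0.2639, 0.1354]
eef_rot: [0.657, 0.754, 0.002, 0.0]
ft_force: [0.4, 0.1, 0.1]
opening: 0.0454
```

```bash

python3 - <<'E'
from h import *
plan((.5094,-.2706,.096),7.2)
E
```

```text
d mm [ -5.   -6.7 -39.4] twist [-0.003  0.003 -0.011] jaw 7.8 q7 0.85 rows 1.2
```

carry_out:
  series:
    - {"translation": [-2, -4, 0], "twist": [-0.003, 0.003, -0.011]}
    - {"translation": [-2, -3, 0], "twist": [0, 0, 0]}
    - {"translation": [-1, 0, -12], "twist": [0, 0, 0]}
    - {"translation": [-1, 0, -12], "twist": [0, 0, 0]}
    - {"translation": [0, 0, -8], "twist": [0, 0, 0]}
    - {"translation": [0, 0, -3], "twist": [0, 0, 0]}
    - {"translation": [0, 0, 0], "twist": [0, 0, 0]}
    - {"translation": [0, 0, 0], "twist": [0, 0, 0]}
    - {"translation": [0, 0, 0], "twist": [0, 0, 0]}

```text
time_s: 37.17
position: [0.5081, -0.2738, 0.101]
eef_rot: [0.662, 0.749, -0.001, 0.002]
ft_force: [1.2, 0.0, 0.4]
opening: 0.0453
```

```bash

python3 - <<'E'
from h import *
plan((.5094,-.2706,.096),7.2)
E
```

```text
d mm [ 1.3  3.2 -5. ] twist [0.003 0.002 0.003] jaw 7.0 q7 0.87 rows 0.2
```

carry_out:
  series:
    - {"translation": [1, 2, -2], "twist": [0, 0, 0]}
    - {"translation": [0, 1, -2], "twist": [0, 0, 0]}
    - {"translation": [0, 0, -1], "twist": [0, 0, 0]}
    - {"translation": [0, 0, 0], "twist": [0, 0, 0]}
    - {"translation": [0, 0, 0], "twist": [0, 0, 0]}

```text
time_s: 37.58
position: [0.5104, -0.2706, 0.097]
eef_rot: [0.662, 0.749, -0.0, 0.003]
ft_force: [0.0, -0.2, -0.4]
opening: 0.045
```

carry_out:
  series:
    - {"translation": [0, 0, 0], "twist": [0, 0, 0]}
    - {"translation": [0, 0, 0], "twist": [0, 0, 0]}
    - {"translation": [0, 0, 0], "twist": [0, 0, 0]}
    - {"translation": [0, 0, 0], "twist": [0, 0, 0]}
    - {"translation": [0, 0, 0], "twist": [0, 0, 0]}
    - {"translation": [0, 0, 0], "twist": [0, 0, 0]}
  claw: -1

```text
time_s: 38.08
position: [0.5105, -0.2707, 0.0972]
eef_rot: [0.662, 0.749, 0.0, 0.003]
ft_force: [1.4, 0.2, -0.9]
opening: 0.0228
```

carry_out:
  series:
    - {"translation": [0, 0, 10], "twist": [0, 0, 0]}
    - {"translation": [0, 0, 25], "twist": [0, 0, 0]}
    - {"translation": [0, 0, 35], "twist": [0, 0, 0]}
    - {"translation": [0, 0, 35], "twist": [0, 0, 0]}
    - {"translation": [3, 10, 35], "twist": [0, 0, 0]}
    - {"translation": [8, 20, 15], "twist": [0, 0, 0]}
    - {"translation": [11, 28, 0], "twist": [0, 0, 0]}
    - {"translation": [11, 28, 0], "twist": [0, 0, 0]}
    - {"translation": [11, 28, 0], "twist": [0, 0, 0]}
    - {"translation": [11, 28, 0], "twist": [0, 0, 0]}
    - {"translation": [11, 28, 0], "twist": [0, 0, 0]}
    - {"translation": [11, 25, 0], "twist": [0, 0, 0]}
    - {"translation": [8, 20, 0], "twist": [0, 0, 0]}
    - {"translation": [4, 10, 0], "twist": [0, 0, 0]}
    - {"translation": [0, 0, 0], "twist": [0, 0, 0]}
    - {"translation": [0, 0, 0], "twist": [0, 0, 0]}
    - {"translation": [0, 0, 0], "twist": [0, 0, 0]}

```text
time_s: 39.5
position: [0.5985, -0.0396, 0.2731]
eef_rot: [0.666, 0.746, 0.002, 0.008]
ft_force: [0.1, -0.5, -0.2]
opening: 0.0227
```

```bash

python3 - <<'E'
from h import *
plan((.6002,-.0421,.1),7.2)
E
```

```text
d mm [   1.7   -2.5 -173.1] twist [0.008 0.015 0.012] jaw 6.5 q7 0.34 rows 4.9
```

carry_out:
  series:
    - {"translation": [0, 0, -15], "twist": [0.008, 0.015, 0.012]}
    - {"translation": [0, 0, -30], "twist": [0, 0, 0]}
    - {"translation": [0, 0, -30], "twist": [0, 0, 0]}
    - {"translation": [0, 0, -20], "twist": [0, 0, 0]}
    - {"translation": [0, 0, -8], "twist": [0, 0, 0]}
    - {"translation": [0, 0, 0], "twist": [0, 0, 0]}
    - {"translation": [0, 0, 0], "twist": [0, 0, 0]}
    - {"translation": [0, 0, 0], "twist": [0, 0, 0]}

```text
time_s: 40.17
position: [0.5948, -0.0546, 0.1647]
eef_rot: [0.667, 0.745, -0.002, 0.0]
ft_force: [0.2, -0.4, -0.2]
opening: 0.0225
```

```bash

python3 - <<'E'
from h import *
plan((.6002,-.0421,.1),7.2)
E
```

```text
d mm [  5.4  12.5 -64.7] twist [ 0.004 -0.003  0.015] jaw 6.3 q7 0.42 rows 1.9
```

carry_out:
  series:
    - {"translation": [2, 5, 0], "twist": [0.004, 0, 0.015]}
    - {"translation": [1, 5, 0], "twist": [0, 0, 0]}
    - {"translation": [0, 2, 0], "twist": [0, 0, 0]}
    - {"translation": [0, 0, 0], "twist": [0, 0, 0]}
    - {"translation": [0, 0, 0], "twist": [0, 0, 0]}
    - {"translation": [0, 0, 0], "twist": [0, 0, 0]}

```text
time_s: 40.67
position: [0.6014, -0.0411, 0.1695]
eef_rot: [0.66, 0.751, 0.002, 0.002]
ft_force: [0.3, 0.0, -0.4]
opening: 0.0233
```

```bash

python3 - <<'E'
from h import *
plan((.6002,-.0421,.1),7.2)
E
```

```text
d mm [ -1.2  -1.  -69.5] twist [-0.001  0.006 -0.002] jaw 7.3 q7 0.41 rows 2.0
```

carry_out:
  series:
    - {"translation": [-1, -1, -12], "twist": [0, 0.006, 0]}
    - {"translation": [-1, 0, -18], "twist": [0, 0, 0]}
    - {"translation": [-1, 0, -12], "twist": [0, 0, 0]}
    - {"translation": [-1, 0, -8], "twist": [0, 0, 0]}
    - {"translation": [0, 0, -4], "twist": [0, 0, 0]}
    - {"translation": [0, 0, 0], "twist": [0, 0, 0]}
    - {"translation": [0, 0, 0], "twist": [0, 0, 0]}

```text
time_s: 41.25
position: [0.5968, -0.0426, 0.1111]
eef_rot: [0.66, 0.751, -0.0, -0.0]
ft_force: [0.3, 0.1, -0.1]
opening: 0.0227
```

```bash

python3 - <<'E'
from h import *
plan((.6002,-.0421,.1),7.2)
E
```

```text
d mm [  3.4   0.5 -11.1] twist [-0.001 -0.001 -0.003] jaw 7.4 q7 0.44 rows 0.3
```

carry_out:
  series:
    - {"translation": [1, 0, -4], "twist": [0, 0, 0]}
    - {"translation": [1, 0, -4], "twist": [0, 0, 0]}
    - {"translation": [0, 0, -2], "twist": [0, 0, 0]}
    - {"translation": [0, 0, -1], "twist": [0, 0, 0]}
    - {"translation": [0, 0, -1], "twist": [0, 0, 0]}

```text
time_s: 41.67
position: [0.601, -0.043, 0.1]
eef_rot: [0.66, 0.751, 0.001, 0.001]
ft_force: [-1.8, 0.4, 10.8]
opening: 0.0229
```

carry_out:
  series:
    - {"translation": [0, 0, 1], "twist": [0, 0, 0]}
    - {"translation": [0, 0, 0], "twist": [0, 0, 0]}

```text
time_s: 41.83
position: [0.6014, -0.043, 0.1015]
eef_rot: [0.66, 0.751, 0.001, 0.002]
ft_force: [0.4, 0.2, -0.3]
opening: 0.0225
```

carry_out:
  series:
    - {"translation": [0, 0, 0], "twist": [0, 0, 0]}
    - {"translation": [0, 0, 0], "twist": [0, 0, 0]}
    - {"translation": [0, 0, 0], "twist": [0, 0, 0]}
    - {"translation": [0, 0, 0], "twist": [0, 0, 0]}
    - {"translation": [0, 0, 10], "twist": [0, 0, 0]}
    - {"translation": [0, 0, 15], "twist": [0, 0, 0]}
    - {"translation": [0, 0, 30], "twist": [0, 0, 0]}
    - {"translation": [0, 0, 35], "twist": [0, 0, 0]}
    - {"translation": [0, 0, 20], "twist": [0, 0, 0]}
    - {"translation": [0, 0, 0], "twist": [0, 0, 0]}
    - {"translation": [0, 0, 0], "twist": [0, 0, 0]}
  claw: -0.04

```text
time_s: 42.75
position: [0.5995, -0.0432, 0.2187]
eef_rot: [0.661, 0.751, 0.001, 0.001]
ft_force: [-0.6, 0.4, 0.1]
opening: 0.0451
```

```bash

python3 - <<'E'
from h import *
print(sensors.read_state()['position'])
a=viewer.capture('scene');crop(a,180,110,380,270,4,'s7')
a=viewer.capture('top');crop(a,160,110,350,220,4,'t7')
E
```

```text
[ 0.59953652 -0.04316747  0.2187398 ]
```

View pics/s7.png

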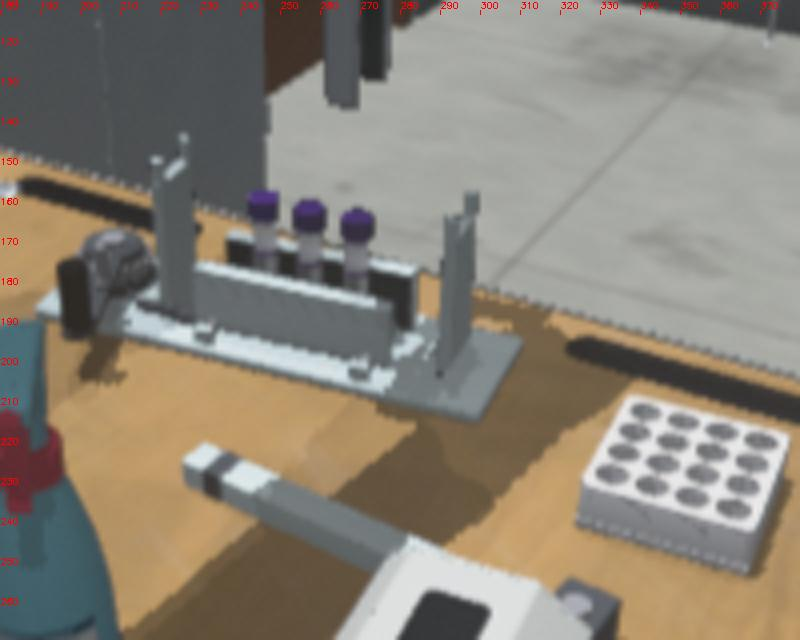

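View pics/t7.png

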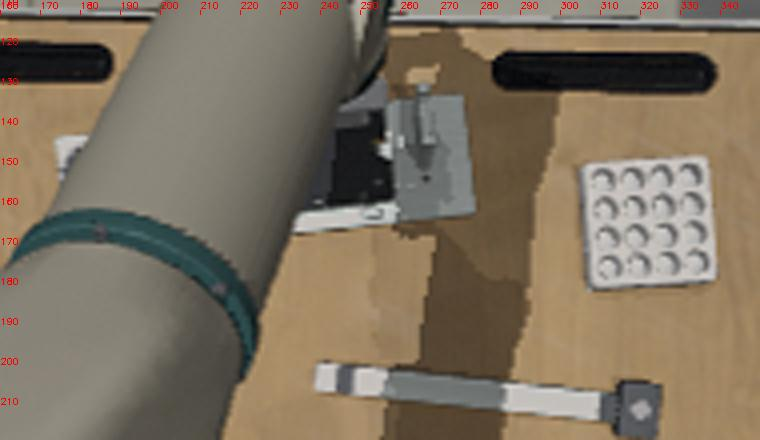

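```bash

python3 - <<'E'
from h import *
g=w2c(ray("top",cv((171,399),168,118,6),.09)); h=np.arctan2(.165-g[1],-g[0]); print(g,h)
p=c2w(grippos(h,.076)); print(p); plan(p,-82.8+np.degrees(h))
E
```

```text
[-0.11451585  0.12397314  0.09      ] 0.3440175274289035
[0.47484493 0.10380541 0.076     ]
d mm [-124.3  146.9 -141.6] twist [-0.000e+00  1.000e-03 -1.229e+00] jaw 7.3 q7 0.39 rows 10.2
```

carry_out:
  series:
    - {"translation": [-6, 7, 0], "twist": [0, 0, -0.12]}
    - {"translation": [-12, 14, 0], "twist": [0, 0, -0.12]}
    - {"translation": [-13, 16, 0], "twist": [0, 0, -0.12]}
    - {"translation": [-13, 16, 0], "twist": [0, 0, -0.12]}
    - {"translation": [-13, 16, 0], "twist": [0, 0, -0.12]}
    - {"translation": [-13, 16, 0], "twist": [0, 0, -0.12]}
    - {"translation": [-13, 16, 0], "twist": [0, 0, -0.12]}
    - {"translation": [-13, 15, -5], "twist": [0, 0, -0.12]}
    - {"translation": [-11, 13, -10], "twist": [0, 0, -0.12]}
    - {"translation": [-9, 10, -10], "twist": [0, 0, -0.1]}
    - {"translation": [-5, 5, -10], "twist": [0, 0, -0.05]}
    - {"translation": [0, 0, 0], "twist": [0, 0, 0]}
    - {"translation": [0, 0, 0], "twist": [0, 0, 0]}
    - {"translation": [0, 0, 0], "twist": [0, 0, 0]}

```text
time_s: 44.02
position: [0.4592, 0.1033, 0.1646]
eef_rot: [0.978, 0.209, -0.016, -0.003]
ft_force: [0.6, -0.2, -0.8]
opening: 0.0454
```

```bash

python3 - <<'E'
from h import *
plan((.4765,.1040,.076),-63)
E
```

```text
d mm [ 17.3   0.7 -88.6] twist [ 0.001 -0.033  0.051] jaw -65.9 q7 -0.83 rows 2.6
```

carry_out:
  series:
    - {"translation": [5, 0, 0], "twist": [0, -0.033, 0.05]}
    - {"translation": [5, 0, 0], "twist": [0, 0, 0]}
    - {"translation": [3, 0, -10], "twist": [0, 0, 0]}
    - {"translation": [0, 0, -15], "twist": [0, 0, 0]}
    - {"translation": [0, 0, -10], "twist": [0, 0, 0]}
    - {"translation": [0, 0, 0], "twist": [0, 0, 0]}
    - {"translation": [0, 0, 0], "twist": [0, 0, 0]}

```text
time_s: 44.6
position: [0.4781, 0.0997, 0.1282]
eef_rot: [0.973, 0.232, 0.002, 0.002]
ft_force: [-0.5, -0.4, 0.2]
opening: 0.0454
```

```bash

python3 - <<'E'
from h import *
plan((.4765,.1040,.076),-63)
a=viewer.capture('scene');crop(a,160,110,280,210,6,'s7')
E
```

```text
d mm [ -1.6   4.3 -52.2] twist [0.002 0.004 0.003] jaw -63.2 q7 -0.73 rows 1.5
```

View pics/s7.png

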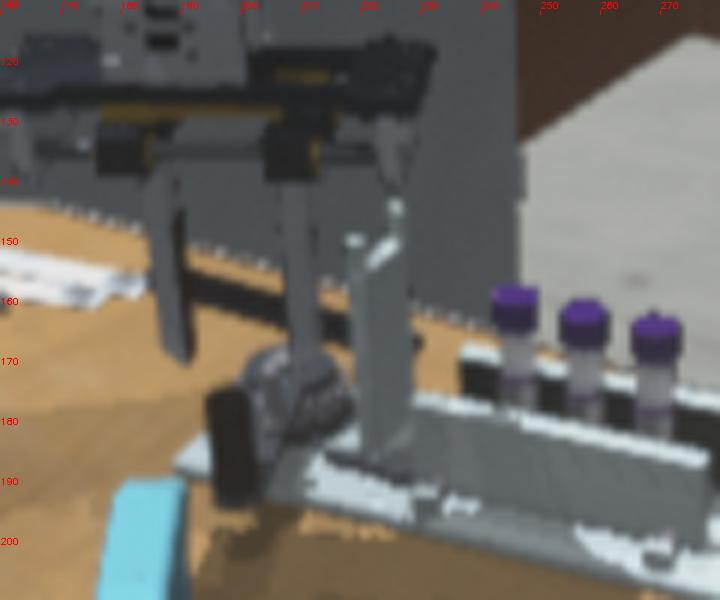

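carry_out:
  series:
    - {"translation": [-1, 4, -12], "twist": [0, 0, 0]}
    - {"translation": [0, 0, -18], "twist": [0, 0, 0]}
    - {"translation": [0, 0, -14], "twist": [0, 0, 0]}
    - {"translation": [0, 0, -6], "twist": [0, 0, 0]}
    - {"translation": [0, 0, 0], "twist": [0, 0, 0]}
    - {"translation": [0, 0, 0], "twist": [0, 0, 0]}

```text
time_s: 45.15
position: [0.4801, 0.1036, 0.0792]
eef_rot: [0.973, 0.231, 0.005, 0.002]
ft_force: [0.6, 0.7, 0.1]
opening: 0.0453
```

carry_out:
  series:
    - {"translation": [0, 0, 0], "twist": [0, 0, 0]}
    - {"translation": [0, 0, 0], "twist": [0, 0, 0]}
    - {"translation": [0, 0, 0], "twist": [0, 0, 0]}
  claw: -0.45

```text
time_s: 45.4
position: [0.4794, 0.1059, 0.0804]
eef_rot: [0.973, 0.232, 0.004, -0.0]
ft_force: [-2.6, 6.2, -5.1]
opening: 0.0288
```

```bash

python3 - <<'E'
from h import *
hh()
E
```

```text
h 0.346 r 0.1149 jaw -63.2 (want -63.0) tilt [ 0.0082  0.0027 -1.    ] [-2.6  6.2 -5.1] 45.4 [0.4794 0.1059 0.0804]
```

carry_out:
  series:
    - {"translation": [-7, 13, 0], "twist": [0, 0, -0.12]}
    - {"translation": [-6, 13, 0], "twist": [0, 0, -0.12]}
    - {"translation": [-5, 13, 0], "twist": [0, 0, -0.12]}
    - {"translation": [-3, 14, 0], "twist": [0, 0, -0.12]}
    - {"translation": [-1, 14, 0], "twist": [0, 0, -0.12]}
    - {"translation": [1, 14, 0], "twist": [0, 0, -0.12]}
    - {"translation": [0, 0, 0], "twist": [0, 0, 0]}

```text
time_s: 45.98
position: [0.4641, 0.1828, 0.0849]
eef_rot: [0.99, -0.141, 0.012, 0.007]
ft_force: [0.9, 1.2, 0.1]
opening: 0.0258
```

```bash

python3 - <<'E'
from h import *
hh()
E
```

```text
h -0.333 r 0.1203 jaw -106.2 (want -101.9) tilt [ 0.0215 -0.0164 -0.9996] [0.9 1.2 0.1] 45.9833 [0.4641 0.1828 0.0849]
```

carry_out:
  series:
    - {"translation": [4, 13, -2], "twist": [0.016, 0.021, -0.05]}
    - {"translation": [6, 13, -2], "twist": [0, 0, -0.12]}
    - {"translation": [8, 12, -2], "twist": [0, 0, -0.12]}
    - {"translation": [8, 10, -1], "twist": [0, 0, -0.08]}
    - {"translation": [6, 7, 0], "twist": [0, 0, 0]}
    - {"translation": [0, 0, 0], "twist": [0, 0, 0]}

```text
time_s: 46.48
position: [0.489, 0.2291, 0.0794]
eef_rot: [0.947, -0.32, -0.006, 0.007]
ft_force: [0.3, 0.9, 1.0]
opening: 0.0261
```

```bash

python3 - <<'E'
from h import *
hh()
E
```

```text
h -0.779 r 0.1168 jaw -127.3 (want -127.4) tilt [-0.0162 -0.0096 -0.9998] [0.3 0.9 1. ] 46.4833 [0.489  0.2291 0.0794]
```

carry_out:
  series:
    - {"translation": [0, 0, 10], "twist": [0.009, -0.016, 0]}
    - {"translation": [0, 0, 25], "twist": [0, 0, 0.05]}
    - {"translation": [0, 0, 25], "twist": [0, 0, 0.05]}
    - {"translation": [8, -9, 10], "twist": [0, 0, 0.05]}
    - {"translation": [10, -10, 0], "twist": [0, 0, 0.02]}
    - {"translation": [8, -9, 0], "twist": [0, 0, 0]}
    - {"translation": [0, 0, 0], "twist": [0, 0, 0]}
    - {"translation": [0, 0, 0], "twist": [0, 0, 0]}
    - {"translation": [0, 0, 0], "twist": [0, 0, 0]}
  claw: -0.4

```text
time_s: 47.23
position: [0.5192, 0.1974, 0.1595]
eef_rot: [0.974, -0.225, 0.006, -0.007]
ft_force: [-0.7, 0.6, -0.6]
opening: 0.0282
```

```bash

python3 - <<'E'
from h import *
p=c2w((-.0656,.1848,.074)); print(p); plan(p,-117)
a=viewer.capture('scene');crop(a,150,110,270,210,6,'s7')
E
```

```text
[0.51424428 0.16956475 0.074     ]
d mm [ -5.  -27.9 -85.5] twist [-0.01   0.015 -0.017] jaw -116.0 q7 -1.66 rows 2.6
```

View pics/s7.png

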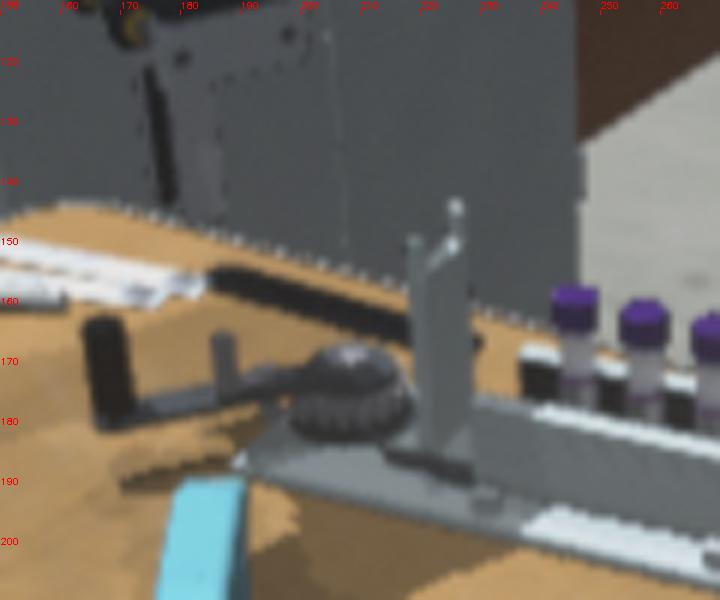

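```bash

python3 - <<'E'
from h import *
for h in(-.65,-.7,-.75):
  print(h,((proj("scene",c2w(grippos(h)))[0]-[150,110]+.5)*6).round(),[((proj("scene",c2w(tabpos(h,p)))[0]-[150,110]+.5)*6).round() for p in(.3,-.3)])
E
```

```text
-0.65 [109. 334.] [array([227., 340.]), array([217., 329.])]
-0.7 [105. 329.] [array([224., 337.]), array([216., 326.])]
-0.75 [103. 323.] [array([221., 335.]), array([215., 323.])]
```

carry_out:
  series:
    - {"translation": [-2, -10, 0], "twist": [-0.01, 0.015, -0.017]}
    - {"translation": [-2, -10, 0], "twist": [0, 0, 0]}
    - {"translation": [-1, -6, -5], "twist": [0, 0, 0]}
    - {"translation": [0, 0, -10], "twist": [0, 0, 0]}
    - {"translation": [0, 0, 0], "twist": [0, 0, 0]}
    - {"translation": [0, 0, 0], "twist": [0, 0, 0]}
    - {"translation": [0, 0, 0], "twist": [0, 0, 0]}
  claw: -1

```text
time_s: 47.87
position: [0.5103, 0.1698, 0.1402]
eef_rot: [0.972, -0.233, -0.003, 0.002]
ft_force: [-0.6, 0.3, -0.6]
opening: 0.0005
```

```bash

python3 - <<'E'
from h import *
plan((.5142,.1696,.074),-117)
E
```

```text
d mm [  3.9  -0.2 -66.2] twist [ 0.003 -0.007 -0.   ] jaw -117.0 q7 -1.62 rows 1.9
```

carry_out:
  series:
    - {"translation": [3, -1, -10], "twist": [0, -0.007, 0]}
    - {"translation": [0, 0, -20], "twist": [0, 0, 0]}
    - {"translation": [0, 0, -20], "twist": [0, 0, 0]}
    - {"translation": [0, 0, -10], "twist": [0, 0, 0]}
    - {"translation": [0, 0, 0], "twist": [0, 0, 0]}
    - {"translation": [0, 0, 0], "twist": [0, 0, 0]}

```text
time_s: 48.37
position: [0.5149, 0.1699, 0.0764]
eef_rot: [0.973, -0.232, 0.002, 0.001]
ft_force: [0.6, -0.1, 0.3]
opening: 0.0002
```

```bash

python3 - <<'E'
from h import *
plan((.5142,.1696,.074),-117)
E
```

```text
d mm [-0.7 -0.3 -2.4] twist [ 0.002  0.004 -0.003] jaw -116.8 q7 -1.52 rows 0.1
```

carry_out:
  series:
    - {"translation": [2, 5, -2], "twist": [0, 0, 0]}
    - {"translation": [2, 5, 0], "twist": [0, 0, 0]}
    - {"translation": [2, 5, 0], "twist": [0, 0, 0]}
    - {"translation": [2, 4, 0], "twist": [0, 0, 0]}

```text
time_s: 48.7
position: [0.5219, 0.1867, 0.0752]
eef_rot: [0.972, -0.233, 0.001, 0.003]
ft_force: [-2.3, -4.4, -3.1]
opening: 0.0004
```

carry_out:
  series:
    - {"translation": [2, 4, 0], "twist": [0, 0, 0]}
    - {"translation": [2, 4, 0], "twist": [0, 0, 0]}

```text
time_s: 48.87
position: [0.5234, 0.1889, 0.0751]
eef_rot: [0.972, -0.234, 0.0, 0.009]
ft_force: [-6.7, -13.7, 1.2]
opening: 0.0003
```

```bash

python3 - <<'E'
from h import *
p=sensors.read_state()['position'];n=np.array([.456,.890]); print((p[:2]-[.5142,.1696])@n, tilt())
a=viewer.capture('scene');crop(a,150,110,270,210,6,'s7')
E
```

```text
0.02141140673490437 [-0.0034 -0.0168 -0.9999]
```

View pics/s7.png

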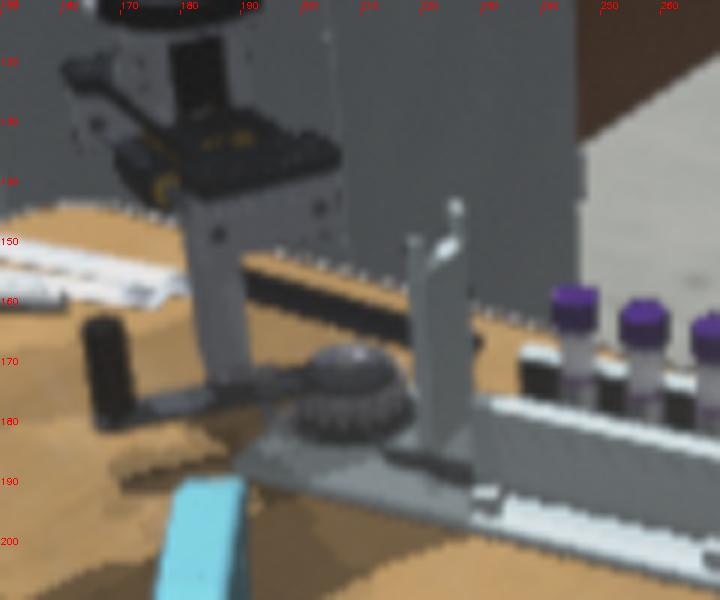

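carry_out:
  series:
    - {"translation": [2, 5, 0], "twist": [0, 0, 0]}
    - {"translation": [-4, -8, 0], "twist": [0.01, 0, 0]}
    - {"translation": [-4, -8, 10], "twist": [0, 0, 0]}
    - {"translation": [0, 0, 30], "twist": [0, 0, 0]}
    - {"translation": [0, 0, 40], "twist": [0, 0, 0]}
    - {"translation": [0, 0, 20], "twist": [0, 0, 0]}
    - {"translation": [0, 0, 0], "twist": [0, 0, 0]}
    - {"translation": [0, 0, 0], "twist": [0, 0, 0]}

```text
time_s: 49.58
position: [0.5182, 0.1751, 0.1847]
eef_rot: [0.972, -0.235, 0.002, 0.005]
ft_force: [-0.1, -0.2, -1.2]
opening: 0.0003
```

```bash

python3 - <<'E'
from h import *
p=c2w(grippos(-.75,.076)); print(p); plan(p,-82.8-43)
a=viewer.capture('scene');crop(a,150,110,270,210,6,'s7')
E
```

```text
[0.48440909 0.22827084 0.076     ]
d mm [ -33.8   53.2 -108.7] twist [ 0.011  0.001 -0.15 ] jaw -117.2 q7 -1.69 rows 3.6
```

View pics/s7.png

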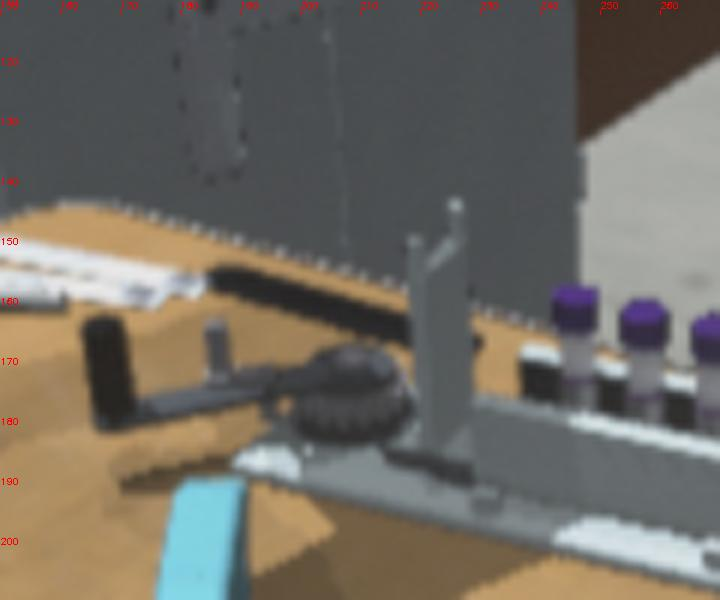

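carry_out:
  series:
    - {"translation": [-8, 12, 0], "twist": [0.011, 0, -0.07]}
    - {"translation": [-12, 18, 0], "twist": [0, 0, -0.07]}
    - {"translation": [-8, 13, -10], "twist": [0, 0, 0]}
    - {"translation": [-3, 5, -15], "twist": [0, 0, 0]}
    - {"translation": [0, 0, -15], "twist": [0, 0, 0]}
    - {"translation": [0, 0, 0], "twist": [0, 0, 0]}
    - {"translation": [0, 0, 0], "twist": [0, 0, 0]}
    - {"translation": [0, 0, 0], "twist": [0, 0, 0]}
  claw: -0.04

```text
time_s: 50.3
position: [0.4823, 0.228, 0.1364]
eef_rot: [0.954, -0.301, -0.003, 0.001]
ft_force: [0.3, -0.2, -0.1]
opening: 0.0452
```

```bash

python3 - <<'E'
from h import *
plan((.487,.2275,.078),-82.8-43)
E
```

```text
d mm [  4.7  -0.5 -58.4] twist [ 0.001 -0.006 -0.014] jaw -125.0 q7 -1.83 rows 1.7
```

carry_out:
  series:
    - {"translation": [3, 0, -10], "twist": [0, -0.006, -0.014]}
    - {"translation": [1, 0, -18], "twist": [0, 0, 0]}
    - {"translation": [0, 0, -15], "twist": [0, 0, 0]}
    - {"translation": [0, 0, -8], "twist": [0, 0, 0]}
    - {"translation": [0, 0, 0], "twist": [0, 0, 0]}
    - {"translation": [0, 0, 0], "twist": [0, 0, 0]}

```text
time_s: 50.8
position: [0.49, 0.2269, 0.0838]
eef_rot: [0.951, -0.309, 0.003, -0.001]
ft_force: [0.1, 0.5, -0.1]
opening: 0.0457
```

carry_out:
  series:
    - {"translation": [0, 0, 0], "twist": [0, 0, 0]}
    - {"translation": [0, 0, 0], "twist": [0, 0, 0]}
    - {"translation": [0, 0, 0], "twist": [0, 0, 0]}
  claw: -0.45

```text
time_s: 51.05
position: [0.4913, 0.2265, 0.0853]
eef_rot: [0.951, -0.309, 0.004, -0.002]
ft_force: [0.4, -0.0, 0.3]
opening: 0.0288
```

```bash

python3 - <<'E'
from h import *
hh()
E
```

```text
h -0.773 r 0.1134 jaw -126.1 (want -127.1) tilt [ 9.4e-03  5.0e-04 -1.0e+00] [ 0.4 -0.   0.3] 51.05 [0.4913 0.2265 0.0853]
```

carry_out:
  series:
    - {"translation": [-9, -11, -3], "twist": [0, 0, 0.12]}
    - {"translation": [-8, -12, -2], "twist": [0, 0, 0.12]}
    - {"translation": [-6, -13, -2], "twist": [0, 0, 0.12]}
    - {"translation": [-5, -14, 0], "twist": [0, 0, 0.12]}
    - {"translation": [-3, -14, 0], "twist": [0, 0, 0.12]}
    - {"translation": [-1, -14, 0], "twist": [0, 0, 0.12]}
    - {"translation": [1, -14, 0], "twist": [0, 0, 0.12]}
    - {"translation": [0, 0, 0], "twist": [0, 0, 0]}

```text
time_s: 51.72
position: [0.4678, 0.143, 0.0841]
eef_rot: [0.992, 0.123, 0.011, -0.014]
ft_force: [-0.8, 0.2, 0.3]
opening: 0.0258
```

```bash

python3 - <<'E'
from h import *
hh()
E
```

```text
h 0.006 r 0.1150 jaw -75.9 (want -82.5) tilt [ 0.0183  0.0303 -0.9994] [-0.8  0.2  0.3] 51.7167 [0.4678 0.143  0.0841]
```

carry_out:
  series:
    - {"translation": [1, -14, -3], "twist": [-0.03, 0.018, 0.05]}
    - {"translation": [3, -14, -2], "twist": [0, 0, 0.12]}
    - {"translation": [5, -14, 0], "twist": [0, 0, 0.12]}
    - {"translation": [7, -13, 0], "twist": [0, 0, 0.12]}
    - {"translation": [8, -12, 0], "twist": [0, 0, 0.12]}
    - {"translation": [9, -11, 0], "twist": [0, 0, 0.05]}
    - {"translation": [9, -10, 0], "twist": [0, 0, 0]}

```text
time_s: 52.3
position: [0.5059, 0.0669, 0.0802]
eef_rot: [0.913, 0.408, -0.004, -0.009]
ft_force: [-2.3, 4.5, 1.3]
opening: 0.0261
```

```bash

python3 - <<'E'
from h import *
hh()
E
```

```text
h 0.751 r 0.1188 jaw -41.8 (want -39.8) tilt [-0.0155  0.0132 -0.9998] [-2.3  4.5  1.3] 52.3 [0.5059 0.0669 0.0802]
```

Working (closing) stroke down.

carry_out:
  series:
    - {"translation": [-10, 10, -1], "twist": [-0.013, -0.015, -0.12]}
    - {"translation": [-9, 11, -1], "twist": [0, 0, -0.12]}
    - {"translation": [-8, 12, 0], "twist": [0, 0, -0.12]}
    - {"translation": [-6, 13, 0], "twist": [0, 0, -0.12]}
    - {"translation": [-5, 13, 0], "twist": [0, 0, -0.12]}
    - {"translation": [-3, 14, 0], "twist": [0, 0, -0.12]}
    - {"translation": [-1, 14, 0], "twist": [0, 0, -0.12]}

```text
time_s: 52.88
position: [0.4701, 0.1324, 0.0802]
eef_rot: [1.0, -0.02, 0.003, 0.017]
ft_force: [-5.2, -10.4, -4.0]
opening: 0.0261
```

```bash

python3 - <<'E'
from h import *
hh()
a=viewer.capture('scene');crop(a,190,130,310,220,6,'s7')
E
```

```text
h 0.100 r 0.1147 jaw -92.3 (want -77.1) tilt [ 0.0063 -0.0342 -0.9994] [ -5.2 -10.4  -4. ] 52.8833 [0.4701 0.1324 0.0802]
```

View pics/s7.png

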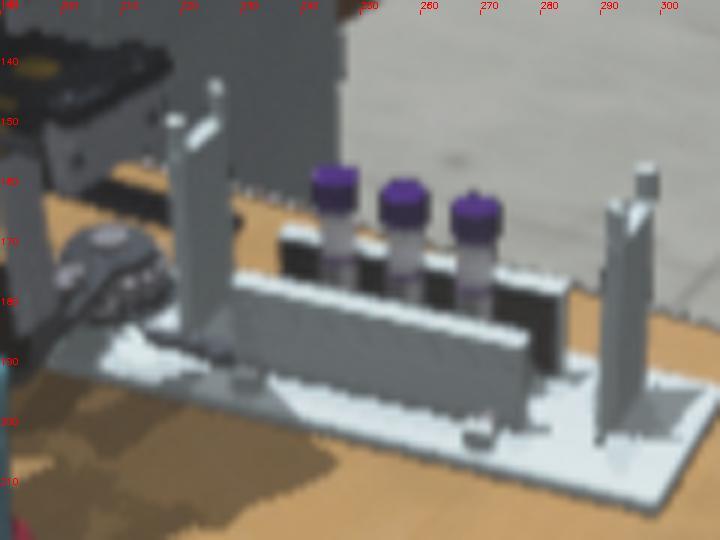

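carry_out:
  series:
    - {"translation": [-2, 14, 0], "twist": [0.034, 0.006, 0]}
    - {"translation": [-1, 14, 0], "twist": [0, 0, -0.03]}
    - {"translation": [0, 14, 0], "twist": [0, 0, -0.12]}
    - {"translation": [2, 14, 0], "twist": [0, 0, -0.12]}
    - {"translation": [4, 13, 0], "twist": [0, 0, -0.12]}
    - {"translation": [5, 13, 0], "twist": [0, 0, -0.12]}

```text
time_s: 53.43
position: [0.4737, 0.1985, 0.0798]
eef_rot: [0.957, -0.291, -0.002, 0.016]
ft_force: [-3.1, -7.1, -1.0]
opening: 0.0261
```

```bash

python3 - <<'E'
from h import *
hh()
E
```

```text
h -0.483 r 0.1154 jaw -123.8 (want -110.5) tilt [-0.0126 -0.0301 -0.9995] [-3.1 -7.1 -1. ] 53.4333 [0.4737 0.1985 0.0798]
```

carry_out:
  series:
    - {"translation": [5, 13, 0], "twist": [0.03, -0.012, 0]}
    - {"translation": [6, 12, 0], "twist": [0, 0, 0]}
    - {"translation": [7, 11, 0], "twist": [0, 0, 0]}
    - {"translation": [5, 6, 0], "twist": [0, 0, 0]}

```text
time_s: 53.77
position: [0.4876, 0.2315, 0.0788]
eef_rot: [0.953, -0.302, -0.005, 0.013]
ft_force: [-13.4, -15.4, 9.4]
opening: 0.026
```

```bash

python3 - <<'E'
from h import *
hh()
a=viewer.capture('scene');crop(a,190,130,310,220,6,'s7')
E
```

```text
h -0.787 r 0.1194 jaw -125.1 (want -127.9) tilt [-0.0177 -0.0209 -0.9996] [-13.4 -15.4   9.4] 53.7667 [0.4876 0.2315 0.0788]
```

View pics/s7.png

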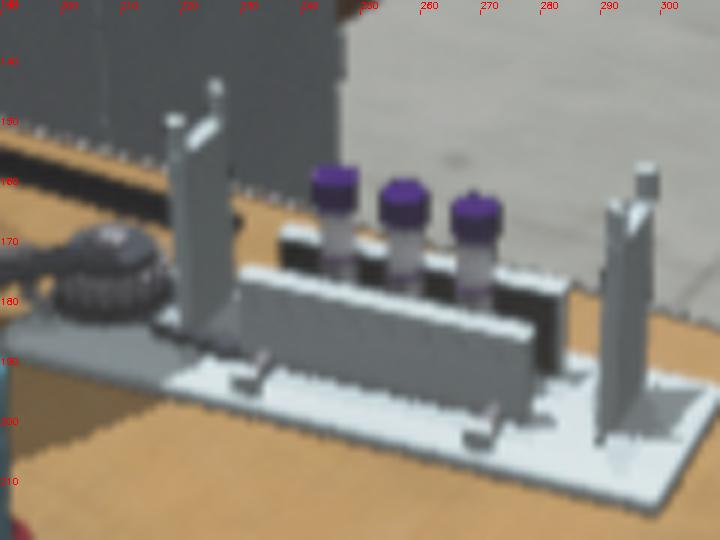

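Handle at its stop; jaw is moving in. Back stroke.

carry_out:
  series:
    - {"translation": [-9, -11, 0], "twist": [0.02, -0.017, 0.12]}
    - {"translation": [-8, -12, 0], "twist": [0, 0, 0.12]}
    - {"translation": [-6, -13, 0], "twist": [0, 0, 0.12]}
    - {"translation": [-4, -14, 0], "twist": [0, 0, 0.12]}
    - {"translation": [-2, -14, 0], "twist": [0, 0, 0.12]}
    - {"translation": [-1, -14, 0], "twist": [0, 0, 0.12]}
    - {"translation": [1, -14, 0], "twist": [0, 0, 0.1]}
    - {"translation": [0, 0, 0], "twist": [0, 0, 0]}

```text
time_s: 54.48
position: [0.4637, 0.146, 0.08]
eef_rot: [0.994, 0.112, 0.009, -0.004]
ft_force: [0.4, -0.5, 0.4]
opening: 0.0257
```

```bash

python3 - <<'E'
from h import *
hh()
E
```

```text
h -0.024 r 0.1187 jaw -77.1 (want -84.2) tilt [ 0.0161  0.0089 -0.9998] [ 0.4 -0.5  0.4] 54.4833 [0.4637 0.146  0.08  ]
```

carry_out:
  series:
    - {"translation": [2, -14, -2], "twist": [-0.009, 0.016, 0.05]}
    - {"translation": [4, -14, -1], "twist": [0, 0, 0.1]}
    - {"translation": [6, -14, 0], "twist": [0, 0, 0.12]}
    - {"translation": [8, -13, 0], "twist": [0, 0, 0.12]}
    - {"translation": [9, -12, 0], "twist": [0, 0, 0.12]}
    - {"translation": [10, -11, 0], "twist": [0, 0, 0.05]}
    - {"translation": [9, -9, 0], "twist": [0, 0, 0]}

```text
time_s: 55.07
position: [0.5048, 0.0691, 0.0763]
eef_rot: [0.925, 0.381, -0.009, -0.008]
ft_force: [-3.2, 0.4, 1.5]
opening: 0.026
```

```bash

python3 - <<'E'
from h import *
hh()
E
```

```text
h 0.732 r 0.1177 jaw -45.3 (want -40.9) tilt [-0.0228  0.0072 -0.9997] [-3.2  0.4  1.5] 55.0667 [0.5048 0.0691 0.0763]
```

carry_out:
  series:
    - {"translation": [-10, 10, 0], "twist": [-0.007, -0.022, -0.08]}
    - {"translation": [-9, 11, 0], "twist": [0, 0, -0.1]}
    - {"translation": [-8, 12, 0], "twist": [0, 0, -0.1]}
    - {"translation": [-6, 13, 0], "twist": [0, 0, -0.1]}
    - {"translation": [-5, 13, 0], "twist": [0, 0, -0.1]}
    - {"translation": [-3, 14, 0], "twist": [0, 0, -0.1]}
    - {"translation": [-1, 14, 0], "twist": [0, 0, -0.1]}

```text
time_s: 55.65
position: [0.4716, 0.1319, 0.0775]
eef_rot: [1.0, 0.001, 0.004, 0.022]
ft_force: [-7.6, -9.3, 0.5]
opening: 0.0261
```

```bash

python3 - <<'E'
from h import *
hh()
E
```

```text
h 0.108 r 0.1133 jaw -89.9 (want -76.6) tilt [ 0.0078 -0.045  -0.999 ] [-7.6 -9.3  0.5] 55.65 [0.4716 0.1319 0.0775]
```

carry_out:
  series:
    - {"translation": [-2, 14, 0], "twist": [0.045, 0.007, 0]}
    - {"translation": [-1, 14, 0], "twist": [0, 0, -0.03]}
    - {"translation": [0, 14, 0], "twist": [0, 0, -0.1]}
    - {"translation": [2, 14, 0], "twist": [0, 0, -0.1]}
    - {"translation": [4, 13, 0], "twist": [0, 0, -0.1]}
    - {"translation": [5, 13, 0], "twist": [0, 0, -0.1]}

```text
time_s: 56.15
position: [0.475, 0.1981, 0.077]
eef_rot: [0.969, -0.246, -0.002, 0.017]
ft_force: [-5.0, -5.6, 0.9]
opening: 0.0258
```

```bash

python3 - <<'E'
from h import *
hh()
E
```

```text
h -0.484 r 0.1141 jaw -118.5 (want -110.5) tilt [-0.0125 -0.0328 -0.9994] [-5.  -5.6  0.9] 56.15 [0.475  0.1981 0.077 ]
```

carry_out:
  series:
    - {"translation": [5, 13, 0], "twist": [0.033, -0.012, 0]}
    - {"translation": [6, 12, 0], "twist": [0, 0, 0]}
    - {"translation": [7, 11, 0], "twist": [0, 0, -0.05]}
    - {"translation": [5, 6, 0], "twist": [0, 0, -0.05]}

```text
time_s: 56.48
position: [0.4901, 0.2297, 0.0759]
eef_rot: [0.951, -0.309, -0.004, 0.014]
ft_force: [-15.9, -22.6, 9.7]
opening: 0.0258
```

```bash

python3 - <<'E'
from h import *
hh()
a=viewer.capture('scene');crop(a,190,130,310,220,6,'s7')
E
```

```text
h -0.789 r 0.1163 jaw -126.0 (want -128.0) tilt [-0.0159 -0.0243 -0.9996] [-15.9 -22.6   9.7] 56.4833 [0.4901 0.2297 0.0759]
```

View pics/s7.png

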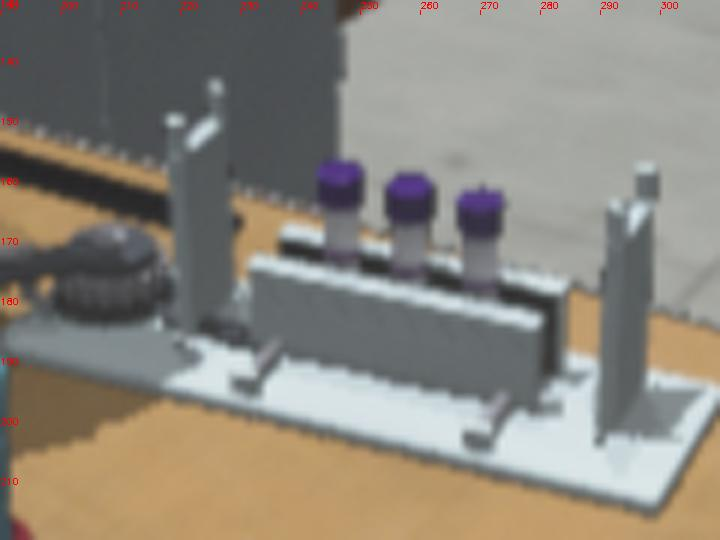

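Closing well, tubes upright. Third cycle.

carry_out:
  series:
    - {"translation": [-9, -11, 0], "twist": [0.02, -0.017, 0.1]}
    - {"translation": [-8, -12, 0], "twist": [0, 0, 0.12]}
    - {"translation": [-6, -13, 0], "twist": [0, 0, 0.12]}
    - {"translation": [-4, -14, 0], "twist": [0, 0, 0.12]}
    - {"translation": [-3, -14, 0], "twist": [0, 0, 0.12]}
    - {"translation": [-1, -14, 0], "twist": [0, 0, 0.1]}
    - {"translation": [1, -14, 0], "twist": [0, 0, 0.1]}
    - {"translation": [0, 0, 0], "twist": [0, 0, 0]}

```text
time_s: 57.2
position: [0.468, 0.1457, 0.0762]
eef_rot: [0.997, 0.075, 0.013, -0.002]
ft_force: [0.2, 0.2, 0.2]
opening: 0.0256
```

```bash

python3 - <<'E'
from h import *
hh()
E
```

```text
h -0.017 r 0.1145 jaw -81.3 (want -83.8) tilt [ 0.0251  0.0065 -0.9997] [0.2 0.2 0.2] 57.2 [0.468  0.1457 0.0762]
```

carry_out:
  series:
    - {"translation": [0, -14, 0], "twist": [-0.007, 0.025, 0.08]}
    - {"translation": [3, -14, 0], "twist": [0, 0, 0.1]}
    - {"translation": [5, -14, 0], "twist": [0, 0, 0.12]}
    - {"translation": [7, -13, 0], "twist": [0, 0, 0.12]}
    - {"translation": [8, -12, 0], "twist": [0, 0, 0.12]}
    - {"translation": [9, -11, 0], "twist": [0, 0, 0.05]}
    - {"translation": [9, -10, 0], "twist": [0, 0, 0]}

```text
time_s: 57.78
position: [0.5077, 0.0695, 0.0751]
eef_rot: [0.934, 0.357, -0.005, -0.006]
ft_force: [-3.8, 1.7, 3.4]
opening: 0.0261
```

```bash

python3 - <<'E'
from h import *
hh()
E
```

```text
h 0.748 r 0.1156 jaw -48.1 (want -39.9) tilt [-0.0137  0.0074 -0.9999] [-3.8  1.7  3.4] 57.7833 [0.5077 0.0695 0.0751]
```

carry_out:
  series:
    - {"translation": [-10, 10, 0], "twist": [-0.007, -0.014, -0.02]}
    - {"translation": [-10, 11, 0], "twist": [0, 0, -0.1]}
    - {"translation": [-8, 12, 0], "twist": [0, 0, -0.1]}
    - {"translation": [-7, 13, 0], "twist": [0, 0, -0.1]}
    - {"translation": [-5, 13, 0], "twist": [0, 0, -0.1]}

```text
time_s: 58.2
position: [0.4798, 0.1121, 0.0761]
eef_rot: [0.993, 0.12, 0.007, 0.016]
ft_force: [-1.4, -10.5, -5.0]
opening: 0.0262
```

```bash

python3 - <<'E'
from h import *
hh()
E
```

```text
h 0.298 r 0.1120 jaw -76.2 (want -65.7) tilt [ 0.0174 -0.0302 -0.9994] [ -1.4 -10.5  -5. ] 58.2 [0.4798 0.1121 0.0761]
```

carry_out:
  series:
    - {"translation": [-6, 13, 0], "twist": [0.03, 0.017, 0]}
    - {"translation": [-4, 14, 0], "twist": [0, 0, 0]}
    - {"translation": [-3, 14, 0], "twist": [0, 0, -0.06]}
    - {"translation": [-1, 14, 0], "twist": [0, 0, -0.1]}

```text
time_s: 58.53
position: [0.4688, 0.1531, 0.0761]
eef_rot: [1.0, 0.016, 0.003, 0.015]
ft_force: [-3.3, -8.0, -3.9]
opening: 0.0261
```

```bash

python3 - <<'E'
from h import *
hh()
E
```

```text
h -0.081 r 0.1131 jaw -88.1 (want -87.4) tilt [ 0.0058 -0.0293 -0.9996] [-3.3 -8.  -3.9] 58.5333 [0.4688 0.1531 0.0761]
```

carry_out:
  series:
    - {"translation": [0, 14, 0], "twist": [0.03, 0.006, -0.05]}
    - {"translation": [1, 14, 0], "twist": [0, 0, -0.1]}
    - {"translation": [2, 14, 0], "twist": [0, 0, -0.1]}
    - {"translation": [4, 13, 0], "twist": [0, 0, -0.1]}

```text
time_s: 58.87
position: [0.4758, 0.1971, 0.0758]
eef_rot: [0.983, -0.184, 0.001, 0.012]
ft_force: [-5.3, -11.0, 0.7]
opening: 0.0259
```

```bash

python3 - <<'E'
from h import *
hh()
E
```

```text
h -0.478 r 0.1130 jaw -111.2 (want -110.2) tilt [-0.0024 -0.0235 -0.9997] [ -5.3 -11.    0.7] 58.8667 [0.4758 0.1971 0.0758]
```

carry_out:
  series:
    - {"translation": [5, 12, 0], "twist": [0.024, 0, -0.05]}
    - {"translation": [6, 11, 0], "twist": [0, 0, -0.05]}
    - {"translation": [6, 9, 0], "twist": [0, 0, -0.05]}

```text
time_s: 59.12
position: [0.4832, 0.2136, 0.075]
eef_rot: [0.962, -0.272, -0.007, 0.017]
ft_force: [-14.2, -18.0, 10.0]
opening: 0.026
```

```bash

python3 - <<'E'
from h import *
hh()
a=viewer.capture('scene');crop(a,190,130,310,220,6,'s7')
E
```

```text
h -0.638 r 0.1131 jaw -121.6 (want -119.4) tilt [-0.0218 -0.0285 -0.9994] [-14.2 -18.   10. ] 59.1167 [0.4832 0.2136 0.075 ]
```

View pics/s7.png

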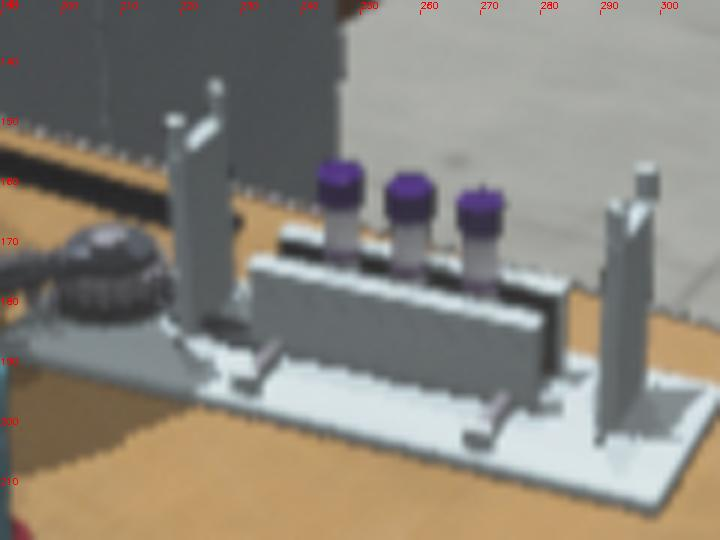

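carry_out:
  series:
    - {"translation": [6, 9, 0], "twist": [0.02, -0.02, 0]}
    - {"translation": [6, 9, 0], "twist": [0, 0, 0]}
    - {"translation": [6, 9, 0], "twist": [0, 0, 0]}

```text
time_s: 59.42
position: [0.4856, 0.2161, 0.074]
eef_rot: [0.957, -0.287, -0.008, 0.028]
ft_force: [-15.0, -17.4, 8.5]
opening: 0.0258
```

```bash

python3 - <<'E'
from h import *
hh()
E
```

```text
h -0.668 r 0.1123 jaw -123.4 (want -121.1) tilt [-0.0314 -0.0484 -0.9983] [-15.  -17.4   8.5] 59.4167 [0.4856 0.2161 0.074 ]
```

carry_out:
  series:
    - {"translation": [-9, -12, 0], "twist": [0.048, -0.03, 0.05]}
    - {"translation": [-7, -12, 0], "twist": [0, 0, 0.12]}
    - {"translation": [-5, -13, 0], "twist": [0, 0, 0.12]}
    - {"translation": [-4, -14, 0], "twist": [0, 0, 0.12]}
    - {"translation": [-2, -14, 0], "twist": [0, 0, 0.12]}
    - {"translation": [-1, -14, 0], "twist": [0, 0, 0.1]}
    - {"translation": [0, 0, 0], "twist": [0, 0, 0]}

```text
time_s: 60.0
position: [0.4691, 0.1355, 0.0731]
eef_rot: [1.0, 0.017, 0.016, 0.005]
ft_force: [-0.0, -0.5, -0.0]
opening: 0.0264
```

carry_out:
  series:
    - {"translation": [-1, 10, 0], "twist": [0, 0, 0]}
    - {"translation": [0, 10, 0], "twist": [0, 0, 0]}
    - {"translation": [1, 10, 0], "twist": [0, 0, -0.05]}
    - {"translation": [2, 10, 0], "twist": [0, 0, -0.05]}
    - {"translation": [2, 10, 0], "twist": [0, 0, -0.05]}

```text
time_s: 60.42
position: [0.4676, 0.1664, 0.0729]
eef_rot: [0.996, -0.085, 0.013, 0.024]
ft_force: [-4.9, -16.3, 1.9]
opening: 0.0258
```

```bash

python3 - <<'E'
from h import *
hh()
E
```

```text
h -0.198 r 0.1145 jaw -99.8 (want -94.2) tilt [ 0.0211 -0.0491 -0.9986] [ -4.9 -16.3   1.9] 60.4167 [0.4676 0.1664 0.0729]
```

carry_out:
  series:
    - {"translation": [2, 10, 0], "twist": [0.048, 0.02, 0]}
    - {"translation": [2, 10, 0], "twist": [0, 0, 0]}
    - {"translation": [2, 10, 0], "twist": [0, 0, 0]}

```text
time_s: 60.67
position: [0.4689, 0.1817, 0.0718]
eef_rot: [0.995, -0.099, -0.001, 0.016]
ft_force: [-3.5, -2.2, 1.8]
opening: 0.0256
```

```bash

python3 - <<'E'
from h import *
hh()
E
```

```text
h -0.332 r 0.1153 jaw -101.4 (want -101.8) tilt [-0.0052 -0.0324 -0.9995] [-3.5 -2.2  1.8] 60.6667 [0.4689 0.1817 0.0718]
```

carry_out:
  series:
    - {"translation": [3, 10, 0], "twist": [0.03, 0, 0]}
    - {"translation": [3, 10, 0], "twist": [0, 0, 0]}
    - {"translation": [3, 10, 0], "twist": [0, 0, -0.05]}
    - {"translation": [3, 10, 0], "twist": [0, 0, -0.05]}

```text
time_s: 61.0
position: [0.4772, 0.2101, 0.0708]
eef_rot: [0.986, -0.164, -0.003, 0.016]
ft_force: [-3.0, -18.2, -0.2]
opening: 0.0265
```

```bash

python3 - <<'E'
from h import *
hh()
a=viewer.capture('scene');crop(a,150,110,310,220,5,'s7')
E
```

```text
h -0.587 r 0.1168 jaw -108.9 (want -116.4) tilt [-0.0114 -0.0306 -0.9995] [ -3.  -18.2  -0.2] 61.0 [0.4772 0.2101 0.0708]
```

View pics/s7.png

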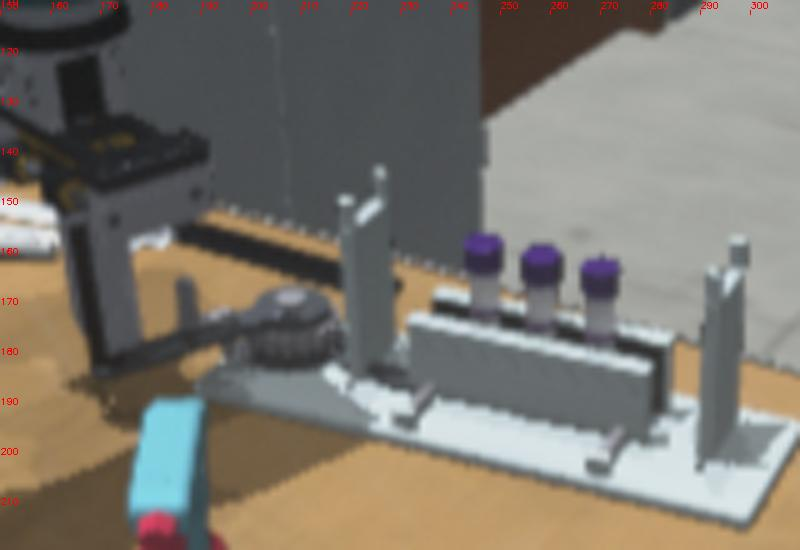

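```bash

python3 - <<'E'
from h import *
for h in(-.5,-.55,-.6):
  print(h,((proj("scene",c2w(grippos(h)))[0]-[150,110]+.5)*5).round(),[((proj("scene",c2w(tabpos(h,p)))[0]-[150,110]+.5)*5).round() for p in(.3,0,-.3)])
E
```

```text
-0.5 [103. 291.] [array([197., 290.]), array([191., 286.]), array([187., 281.])]
-0.55 [ 98. 287.] [array([194., 288.]), array([188., 284.]), array([185., 279.])]
-0.6 [ 94. 283.] [array([192., 286.]), array([186., 281.]), array([183., 277.])]
```

carry_out:
  series:
    - {"translation": [-2, -8, 0], "twist": [0.03, -0.01, 0]}
    - {"translation": [0, 0, 10], "twist": [0, 0, 0]}
    - {"translation": [0, 0, 30], "twist": [0, 0, 0]}
    - {"translation": [0, 0, 38], "twist": [0, 0, 0]}
    - {"translation": [0, 0, 38], "twist": [0, 0, 0]}
    - {"translation": [0, 0, 30], "twist": [0, 0, 0]}
    - {"translation": [0, 0, 0], "twist": [0, 0, 0]}
    - {"translation": [0, 0, 0], "twist": [0, 0, 0]}

```text
time_s: 61.72
position: [0.4736, 0.2069, 0.221]
eef_rot: [0.983, -0.185, 0.003, 0.012]
ft_force: [0.1, 0.4, -1.0]
opening: 0.026
```

```bash

python3 - <<'E'
from h import *
a=viewer.capture('scene');crop(a,150,110,310,220,5,'s7')
a=viewer.capture('top');crop(a,160,110,350,240,4,'t7')
print(sensors.read_state()['position'])
E
```

```text
[0.47314213 0.20631684 0.21981083]
```

View pics/s7.png

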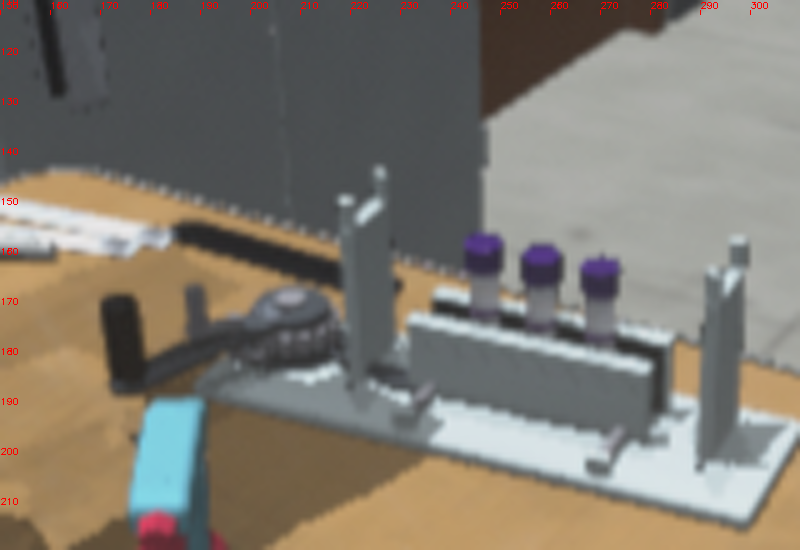

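View pics/t7.png

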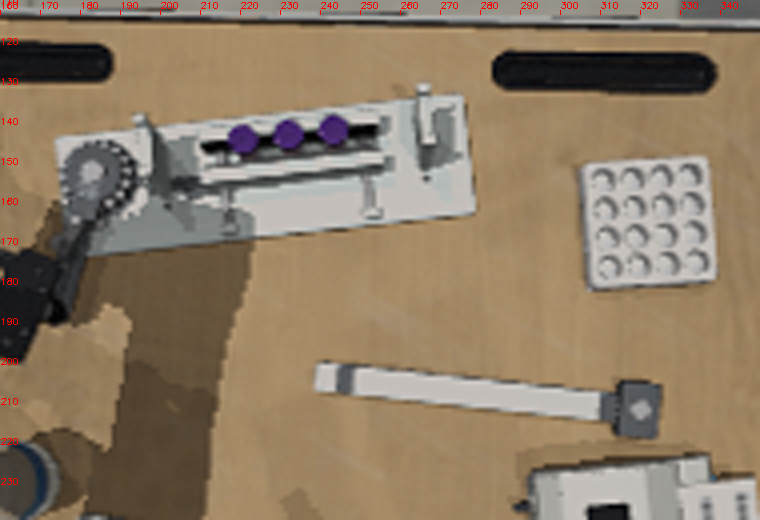

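```bash

python3 - <<'E'
from h import *
for h in(-.3,-.35,-.4):
  print(h,((proj("scene",c2w(grippos(h)))[0]-[150,110]+.5)*5).round(),[((proj("scene",c2w(tabpos(h,p)))[0]-[150,110]+.5)*5).round() for p in(.3,0,-.3)])
a=viewer.capture('scene');crop(a,165,150,225,200,12,'s8')
a=viewer.capture('top');crop(a,165,130,215,190,10,'t8')
E
```

```text
-0.3 [126. 306.] [array([212., 297.]), array([204., 294.]), array([198., 290.])]
-0.35 [120. 302.] [array([208., 295.]), array([200., 292.]), array([194., 288.])]
-0.4 [114. 299.] [array([204., 293.]), array([197., 290.]), array([192., 286.])]
```

View pics/s8.png

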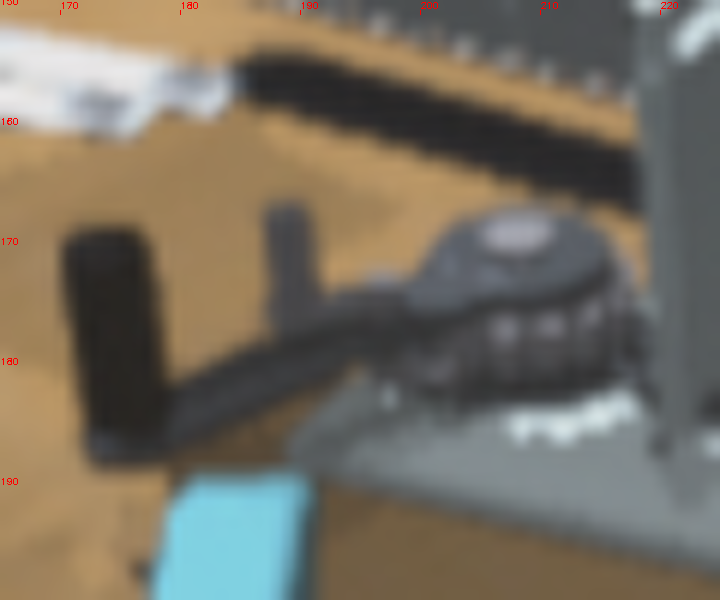

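View pics/t8.png

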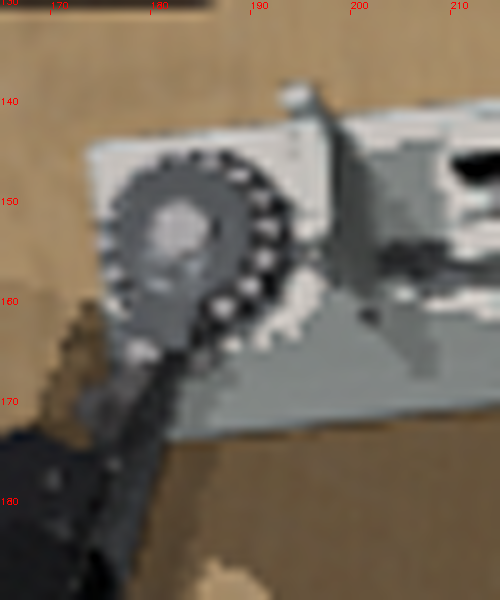

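```bash

python3 - <<'E'
from h import *
a=viewer.capture('top');crop(a,230,185,340,240,7,'t9'); cv2.imwrite('pics/top9.png',a)
a=viewer.capture('scene');crop(a,215,190,375,300,5,'s9')
E
```

```text
(no output)
```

View pics/t9.png

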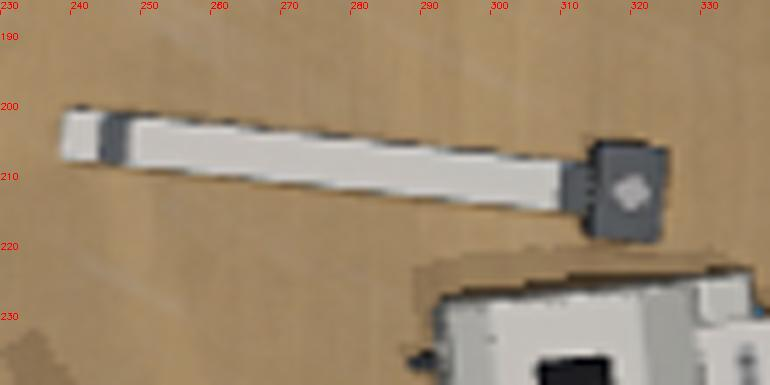

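View pics/s9.png

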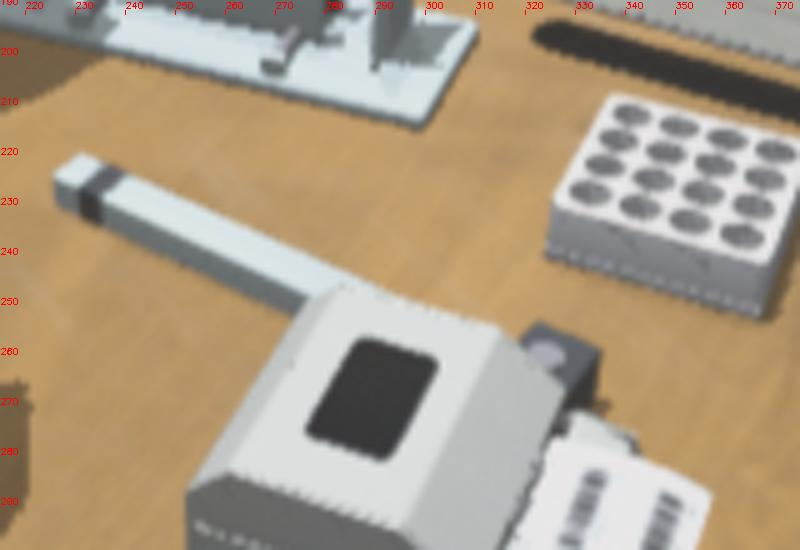

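```bash

cat > bar.py <<'E'
from h import *
def fitbar(tp,sp,x0):
    def f(p):
        o=[]
        for m,t in tp: o.append(proj("top",rect([m],*p)[0])[0]-t)
        for m,s in sp: o.append(proj("scene",rect([m],*p)[0])[0]-s)
        return np.array(o).ravel()
    r=least_squares(f,x0,loss='soft_l1'); print(r.x.round(4)); print(r.fun.reshape(-1,2).round(2).tolist()); return r.x
E
python3 - <<'E'
from bar import *
T=lambda a,b:cv((a,b),230,185,7); S=lambda a,b:cv((a,b),215,190,5)
p=fitbar([((-.135,.012,.02),T(68,110)),((-.135,-.012,.02),T(63,158)),((.118,.023,.032),T(594,142)),((.152,.023,.032),T(667,150)),((.152,-.023,.032),T(659,241)),((.118,-.023,.032),T(586,236)),((-.118,.012,.02),T(102,112)),((-.102,.012,.02),T(131,114))],
 [((-.135,.012,.02),S(80,153)),((-.135,-.012,.02),S(53,176)),((.118,.023,.032),S(540,321)),((.152,.023,.032),S(601,350))],[.42,-.17,-1.65])
for o in(.04,.06,.08): print(o,rect([(o,0,.02)],*p))
for px in((440,297),(640,283),(750,270)): print("printer",ray("top",T(*px),.085))
print(np.degrees(p[2]+np.pi/2))
E
```

```text
[ 0.4045 -0.1624 -1.6633]
[[-0.58, -0.37], [-0.67, -0.07], [0.65, -0.15], [0.45, -0.18], [0.3, 0.71], [0.46, 0.31], [-0.37, -0.11], [0.26, 0.13], [0.14, -0.03], [-0.54, -0.01], [-0.86, -0.45], [0.97, -0.06]]
0.04 [[ 0.40075612 -0.20223285  0.02      ]]
0.06 [[ 0.3989091  -0.22214738  0.02      ]]
0.08 [[ 0.39706209 -0.24206191  0.02      ]]
printer [ 0.34352771 -0.20183665  0.085     ]
printer [ 0.35114787 -0.29155876  0.085     ]
printer [ 0.35771385 -0.34098215  0.085     ]
-5.29885508938448
```

carry_out:
  series:
    - {"translation": [0, -10, 5], "twist": [0, 0, 0.11]}
    - {"translation": [-2, -20, 5], "twist": [0, 0, 0.115]}
    - {"translation": [-4, -26, 0], "twist": [0, 0, 0.115]}
    - {"translation": [-4, -26, 0], "twist": [0, 0, 0.115]}
    - {"translation": [-5, -27, 0], "twist": [0, 0, 0.115]}
    - {"translation": [-5, -27, 0], "twist": [0, 0, 0.115]}
    - {"translation": [-5, -27, 0], "twist": [0, 0, 0.115]}
    - {"translation": [-5, -27, 0], "twist": [0, 0, 0.115]}
    - {"translation": [-5, -27, 0], "twist": [0, 0, 0.115]}
    - {"translation": [-5, -27, 0], "twist": [0, 0, 0.115]}
    - {"translation": [-5, -27, 0], "twist": [0, 0, 0.115]}
    - {"translation": [-5, -27, 0], "twist": [0, 0, 0.115]}
    - {"translation": [-5, -27, 0], "twist": [0, 0, 0.115]}
    - {"translation": [-5, -27, 0], "twist": [0, 0, 0.115]}
    - {"translation": [-5, -25, 0], "twist": [0, 0, 0.115]}
    - {"translation": [-3, -18, 0], "twist": [0, 0, 0.05]}
    - {"translation": [0, -8, 0], "twist": [0, 0, 0]}
    - {"translation": [0, 0, 0], "twist": [0, 0, 0]}
    - {"translation": [0, 0, 0], "twist": [0, 0, 0]}
    - {"translation": [0, 0, 0], "twist": [0, 0, 0]}
  claw: -0.25

```text
time_s: 63.68
position: [0.3882, -0.2179, 0.2161]
eef_rot: [0.743, 0.67, 0.005, 0.01]
ft_force: [0.4, 0.2, 0.2]
opening: 0.0356
```

```bash

python3 - <<'E'
from h import *
plan((.399,-.222,.026),-5.3)
E
```

```text
d mm [  10.8   -4.1 -190.1] twist [0.009 0.021 0.011] jaw -5.9 q7 0.67 rows 5.4
```

carry_out:
  series:
    - {"translation": [4, -2, 0], "twist": [0.009, 0.021, 0.011]}
    - {"translation": [4, -2, 0], "twist": [0, 0, 0]}
    - {"translation": [2, 0, -20], "twist": [0, 0, 0]}
    - {"translation": [0, 0, -25], "twist": [0, 0, 0]}
    - {"translation": [0, 0, -15], "twist": [0, 0, 0]}
    - {"translation": [0, 0, 0], "twist": [0, 0, 0]}
    - {"translation": [0, 0, 0], "twist": [0, 0, 0]}
    - {"translation": [0, 0, 0], "twist": [0, 0, 0]}

```text
time_s: 64.35
position: [0.4016, -0.2145, 0.1536]
eef_rot: [0.736, 0.677, 0.001, -0.001]
ft_force: [0.9, 0.1, 0.5]
opening: 0.0352
```

```bash

python3 - <<'E'
from h import *
plan((.399,-.222,.026),-5.3)
E
```

```text
d mm [  -2.6   -7.5 -127.6] twist [-0.003  0.    -0.009] jaw -4.8 q7 0.75 rows 3.7
```

carry_out:
  series:
    - {"translation": [-1, -4, 0], "twist": [0, 0, -0.009]}
    - {"translation": [-1, -3, -10], "twist": [0, 0, 0]}
    - {"translation": [0, 0, -25], "twist": [0, 0, 0]}
    - {"translation": [0, 0, -25], "twist": [0, 0, 0]}
    - {"translation": [0, 0, -12], "twist": [0, 0, 0]}
    - {"translation": [0, 0, 0], "twist": [0, 0, 0]}
    - {"translation": [0, 0, 0], "twist": [0, 0, 0]}
    - {"translation": [0, 0, 0], "twist": [0, 0, 0]}

```text
time_s: 65.02
position: [0.4035, -0.2256, 0.0827]
eef_rot: [0.739, 0.673, 0.003, 0.006]
ft_force: [0.4, 0.2, -0.0]
opening: 0.0353
```

```bash

python3 - <<'E'
from h import *
plan((.399,-.222,.026),-5.3)
a=viewer.capture('top');crop(a,230,155,360,270,5,'t9')
a=viewer.capture('scene');crop(a,215,150,375,300,5,'s9')
E
```

```text
d mm [ -4.5   3.6 -56.7] twist [0.004 0.013 0.001] jaw -5.4 q7 0.86 rows 1.6
```

View pics/s9.png

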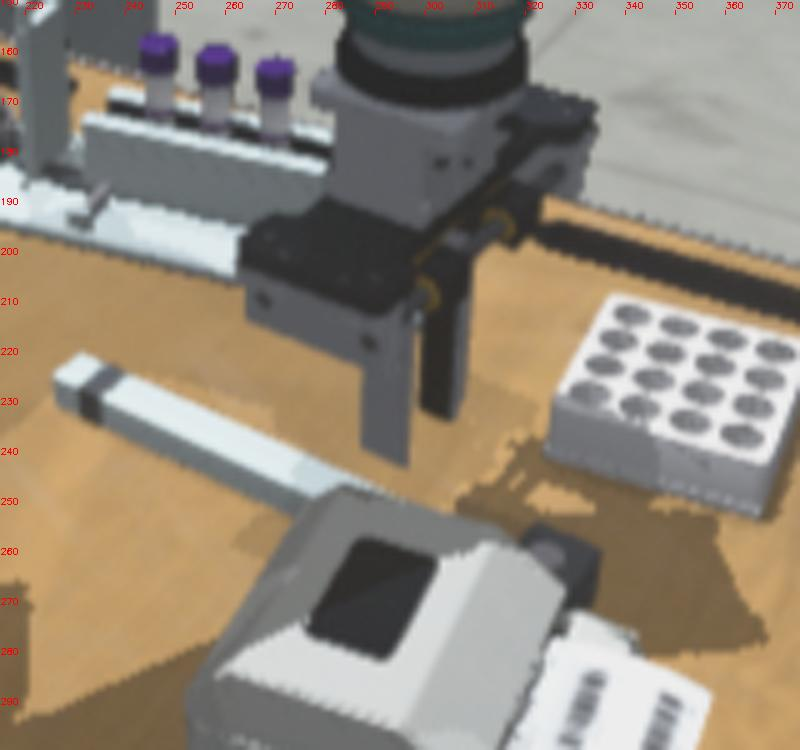

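carry_out:
  series:
    - {"translation": [-3, 2, 0], "twist": [0.004, 0.013, 0]}
    - {"translation": [-2, 1, -10], "twist": [0, 0, 0]}
    - {"translation": [0, 0, -15], "twist": [0, 0, 0]}
    - {"translation": [0, 0, -12], "twist": [0, 0, 0]}
    - {"translation": [0, 0, -5], "twist": [0, 0, 0]}
    - {"translation": [0, 0, 0], "twist": [0, 0, 0]}
    - {"translation": [0, 0, 0], "twist": [0, 0, 0]}

```text
time_s: 65.7
position: [0.4023, -0.2235, 0.0446]
eef_rot: [0.739, 0.674, 0.001, 0.004]
ft_force: [-0.0, -0.1, -0.1]
opening: 0.0353
```

```bash

python3 - <<'E'
from h import *
plan((.399,-.222,.026),-5.3)
E
```

```text
d mm [ -3.3   1.5 -18.6] twist [ 0.005  0.007 -0.001] jaw -5.2 q7 0.9 rows 0.5
```

carry_out:
  series:
    - {"translation": [-2, 1, -3], "twist": [0.005, 0.007, 0]}
    - {"translation": [-2, 1, -6], "twist": [0, 0, 0]}
    - {"translation": [0, 0, -6], "twist": [0, 0, 0]}
    - {"translation": [0, 0, -4], "twist": [0, 0, 0]}
    - {"translation": [0, 0, 0], "twist": [0, 0, 0]}
    - {"translation": [0, 0, 0], "twist": [0, 0, 0]}
    - {"translation": [0, 0, 0], "twist": [0, 0, 0]}

```text
time_s: 66.28
position: [0.399, -0.2217, 0.0254]
eef_rot: [0.739, 0.674, 0.0, 0.001]
ft_force: [-0.5, -0.5, 0.6]
opening: 0.0349
```

```bash

python3 - <<'E'
from h import *
plan((.399,-.222,.026),-5.3); s=sensors.read_state(); print(s['wrist_torque'],s['ft_force'])
E
```

```text
d mm [ 0.  -0.3  0.6] twist [ 0.001  0.002 -0.002] jaw -5.2 q7 0.94 rows 0.0
[-0.09807221  0.11233354  0.00936948] [-0.45206099 -0.45801181  0.63809156]
```

Perfect. Close and lift slightly (15 mm), then measure torque and look.

carry_out:
  series:
    - {"translation": [0, 0, 0], "twist": [0, 0, 0]}
    - {"translation": [0, 0, 0], "twist": [0, 0, 0]}
    - {"translation": [0, 0, 0], "twist": [0, 0, 0]}
    - {"translation": [0, 0, 0], "twist": [0, 0, 0]}
    - {"translation": [0, 0, 0], "twist": [0, 0, 0]}
  claw: -1

```text
time_s: 66.7
position: [0.3994, -0.222, 0.0255]
eef_rot: [0.739, 0.674, 0.0, 0.001]
ft_force: [-0.0, -1.4, -1.9]
opening: 0.0242
```

```bash

python3 - <<'E'
from h import *
s=sensors.read_state(); print(s['wrist_torque'],s['ft_force'],s['opening'])
E
```

```text
[-0.1370969   0.03529283 -0.02196249] [-0.04083138 -1.40136478 -1.89262277] 0.02420469430784013
```

carry_out:
  series:
    - {"translation": [0, 0, 5], "twist": [0, 0, 0]}
    - {"translation": [0, 0, 8], "twist": [0, 0, 0]}
    - {"translation": [0, 0, 6], "twist": [0, 0, 0]}
    - {"translation": [0, 0, 0], "twist": [0, 0, 0]}
    - {"translation": [0, 0, 0], "twist": [0, 0, 0]}
    - {"translation": [0, 0, 0], "twist": [0, 0, 0]}
    - {"translation": [0, 0, 0], "twist": [0, 0, 0]}

```text
time_s: 67.28
position: [0.3988, -0.2214, 0.0469]
eef_rot: [0.738, 0.674, 0.0, 0.001]
ft_force: [0.6, 0.2, -2.5]
opening: 0.0238
```

```bash

python3 - <<'E'
from h import *
s=sensors.read_state(); print(s['wrist_torque'],s['ft_force'],s['opening'],s['position'])
a=viewer.capture('scene');crop(a,215,150,375,300,5,'s9')
a=viewer.capture('top');crop(a,230,165,350,255,6,'t9')
E
```

```text
[-0.08267344  0.08215403  0.02310375] [ 0.56631782  0.17420631 -2.49406807] 0.023843774566040105 [ 0.39879097 -0.22138338  0.04690185]
```

View pics/s9.png

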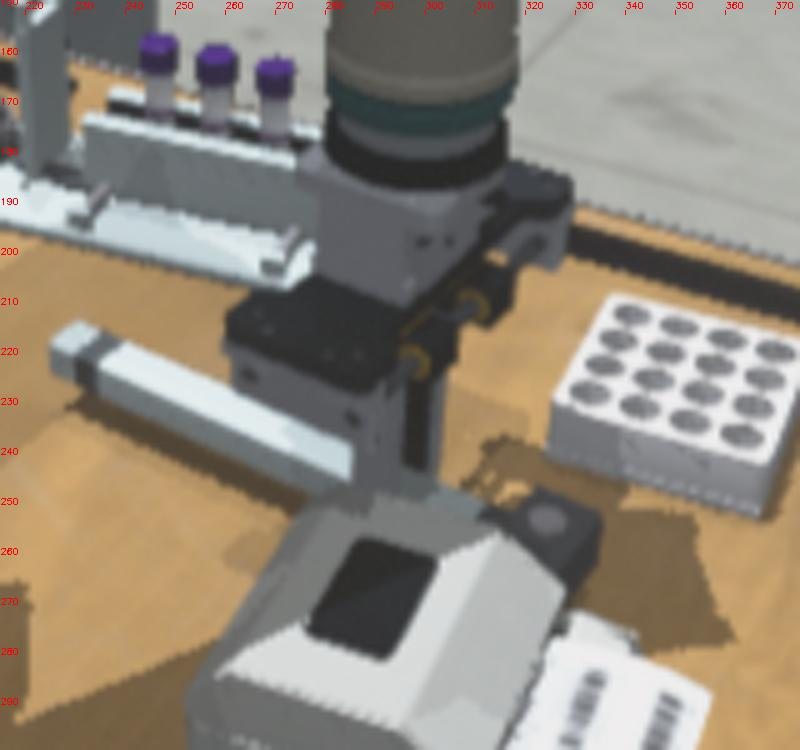

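View pics/t9.png

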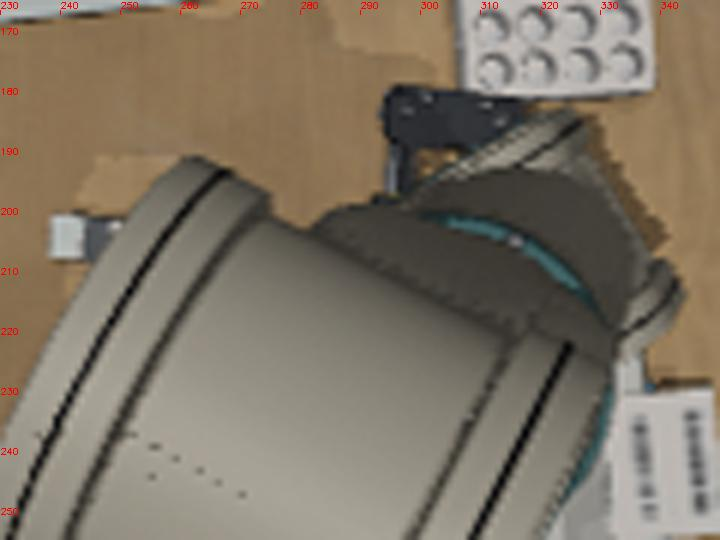

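```bash

python3 - <<'E'
from h import *
S=lambda a,b:cv((a,b),215,150,5)
b=(.4045,-.1624,-1.6633)
for z in(.02,.03,.04,.05):
  print(z,((proj("scene",rect([(-.135,.012,z),(-.135,-.012,z)],*b))-[215,150]+.5)*5).round(1).tolist(),((proj("scene",rect([(.118,.023,z+.012),(.152,.023,z+.012)],*b))-[215,150]+.5)*5).round(1).tolist())
E
```

```text
0.02 [[81.2, 353.3], [50.8, 376.4]] [[536.2, 519.2], [606.4, 550.1]]
0.03 [[80.4, 337.4], [49.8, 360.4]] [[538.1, 501.9], [608.8, 532.7]]
0.04 [[79.6, 321.4], [48.8, 344.2]] [[540.0, 484.4], [611.2, 515.0]]
0.05 [[78.7, 305.2], [47.8, 327.9]] [[542.0, 466.7], [613.6, 497.1]]
```

carry_out:
  series:
    - {"translation": [0, 0, 8], "twist": [0, 0, 0]}
    - {"translation": [0, 0, 14], "twist": [0, 0, 0]}
    - {"translation": [0, 0, 16], "twist": [0, 0, 0]}
    - {"translation": [0, 0, 16], "twist": [0, 0, 0]}
    - {"translation": [0, 0, 16], "twist": [0, 0, 0]}
    - {"translation": [0, 0, 16], "twist": [0, 0, 0]}
    - {"translation": [0, 0, 16], "twist": [0, 0, 0]}
    - {"translation": [0, 0, 16], "twist": [0, 0, 0]}
    - {"translation": [0, 0, 14], "twist": [0, 0, 0]}
    - {"translation": [0, 0, 8], "twist": [0, 0, 0]}
    - {"translation": [0, 0, 4], "twist": [0, 0, 0]}
    - {"translation": [0, 0, 0], "twist": [0, 0, 0]}
    - {"translation": [0, 0, 0], "twist": [0, 0, 0]}
    - {"translation": [0, 0, 0], "twist": [0, 0, 0]}

```text
time_s: 68.55
position: [0.3928, -0.2188, 0.1991]
eef_rot: [0.739, 0.673, -0.0, -0.004]
ft_force: [-0.1, -0.3, -3.2]
opening: 0.0236
```

```bash

python3 - <<'E'
from h import *
s=sensors.read_state(); print(s['wrist_torque'],s['ft_force'],s['opening'],s['position'])
plan(c2w((0,-.0646,.21)),7.3)
a=viewer.capture('scene');crop(a,215,120,375,270,5,'s9')
E
```

```text
[-0.15226796  0.04341594 -0.01690318] [-0.06467064 -0.26644084 -3.22482567] 0.023561212376651236 [ 0.39284197 -0.21882179  0.19907251]
d mm [217.9 149.2  10.9] twist [-0.006 -0.006  0.221] jaw -5.4 q7 0.73 rows 7.6
```

View pics/s9.png

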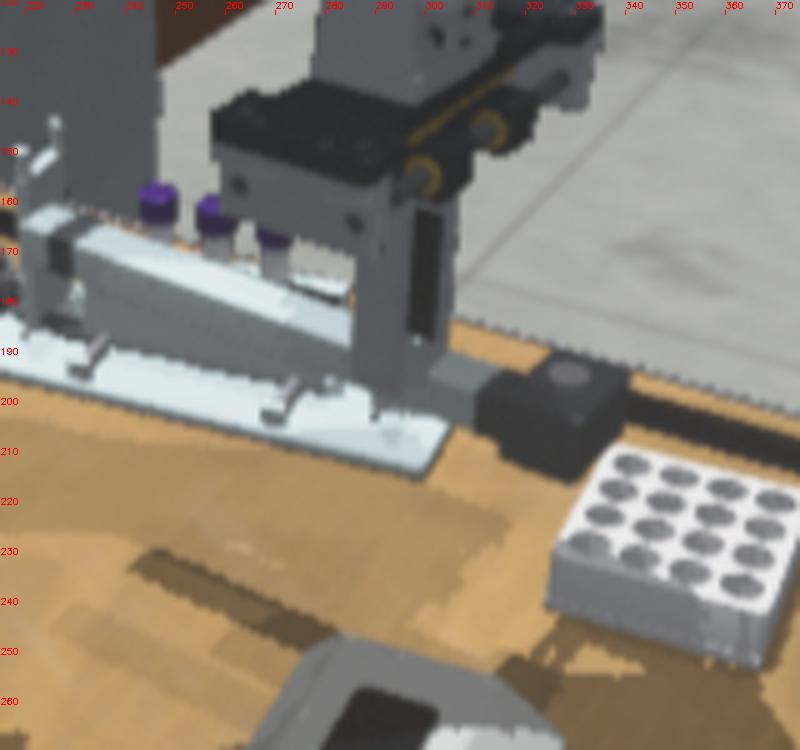

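```bash
cat >> h.py <<'E'
def barpred(off=.0596,dz=-.0054):
    s=sensors.read_state(); a=np.radians(jawang())-np.pi/2
    d=np.array([np.cos(a),np.sin(a)]); m=s['position'][:2]-off*d; return (m[0],m[1],a),s['position'][2]+dz
E
python3 - <<'E'
from h import *
b,z=barpred(); print(b,z)
for t in(-.06,0,.06):
  q=[(-.135,.012,z+t*(.0596+.135)),(-.135,-.012,z+t*(.0596+.135)),(.118,.023,z+.012-t*.058),(.152,.023,z+.012-t*.092)]
  print(t,((proj("scene",rect(q,*b))-[215,120]+.5)*5).round(0).tolist())
E
```

```text
(np.float64(0.3982902847011216), np.float64(-0.15938294025988878), np.float64(-1.6645807543574644)) 0.19351364828855666
-0.06 [[54.0, 228.0], [20.0, 248.0], [560.0, 333.0], [641.0, 355.0]]
0 [[53.0, 205.0], [18.0, 225.0], [560.0, 341.0], [639.0, 368.0]]
0.06 [[51.0, 183.0], [17.0, 202.0], [559.0, 348.0], [638.0, 380.0]]
```

carry_out:
  series:
    - {"translation": [6, 4, 4], "twist": [0, 0, 0.015]}
    - {"translation": [12, 8, 4], "twist": [0, 0, 0.02]}
    - {"translation": [16, 11, 3], "twist": [0, 0, 0.02]}
    - {"translation": [18, 12, 0], "twist": [0, 0, 0.02]}
    - {"translation": [18, 12, 0], "twist": [0, 0, 0.02]}
    - {"translation": [18, 12, 0], "twist": [0, 0, 0.02]}
    - {"translation": [18, 12, 0], "twist": [0, 0, 0.02]}
    - {"translation": [18, 12, 0], "twist": [0, 0, 0.02]}
    - {"translation": [18, 12, 0], "twist": [0, 0, 0.02]}
    - {"translation": [18, 12, 0], "twist": [0, 0, 0.02]}
    - {"translation": [16, 12, 0], "twist": [0, 0, 0.02]}
    - {"translation": [12, 9, 0], "twist": [0, 0, 0.01]}
    - {"translation": [8, 6, 0], "twist": [0, 0, 0]}
    - {"translation": [4, 3, 0], "twist": [0, 0, 0]}
    - {"translation": [0, 0, 0], "twist": [0, 0, 0]}
    - {"translation": [0, 0, 0], "twist": [0, 0, 0]}
    - {"translation": [0, 0, 0], "twist": [0, 0, 0]}

```text
time_s: 70.02
position: [0.6105, -0.0532, 0.2053]
eef_rot: [0.645, 0.764, -0.002, -0.01]
ft_force: [-0.7, -0.4, -3.0]
opening: 0.0238
```

```bash

python3 - <<'E'
from h import *
plan(c2w((0,-.0646,.19)),7.3)
E
```

```text
d mm [  0.2 -16.4 -15.3] twist [-0.01  -0.017 -0.042] jaw 9.7 q7 0.52 rows 0.6
```

carry_out:
  series:
    - {"translation": [0, -6, 0], "twist": [-0.01, -0.017, -0.042]}
    - {"translation": [0, -5, 0], "twist": [0, 0, 0]}
    - {"translation": [0, -3, -4], "twist": [0, 0, 0]}
    - {"translation": [0, 0, -4], "twist": [0, 0, 0]}
    - {"translation": [0, 0, 0], "twist": [0, 0, 0]}
    - {"translation": [0, 0, 0], "twist": [0, 0, 0]}
    - {"translation": [0, 0, 0], "twist": [0, 0, 0]}

```text
time_s: 70.6
position: [0.6076, -0.0712, 0.1967]
eef_rot: [0.662, 0.75, -0.001, -0.001]
ft_force: [0.7, 0.6, -3.2]
opening: 0.0238
```

```bash

python3 - <<'E'
from h import *
plan(c2w((0,-.0646,.1374)),7.3)
b,z=barpred()
q=[(-.135,.012,z),(-.135,-.012,z),(.118,.023,z+.012),(.152,.023,z+.012),(.152,-.023,z+.012)]
print(((proj("scene",rect(q,*b))-[195,100]+.5)*5).round(0).tolist())
a=viewer.capture('scene');crop(a,195,100,345,220,5,'s9')
a=viewer.capture('top');crop(a,165,110,305,200,5,'t9')
E
```

```text
d mm [  3.1   1.6 -59.3] twist [-0.    -0.003  0.003] jaw 7.1 q7 0.51 rows 1.7
[[111.0, 125.0], [90.0, 140.0], [549.0, 167.0], [612.0, 178.0], [586.0, 213.0]]
```

View pics/s9.png

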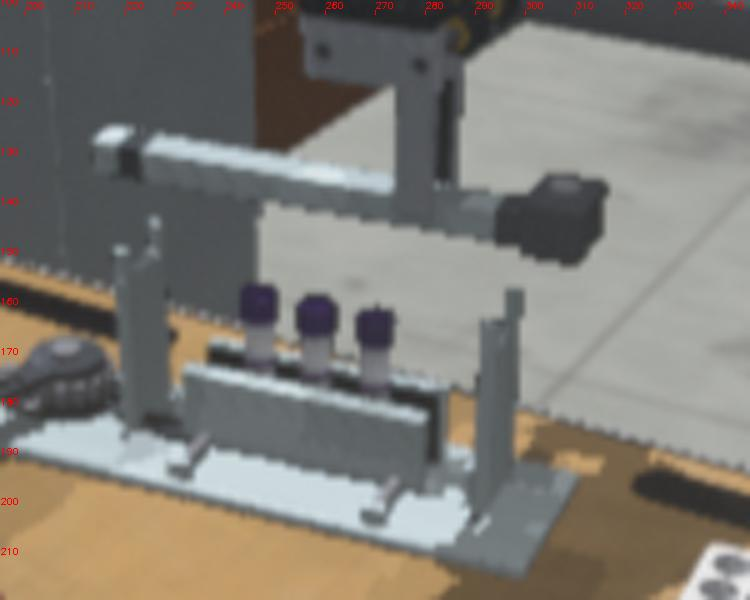

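View pics/t9.png

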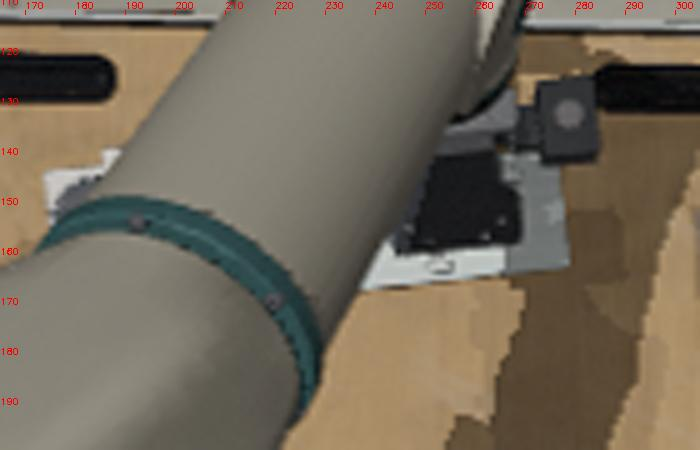

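carry_out:
  series:
    - {"translation": [1, 1, -6], "twist": [0, -0.003, 0.003]}
    - {"translation": [1, 1, -10], "twist": [0, 0, 0]}
    - {"translation": [0, 0, -10], "twist": [0, 0, 0]}
    - {"translation": [0, 0, -6], "twist": [0, 0, 0]}
    - {"translation": [0, 0, 0], "twist": [0, 0, 0]}
    - {"translation": [0, 0, 0], "twist": [0, 0, 0]}
    - {"translation": [0, 0, 0], "twist": [0, 0, 0]}

```text
time_s: 71.28
position: [0.6095, -0.0676, 0.1601]
eef_rot: [0.66, 0.751, -0.0, -0.001]
ft_force: [-0.1, -0.4, -2.6]
opening: 0.0235
```

```bash

python3 - <<'E'
from h import *
plan(c2w((0,-.0646,.1374)),7.3)
a=viewer.capture('scene');crop(a,195,120,345,220,5,'s9')
E
```

```text
d mm [  1.2  -2.  -22.7] twist [-0.001 -0.002 -0.002] jaw 7.4 q7 0.53 rows 0.7
```

View pics/s9.png

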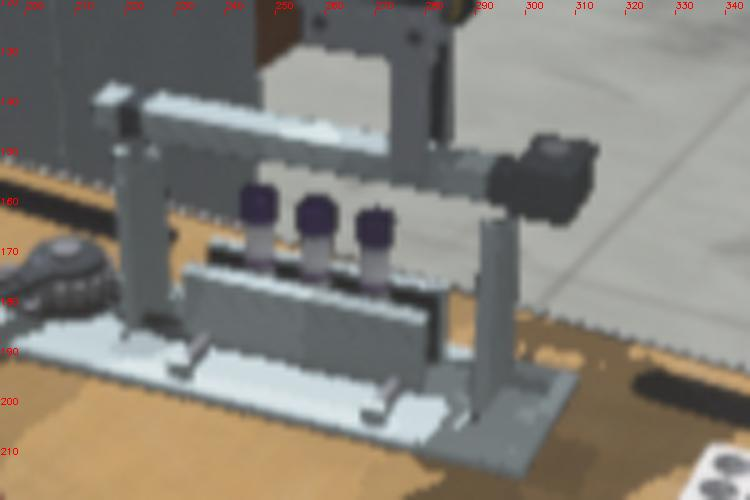

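```bash

python3 - <<'E'
from h import *
b,z=barpred()
P=lambda w:((proj("scene",np.array(w).reshape(1,3))-[195,120]+.5)*5).round(1)[0]
for m in[(.118,-.023,z-.02),(.118,-.023,z+.012),(.152,-.023,z-.02),(.152,-.023,z+.012),(.152,.023,z+.012),(.118,.023,z+.012),(-.135,-.012,z),(-.118,-.012,z),(-.102,-.012,z)]: print(m,P(rect([m],*b)[0]))
print(P(c2w((-.021,-.115,.13))),P(c2w((-.021,-.105,.13))),P(c2w((-.021,.115,.13))))
a=viewer.capture('scene');crop(a,285,140,325,180,16,'s10')
E
```

```text
(0.118, -0.023, np.float64(0.13481837576278247)) [509.4 219.3]
(0.118, -0.023, np.float64(0.16681837576278247)) [512.5 163.9]
(0.152, -0.023, np.float64(0.13481837576278247)) [572.6 231.4]
(0.152, -0.023, np.float64(0.16681837576278247)) [576.8 175.4]
(0.152, 0.023, np.float64(0.16681837576278247)) [602.3 139. ]
(0.118, 0.023, np.float64(0.16681837576278247)) [539.9 128.3]
(-0.135, -0.012, np.float64(0.15481837576278246)) [90.9 98.5]
(-0.118, -0.012, np.float64(0.15481837576278246)) [117.3 103.3]
(-0.102, -0.012, np.float64(0.15481837576278246)) [142.5 107.9]
[499.8 223.1] [481.7 219.6] [113.6 148.6]
```

View pics/s10.png

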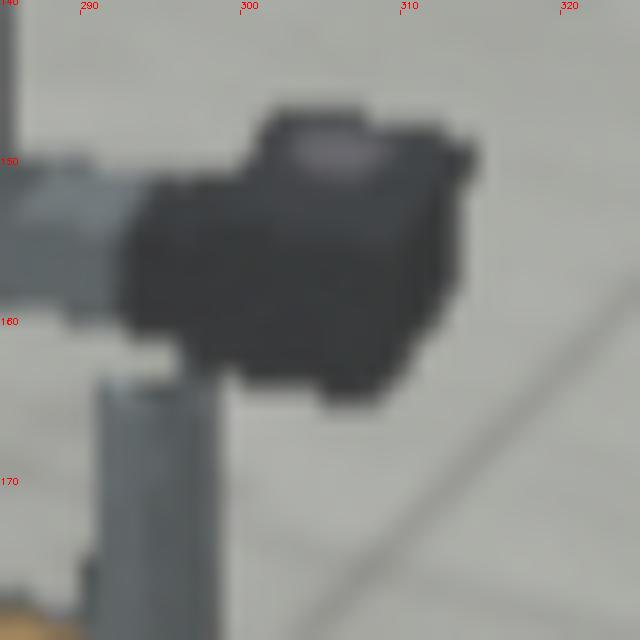

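carry_out:
  series:
    - {"translation": [1, -3, 0], "twist": [0, -0.002, 0]}
    - {"translation": [1, -2, 0], "twist": [0, 0, 0]}
    - {"translation": [0, 0, -3], "twist": [0, 0, 0]}
    - {"translation": [0, 0, 0], "twist": [0, 0, 0]}
    - {"translation": [0, 0, 0], "twist": [0, 0, 0]}
    - {"translation": [0, 0, 0], "twist": [0, 0, 0]}

```text
time_s: 71.88
position: [0.613, -0.074, 0.1588]
eef_rot: [0.66, 0.751, 0.002, 0.002]
ft_force: [0.3, -0.2, -2.4]
opening: 0.0238
```

```bash

python3 - <<'E'
from h import *
plan(c2w((0,-.0646,.1374)),7.3); print(w2c(sensors.read_state()['position']))
E
```

```text
d mm [ -2.3   4.4 -21.4] twist [-0.     0.005 -0.001] jaw 7.4 q7 0.54 rows 0.6
[ 0.00173077 -0.06928947  0.15881236]
```

carry_out:
  series:
    - {"translation": [-2, 2, -3], "twist": [0, 0.005, 0]}
    - {"translation": [0, 0, -5], "twist": [0, 0, 0]}
    - {"translation": [0, 0, -3], "twist": [0, 0, 0]}
    - {"translation": [0, 0, 0], "twist": [0, 0, 0]}
    - {"translation": [0, 0, 0], "twist": [0, 0, 0]}
    - {"translation": [0, 0, 0], "twist": [0, 0, 0]}

```text
time_s: 72.38
position: [0.6105, -0.0712, 0.1462]
eef_rot: [0.66, 0.751, -0.0, -0.001]
ft_force: [0.3, -0.8, -3.2]
opening: 0.0239
```

```bash

python3 - <<'E'
from h import *
print(w2c(sensors.read_state()['position']),sensors.read_state()['ft_force'])
a=viewer.capture('scene');crop(a,195,120,345,220,5,'s9')
a=viewer.capture('scene');crop(a,285,140,325,180,16,'s10')
a=viewer.capture('scene');crop(a,205,130,245,170,16,'s11')
E
```

```text
[-0.00041432 -0.06619693  0.14621425] [ 0.34843952 -0.76988891 -3.1752296 ]
```

View pics/s10.png

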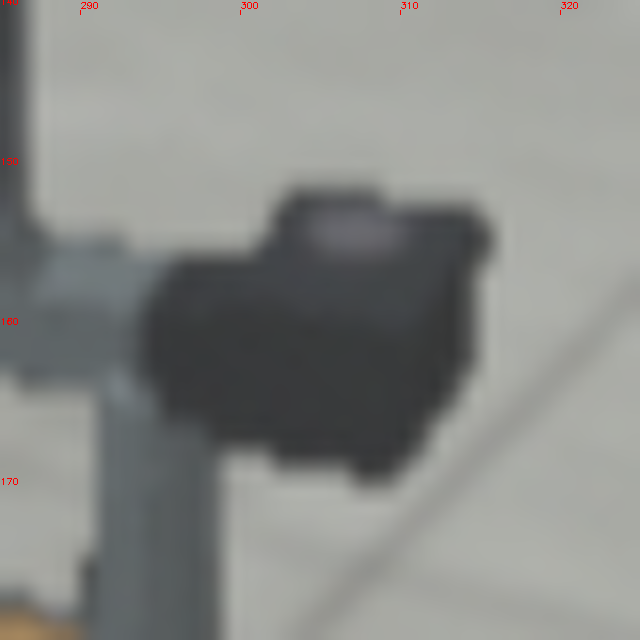

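View pics/s11.png

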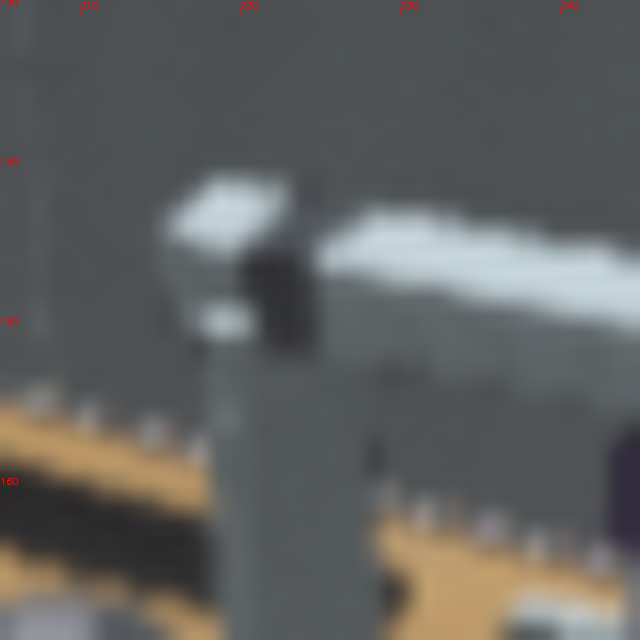

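carry_out:
  series:
    - {"translation": [0, 0, -3], "twist": [0, 0, 0]}
    - {"translation": [0, 0, -3], "twist": [0, 0, 0]}
    - {"translation": [0, 0, -1], "twist": [0, 0, 0]}
    - {"translation": [0, 0, 0], "twist": [0, 0, 0]}
    - {"translation": [0, 0, 0], "twist": [0, 0, 0]}

```text
time_s: 72.95
position: [0.611, -0.0715, 0.139]
eef_rot: [0.66, 0.751, 0.0, -0.0]
ft_force: [0.1, -0.8, -2.7]
opening: 0.0235
```

carry_out:
  series:
    - {"translation": [0, 0, -1], "twist": [0, 0, 0]}
    - {"translation": [0, 0, -1], "twist": [0, 0, 0]}
    - {"translation": [0, 0, -1], "twist": [0, 0, 0]}

```text
time_s: 73.2
position: [0.6111, -0.0715, 0.1375]
eef_rot: [0.66, 0.751, 0.0, -0.0]
ft_force: [-4.0, 1.4, 8.0]
opening: 0.0237
```

```bash

python3 - <<'E'
from h import *
s=sensors.read_state()
print(w2c(s['position']),s['ft_force'],s['wrist_torque'])
a=viewer.capture('scene');crop(a,195,120,345,220,5,'s9')
E
```

```text
[ 1.07929303e-04 -6.65375538e-02  1.37524848e-01] [-3.98189632  1.35085542  7.9994998 ] [ 0.09742556  0.81483302 -0.01123417]
```

View pics/s9.png

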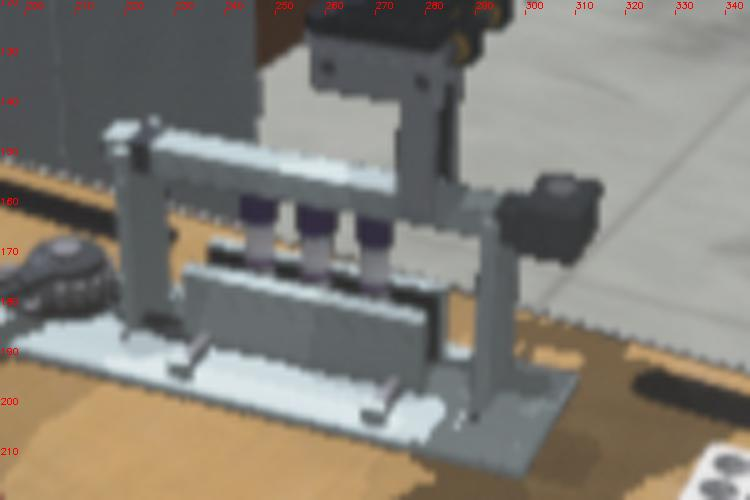

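carry_out:
  series:
    - {"translation": [0, 0, 0], "twist": [0, 0, 0]}
    - {"translation": [0, 0, 0], "twist": [0, 0, 0]}
    - {"translation": [0, 0, 0], "twist": [0, 0, 0]}
    - {"translation": [0, 0, 0], "twist": [0, 0, 0]}
  claw: -0.1

```text
time_s: 73.58
position: [0.6129, -0.072, 0.1394]
eef_rot: [0.66, 0.751, 0.002, 0.002]
ft_force: [-0.4, 0.6, -0.2]
opening: 0.0417
```

carry_out:
  series:
    - {"translation": [0, 0, 6], "twist": [0, 0, 0]}
    - {"translation": [0, 0, 12], "twist": [0, 0, 0]}
    - {"translation": [0, 0, 20], "twist": [0, 0, 0]}
    - {"translation": [0, 0, 30], "twist": [0, 0, 0]}
    - {"translation": [0, 0, 30], "twist": [0, 0, 0]}
    - {"translation": [-10, -10, 20], "twist": [0, 0, 0]}
    - {"translation": [-20, -25, 0], "twist": [0, 0, 0]}
    - {"translation": [-25, -30, 0], "twist": [0, 0, 0]}
    - {"translation": [-25, -30, 0], "twist": [0, 0, 0]}
    - {"translation": [-25, -30, 0], "twist": [0, 0, 0]}
    - {"translation": [-20, -25, 0], "twist": [0, 0, 0]}
    - {"translation": [-10, -10, 0], "twist": [0, 0, 0]}
    - {"translation": [0, 0, 0], "twist": [0, 0, 0]}
    - {"translation": [0, 0, 0], "twist": [0, 0, 0]}

```text
time_s: 74.75
position: [0.4737, -0.2374, 0.2767]
eef_rot: [0.659, 0.752, 0.006, 0.009]
ft_force: [0.7, 0.2, 1.1]
opening: 0.0424
```

```bash

python3 - <<'E'
from h import *
s=sensors.read_state()
print(s['position'],s['ft_force'],s['opening'])
a=viewer.capture('scene');crop(a,185,120,345,220,5,'s9')
a=viewer.capture('top');crop(a,165,110,305,200,5,'t9')
E
```

```text
[ 0.47370804 -0.23743198  0.27671821] [0.74089757 0.1991384  1.1004369 ] 0.04235410528584808
```

View pics/s9.png

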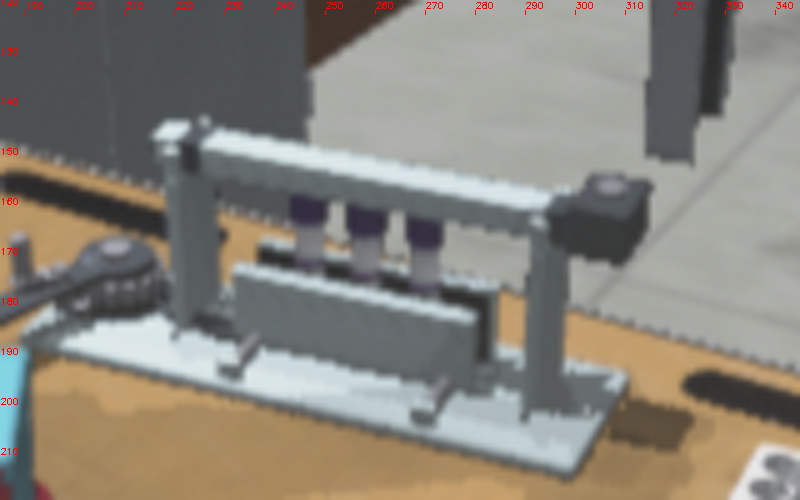

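View pics/t9.png

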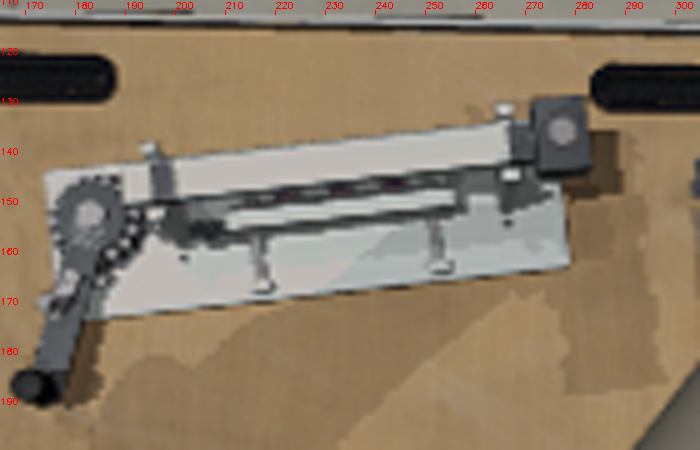

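```bash

python3 - <<'E'
from bar import *
T=lambda a,b:cv((a,b),165,110,5); S=lambda a,b:cv((a,b),185,120,5)
p=fitbar([((.118,.023,.144),T(531,100)),((.152,.023,.144),T(583,97)),((.152,-.023,.144),T(590,172)),((.118,-.023,.144),T(538,177))],
 [((-.135,.012,.132),S(178,122)),((-.135,-.012,.132),S(155,133)),((.152,.023,.144),S(651,185))],[.6,0,-1.44])
print("mid clamp",w2c((p[0],p[1],0)),"yaw rel",p[2]+np.pi/2-CT)
g=w2c(ray("top",T(33,386),.09)); h=np.arctan2(.165-g[1],-g[0]); print(h,np.hypot(.165-g[1],g[0]))
for q in(.3,-.3): print(q,((proj("scene",c2w(tabpos(h,q)))[0]-[185,120]+.5)*5).round(1),((proj("top",c2w(tabpos(h,q)))[0]-[165,110]+.5)*5).round(1))
a=viewer.capture('scene');crop(a,165,140,225,190,12,'s12')
a=viewer.capture('top');crop(a,165,140,205,195,11,'t12'); cv2.imwrite('pics/scene_end.png',viewer.capture('scene'))
E
```

```text
[ 0.6035 -0.0117 -1.4798]
[[-0.09, 0.32], [0.68, 0.11], [0.51, 0.03], [-0.29, -0.14], [-0.72, -1.4], [-0.38, -0.39], [0.56, -0.49]]
mid clamp [ 9.46952319e-05 -6.30485571e-03  0.00000000e+00] yaw rel -0.035316056547299995
-0.3164468835495328 0.12043159407023052
0.3 [ 35.9 246. ] [ 68.1 306. ]
-0.3 [ 21.5 238.9] [ 48.2 301.9]
```

View pics/t12.png

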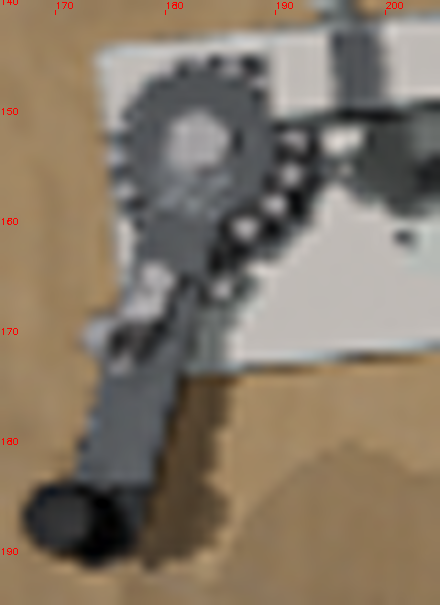

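View pics/scene_end.png

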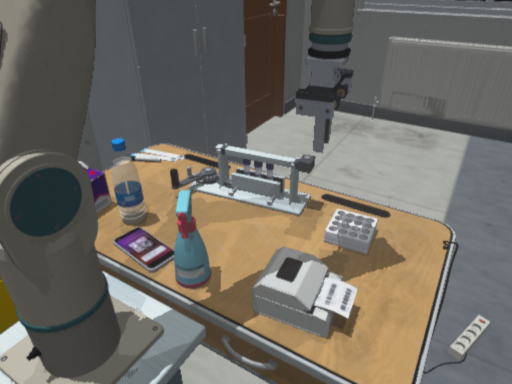

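```bash
python3 -c "
from rig import workorder
print(workorder.job_done())"
```

```text
the job is handed in; nothing more can be done
None
```

I ran the whole job and handed it in at about 75 s; `job_done()` reports no verdict, so these are my own checks.

- **Opening:** I flipped the pawl to opening and ratcheted until the handle stalled. The pictures put the jaw at the 36 mm fully-open position.
- **Tubes:** Three tubes were in the rack. All three stood upright in the slot at clamp y of about +36, 0 and −36 mm, and still do in the last picture.
- **Closing:** I flipped the pawl back and ratcheted until the handle stalled. On a second try, at about 17 N, the pawl skipped one tooth and stalled again one tooth further on, so I take the wheel to be at its closed stop. I had no direct reading of the wheel angle, so this part is inferred. In the last pictures the pawl tab sits on the closing side.
- **Bar:** The bar had been knocked aside during the run, so I measured it again. I gripped it about 60 mm from its middle towards the block, and it hung level to within roughly 2°. In the last fit, which assumes the seated height, its middle is about 6 mm towards the heavy end, centred across the saddles and turned about 2°. It lies between the cheeks of both saddles with the heavy end away from the ratchet.
- **Surroundings:** I never touched the printer or water bottle, and both look unmoved in the last picture. The gripper was clear of everything at hand-in.

One fit point, the bar's far left corner, was off by about 1.5 pixels; the rest were within about 0.8 pixel.

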